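# Empty the marble tubes into their trays and rock-check them

### The arm

A 7-joint arm with a two-finger parallel gripper is mounted at the origin on the work surface. World frame = base frame: x ahead of the robot, y to its left, z up, the work surface at z = 0. Lengths are in m, angles in rad, forces in N, time in s.
With the tool pointing down it reaches from about 0.4 to 0.85 m from the base axis. Payload 4.5 kg.
Tool frame: the origin (TCP) lies midway between the tips of the shut fingers; the grasp point (between the pads) lies 19 mm behind it; x points along the fingers, y is the direction in which the jaws open and shut, and the axes are right-handed (so a half turn about x gives the same grasp; the last joint's range is limited). The gripper opens to 88 mm and grips with 3 to 60 N. Pads are 18 mm wide; open, the fingers measure 123 mm over their backs; the gripper's body (75 mm by 187 mm) begins 45 mm behind the grasp point.
Start: joints at [1.261, 0.689, -0.195, 1.565, 0.157, 0.902, -0.215], TCP at [0.211, -0.588, 0.239] pointing down, gripper open.
Joint ranges: [-3.01, 3.01], [-0.46, 2.08], [-1.47, 1.51], [0.13, 2.56], [-1, 4.14], [0.04, 2.09], [-2.66, 2.66]. Speed limits (rad/s): [2.57, 2.57, 3.14, 3.14, 3.14, 3.14, 3.14].

### API

Orientations are given as a unit quaternion [x, y, z, w].
In Python, from plant import r gives the robot as it stands.
- The arm moves only by the tool arm_command, never from a script. Its argument "plan" is a list of rows, each a list of 5 numbers: the finger opening in m, from 0 to 0.0881, then the shift along the tool's x, y, z in m, then the turn about the tool's x in rad. In form: [[grip, dx, dy, dz, roll], ...]. A call has 1 to 12 rows; each row shifts and turns the commanded pose from where the row before left it, along the tool's axes as they then stand; what a row does not reach is not made up. A row lasts 1/8 s, in which the tool goes at most 62.5 mm and 10.7 degrees, less where a joint would pass 70% of its speed; a pose out of reach is approached as far as the arm can. A call is refused whole if a number of a shift passes 0.0625 or a number of a turn 0.188, either way. A call with a gripper value outside its range is refused whole. The fingers move at their own pace and stop on an object; "force" is the grip in N (left out, the last holds). Time passes only in rows, so rows that do not move let the fingers close. It gives the time, the measured TCP pose, the force and the opening at its end, in the units of the state.
- r.get_state(): the state, without advancing time (a new reading comes with each control period).
- r.snapshot(name): name is "scene" or "top" or "wrist"; returns (picture, depth): 400x640x3 uint8, red, green, blue; 400x640 float32, m along the optical axis (not along the pixel's ray), 0 where there is no reading.
- r.calibration(name): a dict with "fx", "fy", "cx", "cy" (pixels), "eye" and "orientation" of the camera in the world; the wrist camera has in their place "mount" (4x4, takes a point from camera to tool coordinates, whose origin is the TCP and whose axes are the tool frame's). Camera axes: x right, y down, z forward; pixel columns grow to the right and rows downward; lengths in m; the calibration is good to about 2 mm. The wrist camera is an equidistant fisheye: a pixel r from the principal point sees the ray r / f radians off the axis. A picture is of the moment at which its call begins: read the wrist's pose just before it. calibration takes no time and is no camera call.
- r.finish_job(): hands the job in, once; it reports no verdict.
The state is a dict: "clock": time; "q": joint angles; "qd": joint speeds; "joint_torque": joint torques, N m; "tool_pos": TCP position; "eef_rot": TCP orientation; "contact_force": force on the tool from outside, world axes, zero at the start; "moment": the same for the moment, N m; "opening": opening from 0.0 (shut) to 1.0 (fully open).
Only numpy, scipy, OpenCV 4.12 (cv2) and the standard library are available. Lean on these libraries where they do the work, as an engineer would, in place of code of your own. Each camera call takes 0.05 s, during which the arm holds its last target.

### The job

Empty the two tubes of glass marbles, the amber one first: lift it from its cradle, tip it mouth-up over the tray of its own colour so that its marbles run to the closed end, then tilt it slowly until the first marble reaches the rim and hold it still there for a good second with none out; then pour all its marbles into that tray, keeping the mouth down until they have landed. Still over the tray, rock the emptied tube well mouth-up and well mouth-down again to make sure nothing is left inside, and lay it home in the cradle of its own colour. Then do the same with the blue tube, and leave the other things on the bench alone.

Things in the scene. Friction and masses are not known exactly. Their poses are not given: they have to be found in the camera images.
- tube_amber: Loose clear round tube, closed amber foot, open amber collar at the mouth: 120 mm long, 35 mm across the clear part (foot and collar 37), 70 g. Origin at the centre of the closed end's outer face; +z runs along the axis to the mouth (mouth-up: +z points above level). Closed end 6 mm thick, bore 30 mm. Level, marbles stay put; they roll as soon as it leans.
- tube_amber_mid (a point): Centre of the amber tube, on its axis, 60 mm from either end; axes as the tube's. Grip here, across the axis. A marble waiting at the rim has its centre 46 to 51 mm from here, towards the mouth.
- tube_amber_mouth (a point): Centre of the open mouth of the amber tube, 120 mm from the closed end. The last 5 mm narrow to 24 mm: a 3 mm lip, which stops a marble that rolls up gently (tilt at about 3 degrees a second; it reaches the rim some 5 degrees below level); one arriving fast jumps it. Marbles at the lip fall out from 35 to 52 degrees below level, or earlier when they come rolling fast (tip briskly from mouth-up).
- cradle_amber: Fixed cradle, wooden base 160 x 64 mm edged in amber; origin under the base's centre. In its frame the tube lies in the x-z plane, level, mouth to -x. Two white V rests 14 mm wide, 42 mm either side of the tube's centre, come up level with its axis, 20 mm to each side; the 70 mm between is free for fingers. A white stop stands 2 mm behind the closed end.
- cradle_amber_seat (a point): Where the centre of the amber tube lies when home in its cradle, 75 mm above the bench.
- cradle_amber_mouthpoint (a point): Where the centre of the amber tube's mouth lies when home: 60 mm from the seat point along the tube axis.
- tray_amber: Loose open square steel tray with amber rim, 180 x 180 mm, 45 mm high, walls and floor 5 mm, 0.5 kg, standing on the bench. Origin at the centre of its underside, z up, sides along x and y. It may get pushed aside.
- amber1_center (a point): Centre of one amber glass marble, 20 mm across, 10.5 g; starts somewhere in the amber tube's closed half. One to three amber marbles are present; an absent one has no pose.
- amber2_center (a point): Centre of one amber glass marble, 20 mm across, 10.5 g; starts somewhere in the amber tube's closed half. One to three amber marbles are present; an absent one has no pose.
- amber3_center (a point): Centre of one amber glass marble, 20 mm across, 10.5 g; starts somewhere in the amber tube's closed half. One to three amber marbles are present; an absent one has no pose.
- tube_blue: Loose clear round tube, closed blue foot, open blue collar at the mouth: 120 mm long, 35 mm across the clear part (foot and collar 37), 70 g. Origin at the centre of the closed end's outer face; +z runs along the axis to the mouth (mouth-up: +z points above level). Closed end 6 mm thick, bore 30 mm. Level, marbles stay put; they roll as soon as it leans.
- tube_blue_mid (a point): Centre of the blue tube, on its axis, 60 mm from either end; axes as the tube's. Grip here, across the axis. A marble waiting at the rim has its centre 46 to 51 mm from here, towards the mouth.
- tube_blue_mouth (a point): Centre of the open mouth of the blue tube, 120 mm from the closed end. The last 5 mm narrow to 24 mm: a 3 mm lip, which stops a marble that rolls up gently (tilt at about 3 degrees a second; it reaches the rim some 5 degrees below level); one arriving fast jumps it. Marbles at the lip fall out from 35 to 52 degrees below level, or earlier when they come rolling fast (tip briskly from mouth-up).
- cradle_blue: Fixed cradle, wooden base 160 x 64 mm edged in blue; origin under the base's centre. In its frame the tube lies in the x-z plane, level, mouth to -x. Two white V rests 14 mm wide, 42 mm either side of the tube's centre, come up level with its axis, 20 mm to each side; the 70 mm between is free for fingers. A white stop stands 2 mm behind the closed end.
- cradle_blue_seat (a point): Where the centre of the blue tube lies when home in its cradle, 75 mm above the bench.
- cradle_blue_mouthpoint (a point): Where the centre of the blue tube's mouth lies when home: 60 mm from the seat point along the tube axis.
- tray_blue: Loose open square steel tray with blue rim, 180 x 180 mm, 45 mm high, walls and floor 5 mm, 0.5 kg, standing on the bench. Origin at the centre of its underside, z up, sides along x and y. It may get pushed aside.
- blue1_center (a point): Centre of one blue glass marble, 20 mm across, 10.5 g; starts somewhere in the blue tube's closed half. One to three blue marbles are present; an absent one has no pose.
- blue2_center (a point): Centre of one blue glass marble, 20 mm across, 10.5 g; starts somewhere in the blue tube's closed half. One to three blue marbles are present; an absent one has no pose.
- blue3_center (a point): Centre of one blue glass marble, 20 mm across, 10.5 g; starts somewhere in the blue tube's closed half. One to three blue marbles are present; an absent one has no pose.
- bottle: Bystander: white bottle 56 mm across, 130 mm high, origin under its centre. Leave alone.
- paddle: Bystander: wooden paddle lying flat, blade 110 x 75 x 16 mm with a 120 mm handle along +x, origin under the blade's centre. Leave alone.
- tweezers: Bystander: steel tweezers lying flat, 210 mm long along x, 40 mm wide, 10 mm high, origin under their middle. Leave alone.

How it is judged:
On the way, in this order (a step that is already met when the one before it is completed fails the run):
1. the amber tube is mouth-up over its tray, its marbles all back in the closed end (z of each of amber1_center, amber2_center, amber3_center in the frame of tube_amber below 0.078 m and horizontal distance between tube_amber_mouth and tray_amber below 0.09 m and angle between tube_amber's own z axis and vertical below 1.4708 rad), for 0.2 s.
2. the amber tube, over its tray, is held still with its first marble waiting at the rim and none out yet (z of any of amber1_center, amber2_center, amber3_center in the frame of tube_amber above 0.1 m and z of each of amber1_center, amber2_center, amber3_center in the frame of tube_amber below 0.113 m and distance between each of amber1_center, amber2_center, amber3_center and tube_amber_mid below 0.056 m and horizontal distance between tube_amber_mouth and tray_amber below 0.09 m and linear speed of tube_amber below 0.03 m/s and angular speed of tube_amber below 0.15 rad/s), for 0.8 s.
3. every amber marble has been tipped into the amber tray, the tube still mouth-down (x of amber1_center in the frame of tray_amber between -0.083 and 0.083 m and y of amber1_center in the frame of tray_amber between -0.083 and 0.083 m and z of amber1_center in the frame of tray_amber between 0 and 0.04 m and x of amber2_center in the frame of tray_amber between -0.083 and 0.083 m and y of amber2_center in the frame of tray_amber between -0.083 and 0.083 m and z of amber2_center in the frame of tray_amber between 0 and 0.04 m and x of amber3_center in the frame of tray_amber between -0.083 and 0.083 m and y of amber3_center in the frame of tray_amber between -0.083 and 0.083 m and z of amber3_center in the frame of tray_amber between 0 and 0.04 m and angle between tube_amber's own z axis and vertical above 1.7208 rad), for 0.1 s.
4. the emptied amber tube is rocked mouth-up over its tray (x of amber1_center in the frame of tray_amber between -0.083 and 0.083 m and y of amber1_center in the frame of tray_amber between -0.083 and 0.083 m and z of amber1_center in the frame of tray_amber between 0 and 0.04 m and x of amber2_center in the frame of tray_amber between -0.083 and 0.083 m and y of amber2_center in the frame of tray_amber between -0.083 and 0.083 m and z of amber2_center in the frame of tray_amber between 0 and 0.04 m and x of amber3_center in the frame of tray_amber between -0.083 and 0.083 m and y of amber3_center in the frame of tray_amber between -0.083 and 0.083 m and z of amber3_center in the frame of tray_amber between 0 and 0.04 m and horizontal distance between tube_amber_mouth and tray_amber below 0.09 m and angle between tube_amber's own z axis and vertical below 1.4708 rad), for 0.1 s.
5. and mouth-down again over its tray (x of amber1_center in the frame of tray_amber between -0.083 and 0.083 m and y of amber1_center in the frame of tray_amber between -0.083 and 0.083 m and z of amber1_center in the frame of tray_amber between 0 and 0.04 m and x of amber2_center in the frame of tray_amber between -0.083 and 0.083 m and y of amber2_center in the frame of tray_amber between -0.083 and 0.083 m and z of amber2_center in the frame of tray_amber between 0 and 0.04 m and x of amber3_center in the frame of tray_amber between -0.083 and 0.083 m and y of amber3_center in the frame of tray_amber between -0.083 and 0.083 m and z of amber3_center in the frame of tray_amber between 0 and 0.04 m and horizontal distance between tube_amber_mouth and tray_amber below 0.09 m and angle between tube_amber's own z axis and vertical above 1.8708 rad), for 0.1 s.
6. the amber tube is back in its cradle, released, and the blue tube is mouth-up over its tray, its marbles all back in the closed end (z of each of blue1_center, blue2_center, blue3_center in the frame of tube_blue below 0.078 m and horizontal distance between tube_blue_mouth and tray_blue below 0.09 m and angle between tube_blue's own z axis and vertical below 1.4708 rad and distance between tube_amber_mid and cradle_amber_seat below 0.01 m and distance between tube_amber_mouth and cradle_amber_mouthpoint below 0.014 m and contact force between the fingers and tube_amber below 0.05 N and linear speed of tube_amber below 0.02 m/s), for 0.2 s.
7. the blue tube, over its tray, is held still with its first marble waiting at the rim and none out yet (z of any of blue1_center, blue2_center, blue3_center in the frame of tube_blue above 0.1 m and z of each of blue1_center, blue2_center, blue3_center in the frame of tube_blue below 0.113 m and distance between each of blue1_center, blue2_center, blue3_center and tube_blue_mid below 0.056 m and horizontal distance between tube_blue_mouth and tray_blue below 0.09 m and linear speed of tube_blue below 0.03 m/s and angular speed of tube_blue below 0.15 rad/s), for 0.8 s.
8. every blue marble has been tipped into the blue tray, the tube still mouth-down (x of blue1_center in the frame of tray_blue between -0.083 and 0.083 m and y of blue1_center in the frame of tray_blue between -0.083 and 0.083 m and z of blue1_center in the frame of tray_blue between 0 and 0.04 m and x of blue2_center in the frame of tray_blue between -0.083 and 0.083 m and y of blue2_center in the frame of tray_blue between -0.083 and 0.083 m and z of blue2_center in the frame of tray_blue between 0 and 0.04 m and x of blue3_center in the frame of tray_blue between -0.083 and 0.083 m and y of blue3_center in the frame of tray_blue between -0.083 and 0.083 m and z of blue3_center in the frame of tray_blue between 0 and 0.04 m and angle between tube_blue's own z axis and vertical above 1.7208 rad), for 0.1 s.
9. the emptied blue tube is rocked mouth-up over its tray (x of blue1_center in the frame of tray_blue between -0.083 and 0.083 m and y of blue1_center in the frame of tray_blue between -0.083 and 0.083 m and z of blue1_center in the frame of tray_blue between 0 and 0.04 m and x of blue2_center in the frame of tray_blue between -0.083 and 0.083 m and y of blue2_center in the frame of tray_blue between -0.083 and 0.083 m and z of blue2_center in the frame of tray_blue between 0 and 0.04 m and x of blue3_center in the frame of tray_blue between -0.083 and 0.083 m and y of blue3_center in the frame of tray_blue between -0.083 and 0.083 m and z of blue3_center in the frame of tray_blue between 0 and 0.04 m and horizontal distance between tube_blue_mouth and tray_blue below 0.09 m and angle between tube_blue's own z axis and vertical below 1.4708 rad), for 0.1 s.
10. and mouth-down again over its tray (x of blue1_center in the frame of tray_blue between -0.083 and 0.083 m and y of blue1_center in the frame of tray_blue between -0.083 and 0.083 m and z of blue1_center in the frame of tray_blue between 0 and 0.04 m and x of blue2_center in the frame of tray_blue between -0.083 and 0.083 m and y of blue2_center in the frame of tray_blue between -0.083 and 0.083 m and z of blue2_center in the frame of tray_blue between 0 and 0.04 m and x of blue3_center in the frame of tray_blue between -0.083 and 0.083 m and y of blue3_center in the frame of tray_blue between -0.083 and 0.083 m and z of blue3_center in the frame of tray_blue between 0 and 0.04 m and horizontal distance between tube_blue_mouth and tray_blue below 0.09 m and angle between tube_blue's own z axis and vertical above 1.8708 rad), for 0.1 s.
At the end, for the whole second after the job is handed in: Every marble lies inside the tray of its own colour; both tubes lie at rest and released in the cradle of their own colour (centre within 10 mm of its seat point, mouth within 14 mm of the mouth point) (x of amber1_center in the frame of tray_amber between -0.083 and 0.083 m and y of amber1_center in the frame of tray_amber between -0.083 and 0.083 m and z of amber1_center in the frame of tray_amber between 0 and 0.04 m and x of amber2_center in the frame of tray_amber between -0.083 and 0.083 m and y of amber2_center in the frame of tray_amber between -0.083 and 0.083 m and z of amber2_center in the frame of tray_amber between 0 and 0.04 m and x of amber3_center in the frame of tray_amber between -0.083 and 0.083 m and y of amber3_center in the frame of tray_amber between -0.083 and 0.083 m and z of amber3_center in the frame of tray_amber between 0 and 0.04 m and distance between tube_amber_mid and cradle_amber_seat below 0.01 m and distance between tube_amber_mouth and cradle_amber_mouthpoint below 0.014 m and contact force between the fingers and tube_amber below 0.05 N and linear speed of each of tube_amber, tube_blue below 0.02 m/s and x of blue1_center in the frame of tray_blue between -0.083 and 0.083 m and y of blue1_center in the frame of tray_blue between -0.083 and 0.083 m and z of blue1_center in the frame of tray_blue between 0 and 0.04 m and x of blue2_center in the frame of tray_blue between -0.083 and 0.083 m and y of blue2_center in the frame of tray_blue between -0.083 and 0.083 m and z of blue2_center in the frame of tray_blue between 0 and 0.04 m and x of blue3_center in the frame of tray_blue between -0.083 and 0.083 m and y of blue3_center in the frame of tray_blue between -0.083 and 0.083 m and z of blue3_center in the frame of tray_blue between 0 and 0.04 m and distance between tube_blue_mid and cradle_blue_seat below 0.01 m and distance between tube_blue_mouth and cradle_blue_mouthpoint below 0.014 m and contact force between the fingers and tube_blue below 0.05 N); the robot touches nothing.
It fails at once if the bottle is knocked over (angle between bottle's own z axis and vertical above 0.6 rad).
It fails at once if the bottle is pushed away (distance of bottle from where it was at the start of the episode above 0.03 m).
It fails at once if the paddle is pushed away (distance of paddle from where it was at the start of the episode above 0.03 m).
It fails at once if the tweezers is pushed away (distance of tweezers from where it was at the start of the episode above 0.03 m).
Of amber1, amber2, amber3 only 1 to 3 are there at a start; the rules pass over those that are not, and their reading is None.
Of blue1, blue2, blue3 only 1 to 3 are there at a start; the rules pass over those that are not, and their reading is None.
At some moment in a run one of tray_amber, tray_blue may be knocked a few centimetres aside while the robot is not near it.
It also fails if it takes over 176 s, if anything falls off the work surface, if the arm or the gripper's body presses on something with over 40 N, if the wrist force passes 120 N, or if a joint passes its speed limit or range.

## Working session

There is one attempt and no reset: what is moved stays moved. The work goes in short steps, Python scripts to look and compute and a tool call to move; the robot and the scene stay as the last step left them, time stands still between calls to the robot, and variables do not carry over. Pictures are saved under pics/ and viewed, and the job is handed in when it is done.

Besides the shell and the picture viewer there is one more tool, called after "Emit:" as name([rows], argument=value, ...), one row to a line, values as JSON. arm_command: Moves the arm, as the interface text tells. Its arguments: {"type":"object","properties":{"plan":{"type":"array","items":{"type":"array","items":{"type":"number"}}},"force":{"type":"number"}},"required":["plan"]}

```bash
ls -la; mkdir -p pics
python3 - <<'E'
from plant import r
import cv2,numpy as np
s=r.get_state();print(s)
for n in ["scene","top","wrist"]:
    im,d=r.snapshot(n);cv2.imwrite(f"pics/{n}0.png",im[:,:,::-1]);np.save(f"pics/{n}0d.npy",d)
    print(n,r.calibration(n))
E
```

```text
total 12
drwxr-xr-x  3 agent agent 4096 Dec  6 22:35 .
drwxr-xr-x 23 root  root  4096 Dec  6 22:35 ..
drwxr-xr-x  2 agent agent 4096 Dec  6 22:35 pics
{'clock': 0.0, 'q': array([ 1.26080342,  0.68995552, -0.19452169,  1.56630297,  0.15732428,
        0.90251924, -0.21509836]), 'qd': array([-0.00053857, -0.00104831, -0.00040922,  0.00074572,  0.00017355,
       -0.00012904,  0.00083194]), 'joint_torque': array([-9.96727358e-04, -5.27557003e+01, -1.26683716e+00, -1.53427488e+01,
       -5.24650142e-02,  6.46251719e-03,  1.78643813e-04]), 'tool_pos': array([ 0.21040652, -0.5878657 ,  0.23793895]), 'eef_rot': array([-0.69651955, -0.12159952,  0.69683865, -0.12037432]), 'contact_force': array([-0.43884877, -1.0152431 , -0.3797656 ]), 'moment': array([-0.00669383, -0.00436843,  0.00380987]), 'opening': 0.994446445336359}
scene {'fx': 369.40345673859196, 'fy': 369.40345673859196, 'cx': 322.79351406017565, 'cy': 195.2721578737637, 'eye': array([1.03819905, 0.63746063, 0.54836518]), 'orientation': array([ 0.26560899,  0.82337032, -0.47250896, -0.16807278])}
top {'fx': 515.8765749715517, 'fy': 515.8765749715517, 'cx': 319.0294036267278, 'cy': 201.88699264783617, 'eye': array([ 0.41388861, -0.00616932,  1.74333113]), 'orientation': array([ 0.71372852, -0.69892132,  0.02755808, -0.03662161])}
wrist {'fx': 309.70691628693146, 'fy': 309.70691628693146, 'cx': 318.58535201983256, 'cy': 196.87215529725245, 'mount': array([[-8.68880622e-05, -2.95189433e-01,  9.55438743e-01,
        -1.45318840e-01],
       [ 9.99998827e-01, -1.48649421e-03, -3.68322330e-04,
        -1.25201623e-03],
       [ 1.52897902e-03,  9.55437590e-01,  2.95189216e-01,
        -7.66082882e-02],
       [ 0.00000000e+00,  0.00000000e+00,  0.00000000e+00,
         1.00000000e+00]])}
```

View pics/scene0.png

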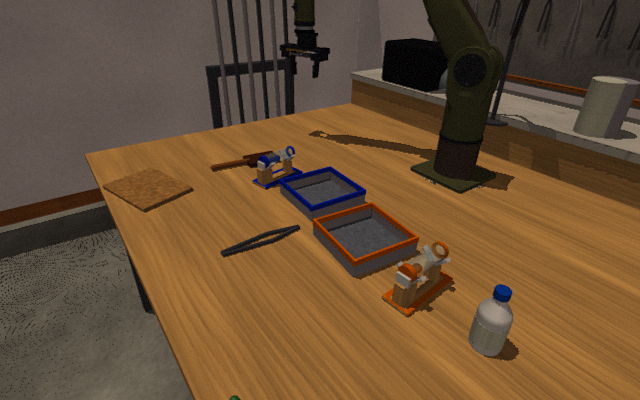

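View pics/top0.png

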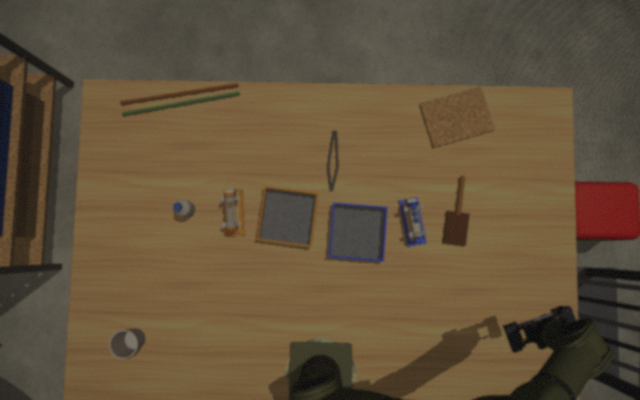

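View pics/wrist0.png

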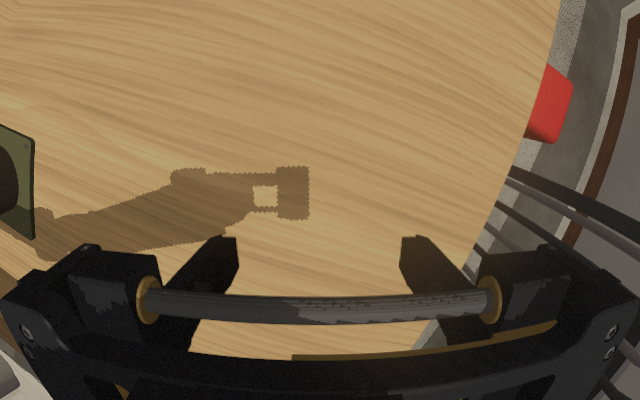

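The pictures show the amber cradle (232,212), amber tray (287,218), blue tray (357,232), blue cradle (411,222), bottle (183,209), paddle (457,215) and tweezers (333,160) in the top view. The interface offers only one rotation, about the tool's x, so I'll check first what it does.

Emit:
arm_command([
  [0.088, 0, 0, 0, 0.1],
  [0.088, 0, 0, 0, 0.1],
  [0.088, 0, 0, 0, 0],
])

```text
clock: 0.52
tool_pos: [0.2107, -0.5882, 0.2385]
eef_rot: [-0.705, -0.051, 0.705, -0.051]
contact_force: [-0.6, -0.5, -0.3]
opening: 0.996
```

```bash
cat > h.py <<'E'
from plant import r
import numpy as np, cv2
from scipy.spatial.transform import Rotation as R
np.set_printoptions(precision=4,suppress=True)
def T():
    s=r.get_state(); return s, R.from_quat(s['eef_rot']).as_matrix(), s['tool_pos']
def world(name,u,v,d,c=None):
    c=c or r.calibration(name)
    p=np.stack([(u-c['cx'])/c['fx']*d,(v-c['cy'])/c['fy']*d,d],-1)
    return p@R.from_quat(c['orientation']).as_matrix().T+c['eye']
def proj(name,P):
    c=r.calibration(name)
    p=(np.atleast_2d(P)-c['eye'])@R.from_quat(c['orientation']).as_matrix()
    return np.stack([p[:,0]/p[:,2]*c['fx']+c['cx'],p[:,1]/p[:,2]*c['fy']+c['cy']],-1)
def wrist_world(u,v,d,Rm,p):
    c=r.calibration('wrist'); x=(u-c['cx']);y=(v-c['cy']);rr=np.hypot(x,y)+1e-9;th=rr/c['fx']
    # depth along optical axis
    P=np.stack([np.tan(th)*x/rr*d,np.tan(th)*y/rr*d,d],-1)
    M=c['mount']; P=P@M[:3,:3].T+M[:3,3]
    return P@Rm.T+p
E
python3 - <<'E'
from h import *
s,Rm,p=T();print(s['clock'],p,'\n',Rm,s['q'],s['opening'])
d=np.load('pics/top0d.npy');im=cv2.imread('pics/top0.png')
v,u=np.mgrid[0:400,0:640]
W=world('top',u,v,d)
np.save('pics/W.npy',W)
hs=cv2.cvtColor(im,cv2.COLOR_BGR2HSV)
m=(d>0)&(W[...,2]>0.012)&(v<265)&(v>100)&(u>150)&(u<500)
n,l,st,ce=cv2.connectedComponentsWithStats(m.astype(np.uint8))
for i in range(1,n):
    if st[i,4]>25:
        q=W[l==i]; print(ce[i],st[i],q.mean(0),q.min(0),q.max(0))
print('bench z',np.median(W[280:300,200:260,2]))
E
```

```text
0.525 [ 0.2107 -0.5882  0.2385] 
 [[-0.0005  0.1445 -0.9895]
 [ 0.0004 -0.9895 -0.1445]
 [-1.     -0.0005  0.0004]] [ 1.2285  0.6868 -0.1366  1.5675  0.1112  0.8955 -0.3728] 0.9964029817576983
[181.7097 102.5484] [176 101  15   5  31] [0.9037 0.4965 0.0161] [0.8949 0.4681 0.0121] [0.9102 0.5161 0.0249]
[445.2791 121.6561] [420 101  49  44 602] [ 0.8539 -0.4059  0.0151] [ 0.7763 -0.4838  0.012 ] [ 0.9265 -0.3204  0.0235]
[458.3103 103.5517] [455 101   9   8  29] [ 0.9177 -0.4504  0.0148] [ 0.8997 -0.4663  0.0121] [ 0.9272 -0.4392  0.0236]
[479.3481 109.3778] [469 101  23  20 135] [ 0.8985 -0.5215  0.0156] [ 0.8616 -0.5607  0.012 ] [ 0.9265 -0.4863  0.0241]
[158.4048 106.619 ] [151 104  16   6  42] [0.8883 0.5764 0.015 ] [0.8793 0.5501 0.012 ] [0.8974 0.602  0.0216]
[489.4138 120.4138] [485 114  10  13  29] [ 0.8608 -0.5554  0.0156] [ 0.8398 -0.5681  0.0122] [ 0.8837 -0.5411  0.0236]
[477.4592 126.7857] [467 119  22  18  98] [ 0.8381 -0.5149  0.0152] [ 0.8064 -0.5512  0.0121] [ 0.8657 -0.4795  0.0213]
[457.3997 219.3114] [443 175  27  71 713] [ 0.522  -0.4457  0.0166] [ 0.4367 -0.4856  0.012 ] [ 0.6721 -0.3984  0.0283]
[285.3488 213.6919] [257 185  62  62 516] [0.5274 0.128  0.0415] [0.4222 0.0211 0.0122] [0.6206 0.2191 0.0553]
[230.7187 209.1906] [221 189  22  41 551] [0.5356 0.3023 0.0805] [0.4712 0.2713 0.012 ] [0.6087 0.3383 0.1012]
[183.9717 207.6289] [173 199  23  18 318] [0.537  0.4529 0.0852] [0.5112 0.433  0.0131] [0.5669 0.5105 0.1349]
[415.736  218.5063] [404 198  25  44 553] [ 0.5178 -0.2955  0.0813] [ 0.4468 -0.3381  0.0122] [ 0.5865 -0.2579  0.1011]
[360.5937 229.9408] [329 202  60  59 507] [ 0.4789 -0.1215  0.0416] [ 0.3812 -0.21    0.0121] [ 0.5695 -0.019   0.0574]
bench z -0.0009770986943701265
```

The turn about tool x is only a yaw, because the tool points straight down and stays that way. To tilt the tubes I will have to pivot them in the pads, by pressing an end on a fixed edge or on the tray rim. Next I'll measure the scene precisely.

Run:
```python
from h import *
im=cv2.imread('pics/top0.png')
a=cv2.resize(im[180:255,205:330],None,fx=6,fy=6,interpolation=cv2.INTER_CUBIC)
b=cv2.resize(im[190:265,320:445],None,fx=6,fy=6,interpolation=cv2.INTER_CUBIC)
cv2.imwrite('pics/za.png',a);cv2.imwrite('pics/zb.png',b)
s=cv2.imread('pics/scene0.png')
a=cv2.resize(s[225:365,370:530],None,fx=5,fy=4.2,interpolation=cv2.INTER_CUBIC)[:600]
b=cv2.resize(s[130:210,200:340],None,fx=5,fy=5,interpolation=cv2.INTER_CUBIC)
cv2.imwrite('pics/sa.png',a);cv2.imwrite('pics/sb.png',b)
```

```text
(no output)
```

View pics/za.png

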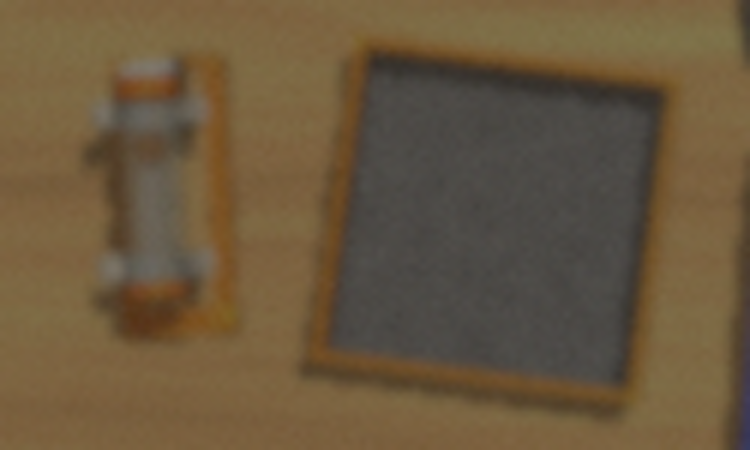

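View pics/zb.png

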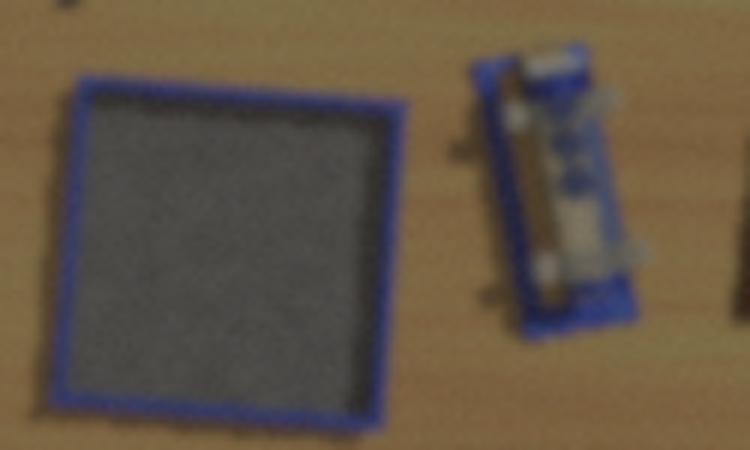

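View pics/sa.png

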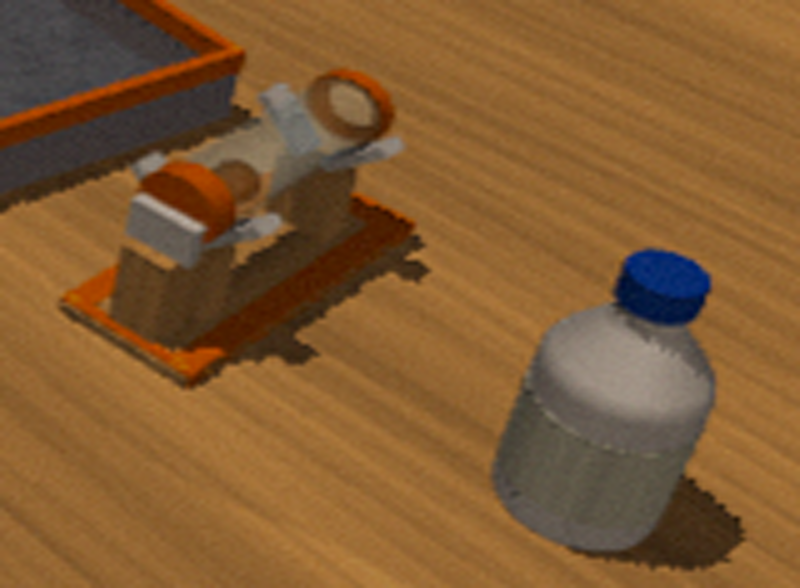

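View pics/sb.png

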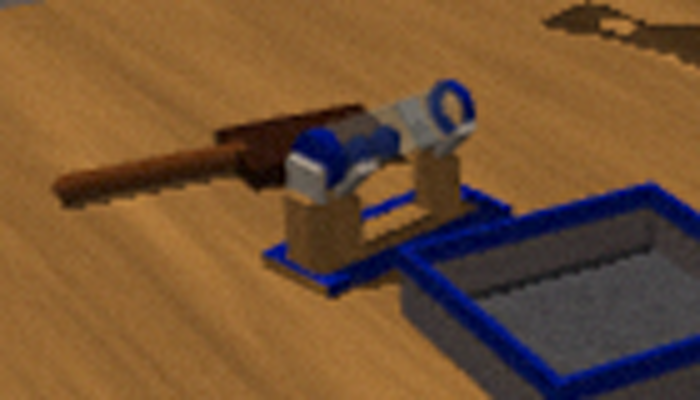

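Amber holds about one marble near its foot and blue about two. Both mouths point toward the robot (-x). In zoom the stop is a low white block behind the foot. Next I fit the poses.

Run:
```python
from h import *
W=np.load('pics/W.npy');im=cv2.imread('pics/top0.png');hs=cv2.cvtColor(im,cv2.COLOR_BGR2HSV)
H,S,V=hs[...,0].astype(int),hs[...,1],hs[...,2]
for nm,box,hue in [('amber',(218,246,184,242),(5,14)),('blue',(398,430,192,250),(105,130))]:
    u0,u1,v0,v1=box
    sub=np.zeros(H.shape,bool);sub[v0:v1,u0:u1]=1
    hi=sub&(W[...,2]>0.06)
    P=W[hi];print(nm,'hi',hi.sum(),P.mean(0),P.min(0),P.max(0))
    col=hi&(H>=hue[0])&(H<=hue[1])&(S>130)&(W[...,2]>0.07)
    vv,uu=np.nonzero(col)
    vm=(vv.min()+vv.max())/2
    for g,w in [('foot',vv<vm),('collar',vv>vm)]:
        q=W[vv[w],uu[w]];print(g,w.sum(),uu[w].min(),uu[w].max(),vv[w].min(),vv[w].max(),q.mean(0),q.min(0),q.max(0))
    # base edge colored
    bs=sub&(W[...,2]<0.03)&(H>=hue[0]-2)&(H<=hue[1]+3)&(S>130)
    q=W[bs];print('base',bs.sum(),np.median(q[:,2]),q.min(0),q.max(0))
    if len(q)>20:
        rc=cv2.minAreaRect(q[:,:2].astype(np.float32)*1000);print(rc)
for nm,box,hue in [('tray_amber',(252,322,180,252),(5,20)),('tray_blue',(322,392,198,268),(105,130))]:
    u0,u1,v0,v1=box
    sub=np.zeros(H.shape,bool);sub[v0:v1,u0:u1]=1
    m=sub&(H>=hue[0])&(H<=hue[1])&(S>(150 if 'amb' in nm else 130))&(W[...,2]>0.03)
    # project colored px on plane z=.045
    vv,uu=np.nonzero(m)
    c=r.calibration('top');Rc=R.from_quat(c['orientation']).as_matrix()
    ray=np.stack([(uu-c['cx'])/c['fx'],(vv-c['cy'])/c['fy'],np.ones(len(uu))],-1)@Rc.T
    t=(0.045-c['eye'][2])/ray[:,2];q=c['eye']+ray*t[:,None]
    rc=cv2.minAreaRect(q[:,:2].astype(np.float32)*1000);print(nm,len(uu),rc)
```

```text
amber hi 520 [0.5319 0.298  0.1104] [ 0.4139 -0.0062  0.0606] [0.6033 0.3368 1.7433]
foot 26 224 234 193 196 [0.5769 0.2967 0.1523] [ 0.4139 -0.0062  0.0782] [0.5882 0.3266 1.7433]
collar 14 226 236 227 229 [0.4749 0.2971 0.0855] [0.4712 0.2828 0.0747] [0.4781 0.3161 0.0971]
base 365 0.0063048297359227234 [ 0.4468  0.2657 -0.0125] [0.6103 0.3507 0.0196]
((527.6385498046875, 308.7130432128906), (159.9633331298828, 79.58015441894531), 7.728929042816162)
blue hi 520 [ 0.5152 -0.2936  0.0975] [ 0.4139 -0.3381  0.06  ] [ 0.5856 -0.0062  1.7433]
foot 10 411 416 203 205 [ 0.5642 -0.2858  0.0935] [ 0.56   -0.2944  0.0882] [ 0.5669 -0.2779  0.1011]
collar 2 422 423 237 237 [ 0.4584 -0.3157  0.0908] [ 0.4584 -0.3171  0.0899] [ 0.4584 -0.3143  0.0918]
base 40 0.007223684165344912 [ 0.4363 -0.3368 -0.0002] [ 0.574  -0.2593  0.0181]
((509.7251281738281, -298.3504333496094), (141.21969604492188, 52.34162902832031), 11.170022010803223)
tray_amber 257 ((519.9579467773438, 120.64955139160156), (179.5042266845703, 178.74166870117188), 83.66511535644531)
tray_blue 0 ((0.0, 0.0), (0.0, 0.0), 0.0)
```

Emit:
arm_command([
  [0.088, 0, 0, 0, 0.145],
  [0.088, 0, -0.045, -0.035, 0],
  [0.088, 0, -0.045, -0.035, 0],
  [0.088, 0, -0.049, -0.035, 0],
  [0.088, 0, -0.049, -0.035, 0],
  [0.088, 0, -0.049, -0.035, 0],
  [0.088, 0, -0.049, -0.035, 0],
  [0.088, 0, -0.05, -0.01, 0],
  [0.088, 0, -0.05, -0.01, 0],
  [0.088, 0, -0.05, -0.01, 0],
  [0.088, 0, -0.05, -0.01, 0],
  [0.088, 0, -0.05, -0.01, 0],
])

```text
clock: 2.02
tool_pos: [0.4716, -0.0511, 0.2388]
eef_rot: [0.707, 0.0, -0.707, 0.0]
contact_force: [0.6, 0.4, -0.2]
opening: 1.002
```

Emit:
arm_command([
  [0.088, 0, -0.05, -0.01, 0],
  [0.088, 0, -0.05, -0.01, 0],
  [0.088, 0, -0.05, -0.01, 0],
  [0.088, 0, -0.05, -0.01, 0],
  [0.088, 0, -0.05, -0.01, 0],
  [0.088, 0, -0.05, -0.01, 0],
  [0.088, 0, -0.05, -0.01, 0],
  [0.088, 0, 0, 0, 0],
  [0.088, 0, 0, 0, 0],
])

```text
clock: 3.15
tool_pos: [0.5415, 0.2961, 0.2383]
eef_rot: [-0.707, 0.001, 0.707, -0.0]
contact_force: [-0.3, -1.7, -0.2]
opening: 0.998
```

Run:
```python
from h import *
s,Rm,p=T();print(s['clock'],p,'\n',Rm,s['q'])
im,d=r.snapshot('wrist');cv2.imwrite('pics/w1.png',im[:,:,::-1]);np.savez('pics/w1.npz',d=d,Rm=Rm,p=p)
```

```text
3.15 [0.5415 0.2961 0.2383] 
 [[-0.0007 -0.0003 -1.    ]
 [-0.0016 -1.      0.0003]
 [-1.      0.0016  0.0007]] [-0.5901  0.676   0.0259  1.5964 -0.0199  0.8709 -2.1281]
```

View pics/w1.png

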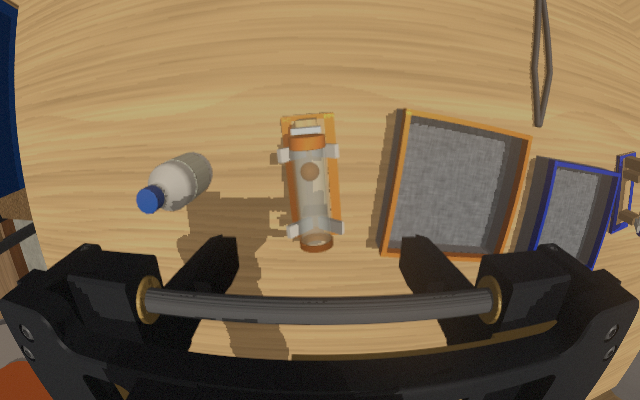

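```bash
cat >> h.py <<'E'
from scipy.optimize import least_squares
def cloud(name,im,d,Rm=None,p=None):
    v,u=np.mgrid[0:400,0:640]
    W=wrist_world(u,v,d,Rm,p) if name=='wrist' else world(name,u,v,d)
    return W
E
python3 - <<'E'
from h import *
f=np.load('pics/w1.npz');d=f['d'];im=cv2.imread('pics/w1.png')
W=cloud('wrist',im,d,f['Rm'],f['p']);hs=cv2.cvtColor(im,cv2.COLOR_BGR2HSV)
v,u=np.mgrid[0:400,0:640]
print('bench',np.median(W[40:90,100:200,2]))
box=(u>275)&(u<350)&(v>105)&(v<255)
col=box&(hs[...,0]>=4)&(hs[...,0]<=16)&(hs[...,1]>170)&(W[...,2]>0.055)&(W[...,2]<.1)
n,l,st,ce=cv2.connectedComponentsWithStats(col.astype(np.uint8))
for i in range(1,n):
    if st[i,4]>15:
        q=W[l==i];print(ce[i],st[i],q.mean(0),q.min(0),q.max(0))
tube=box&(W[...,2]>0.078)&(W[...,2]<.1)
P=W[tube];print(len(P),P.min(0),P.max(0))
for x0 in np.arange(.46,.62,.01):
    q=P[(abs(P[:,0]-x0)<.005)]
    if len(q):print('%.3f'%x0,len(q),q[:,1].min(),q[:,1].max(),np.median(q[:,1]),q[:,2].max())
# base edges
b=box&(W[...,2]<0.03)&(W[...,2]>0.003)&(hs[...,1]>170)&(hs[...,0]<=18)
q=W[b];print('base',q.min(0),q.max(0),np.median(q[:,2]),cv2.minAreaRect(q[:,:2].astype(np.float32)*1000))
E
```

```text
bench -0.0007606408269188736
[307.2047 142.2435] [289 135  36  15 386] [0.5812 0.308  0.0893] [0.574  0.2918 0.078 ] [0.5876 0.3262 0.094 ]
[315.7429 247.2457] [300 241  32  11 175] [0.4712 0.3004 0.0898] [0.4666 0.2839 0.0808] [0.4754 0.3174 0.094 ]
3839 [0.4651 0.2744 0.078 ] [0.5924 0.3282 0.0944]
0.470 234 0.2816147243981151 0.3176018945025827 0.3016442355708291 0.09428758089564723
0.480 271 0.28401122645686416 0.32824267485287856 0.30005397143797835 0.09371967638703832
0.490 286 0.2743984458301776 0.3192977440732503 0.3010135644740868 0.0933733154959025
0.500 288 0.2863417834753836 0.32000361723941356 0.3029535904219432 0.09337102417271517
0.510 304 0.28640279388294315 0.3207224520280562 0.30288534361379904 0.09365763797939955
0.520 309 0.2875339185029081 0.32142848231774906 0.3037896525235948 0.09359294920235103
0.530 322 0.28757157598967104 0.32135532158913427 0.30469641314209617 0.09326198798252586
0.540 327 0.2886682217511558 0.3222780042461406 0.30467589344559576 0.09366283442369547
0.550 336 0.29074521474106346 0.3241429110444433 0.30650613317253494 0.0937174257516982
0.560 337 0.29075413030184055 0.32478605061203175 0.3073365884655254 0.09316788328916895
0.570 358 0.2808184566593295 0.3264528119232788 0.30817781080524737 0.09440828677500282
0.580 372 0.2917888398754524 0.3273596835576927 0.3081461710139163 0.0942605500607101
0.590 95 0.292821717307588 0.3262936368311181 0.30616615887639553 0.0938494159286902
base [0.4468 0.2694 0.0057] [0.5824 0.339  0.011 ] 0.008116624591570504 ((514.3689575195312, 304.19000244140625), (131.73556518554688, 62.68592834472656), 4.58561897277832)
```

Emit:
arm_command([
  [0.088, 0, -0.011, -0.0075, 0],
  [0.088, 0, 0, 0, -0.0766],
  [0.088, 0.03, 0, 0, 0],
  [0.088, 0.04, 0, 0, 0],
  [0.088, 0.03, 0, 0, 0],
  [0.088, 0.02, 0, 0, 0],
  [0.088, 0, 0, 0, 0],
  [0.088, 0, 0, 0, 0],
])

```text
clock: 4.2
tool_pos: [0.5501, 0.3074, 0.1197]
eef_rot: [0.707, 0.026, -0.706, 0.026]
contact_force: [-0.3, -0.4, 0.3]
opening: 1.0
```

```bash
cat >> h.py <<'E'
def shot(name,fn):
    s,Rm,p=T(); im,d=r.snapshot(name); cv2.imwrite(f'pics/{fn}.png',im[:,:,::-1]);np.savez(f'pics/{fn}.npz',d=d,Rm=Rm,p=p)
    print(s['clock'],'tcp',p,'z',Rm[:,2],'F',s['contact_force'],'op',s['opening']*88.1); return im,d,Rm,p
E
python3 - <<'E'
from h import *
shot('wrist','w2')
E
```

```text
4.2 tcp [0.5501 0.3074 0.1197] z [-0.9972 -0.0741 -0.0014] F [-0.2897 -0.4453  0.2696] op 88.08863099834952
```

View pics/w2.png

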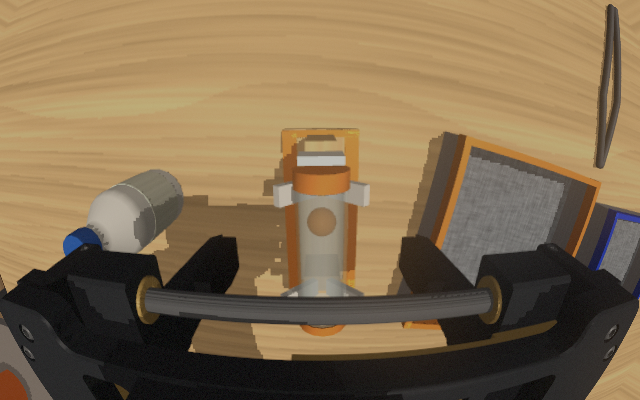

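Run:
```python
from h import *
f=np.load('pics/w2.npz');d=f['d'];im=cv2.imread('pics/w2.png')
W=cloud('wrist',im,d,f['Rm'],f['p']);L=(W-f['p'])@f['Rm']
hs=cv2.cvtColor(im,cv2.COLOR_BGR2HSV);v,u=np.mgrid[0:400,0:640]
ok=(u>280)&(u<365)&(v<335)&(v>125)&(W[...,2]>.05)&(W[...,2]<.1)
c=ok&(hs[...,1]>170)&(hs[...,0]<17)
for a,b in [(150,200),(322,335)]:
    q=L[c&(v>=a)&(v<=b)];print(q.min(0),q.max(0),q.mean(0))
for z0 in np.arange(-.05,.03,.01):
    q=L[ok&(abs(L[...,2]-z0)<.005)&(W[...,2]>.08)]
    if len(q):print('%.3f'%z0,len(q),(q[:,1].min()+q[:,1].max())/2,q[:,1].min(),q[:,1].max())
q=W[(hs[...,1]<60)&(u>295)&(u<348)&(v>150)&(v<166)];print('stop',q.min(0),q.max(0))
```

```text
[ 0.0256 -0.018  -0.037 ] [ 0.0538  0.0187 -0.0244] [ 0.0327 -0.0001 -0.032 ]
[ 0.0259 -0.0157  0.0747] [0.0386 0.0178 0.0841] [0.0292 0.0009 0.0794]
-0.040 299 0.0003928711286491759 -0.01699178105931304 0.017777523316611393
-0.030 938 0.0001611074408851259 -0.017728804661286554 0.018051019543056806
-0.020 816 0.00015444812596043973 -0.016499767884279884 0.016808664136200763
-0.010 803 0.0001890310441618366 -0.01643569224499323 0.016813754333316902
0.000 753 0.0005289825501931106 -0.016035346498215516 0.017093311598601738
0.010 718 0.0005102586431111559 -0.01636667793930614 0.01738719522552845
0.020 674 0.0007658683359889323 -0.015958172876262815 0.01748990954824068
stop [0.5874 0.2956 0.056 ] [0.5957 0.3254 0.0774]
```

Emit:
arm_command([
  [0.088, 0.03, 0, 0, 0],
  [0.088, 0.025, 0, 0, 0],
  [0.088, 0.0085, 0, 0, 0],
  [0.088, 0, 0, 0, 0],
  [0.03, 0, 0, 0, 0],
  [0.03, 0, 0, 0, 0],
  [0.03, 0, 0, 0, 0],
  [0.03, 0, 0, 0, 0],
  [0.03, 0, 0, 0, 0],
  [0.03, 0, 0, 0, 0],
], force=15)

```text
clock: 5.5
tool_pos: [0.5495, 0.3056, 0.0551]
eef_rot: [-0.706, -0.025, 0.707, -0.028]
contact_force: [-0.2, -4.5, 1.0]
opening: 0.397
```

Emit:
arm_command([
  [0.03, -0.002, 0, 0, 0],
  [0.03, -0.005, 0, 0, 0],
  [0.03, -0.01, 0, 0, 0],
  [0.03, -0.015, 0, 0, 0],
  [0.03, -0.015, 0, 0, 0],
  [0.03, -0.01, 0, 0, 0],
  [0.03, -0.004, 0, 0, 0],
  [0.03, 0, 0, 0, 0],
  [0.03, 0, 0, 0, 0],
])

```text
clock: 6.62
tool_pos: [0.5489, 0.308, 0.1157]
eef_rot: [-0.706, -0.026, 0.707, -0.027]
contact_force: [0.1, -0.4, -1.3]
opening: 0.391
```

Run:
```python
from h import *
shot('wrist','w3');im,d,_,_=shot('scene','s3')
cv2.imwrite('pics/s3z.png',cv2.resize(im[170:330,330:510,::-1],None,fx=4.4,fy=3.7,interpolation=cv2.INTER_CUBIC))
```

```text
6.625 tcp [0.5489 0.308  0.1157] z [-0.9972 -0.0754  0.0009] F [ 0.1328 -0.421  -1.2502] op 34.4589286215499
6.675 tcp [0.5489 0.3079 0.1156] z [-0.9972 -0.0754  0.001 ] F [ 0.2605  0.1598 -0.7155] op 34.65757639376276
```

View pics/w3.png

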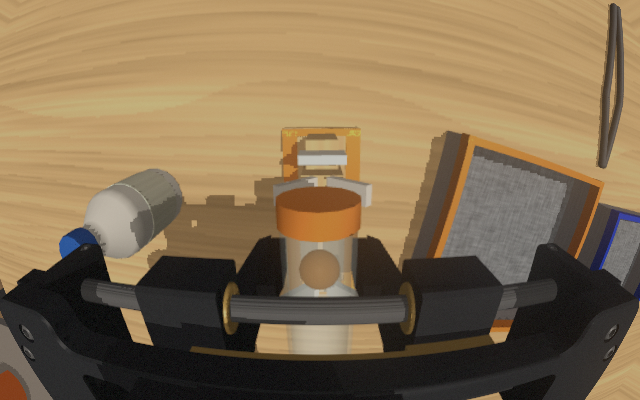

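View pics/s3z.png

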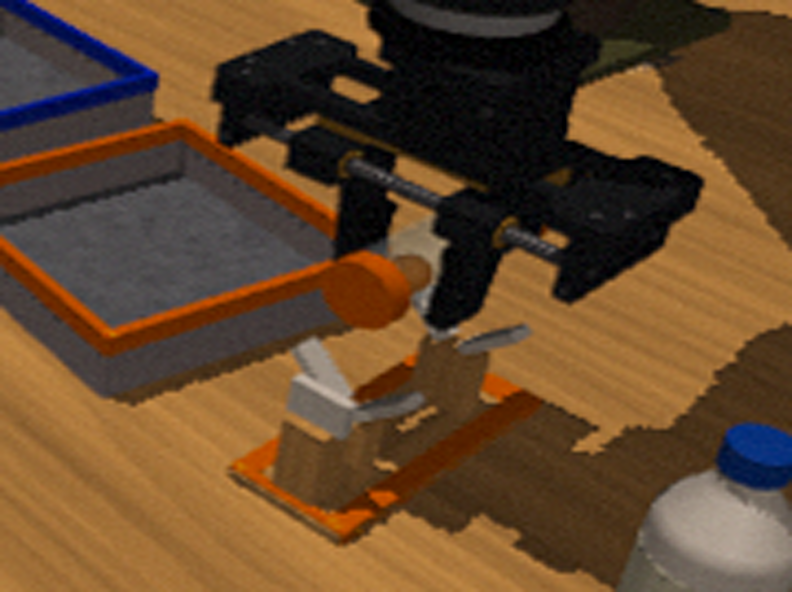

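```bash
cat >> h.py <<'E'
def tilt(fn,verbose=0):
    """tilt of held tube from wrist picture: + = mouth up. ridge of points near tool y=0 on top of tube"""
    f=np.load(f'pics/{fn}.npz');im=cv2.imread(f'pics/{fn}.png')
    L=(cloud('wrist',im,f['d'],f['Rm'],f['p'])-f['p'])@f['Rm']
    v,u=np.mgrid[0:400,0:640]
    m=(abs(L[...,1])<.004)&(L[...,0]>-.085)&(L[...,0]<.03)&(L[...,2]>-.07)&(L[...,2]<.1)&(u>250)&(u<390)&(f['d']>0)
    P=L[m][:,[2,0]]
    o=[]
    for z0 in np.arange(-.066,.1,.004):
        q=P[abs(P[:,0]-z0)<.002]
        if len(q): o.append((z0,q[:,1].min(),np.median(q[:,1]),len(q)))
    return np.array(o)
E
python3 - <<'E'
from h import *
print(tilt('w3')); print(tilt('w2'))
E
```

```text
[[ -0.038   -0.0387  -0.025  563.    ]
 [ -0.034   -0.0394  -0.0375 207.    ]
 [ -0.03    -0.0391  -0.0374 201.    ]
 [ -0.026   -0.0824  -0.0786 749.    ]
 [ -0.022   -0.0829  -0.0804 476.    ]
 [ -0.018   -0.0799  -0.0366 179.    ]
 [ -0.014   -0.0381  -0.0367 163.    ]
 [ -0.01    -0.0384  -0.0365 158.    ]
 [ -0.006   -0.0385  -0.0367 150.    ]
 [ -0.002   -0.0383  -0.0366 146.    ]
 [  0.002   -0.0378  -0.0364  59.    ]
 [  0.018   -0.0377  -0.0366  73.    ]
 [  0.022   -0.0383  -0.0365 102.    ]
 [  0.026   -0.0377  -0.0364 104.    ]
 [  0.03    -0.0384  -0.0366  91.    ]
 [  0.034   -0.0383  -0.0366  97.    ]
 [  0.038   -0.037   -0.0364  19.    ]]
[[ -0.038    0.0259   0.0276  19.    ]
 [ -0.034    0.0256   0.0274  95.    ]
 [ -0.03     0.0256   0.0272  92.    ]
 [ -0.026   -0.0824  -0.0792 665.    ]
 [ -0.022   -0.0825  -0.0807 350.    ]
 [ -0.018   -0.0799   0.0278  86.    ]
 [ -0.014    0.026    0.0279  86.    ]
 [ -0.01     0.0265   0.028   78.    ]
 [ -0.006    0.0263   0.0279  82.    ]
 [ -0.002    0.0266   0.0279  74.    ]
 [  0.002    0.0261   0.0279  77.    ]
 [  0.006    0.0259   0.028   78.    ]
 [  0.01     0.0262   0.0279  68.    ]
 [  0.014    0.0265   0.0279  74.    ]
 [  0.018    0.0265   0.028   74.    ]
 [  0.022    0.0265   0.028   71.    ]
 [  0.026    0.0268   0.0279  66.    ]
 [  0.03     0.0261   0.0279  61.    ]
 [  0.034    0.0266   0.0277  64.    ]
 [  0.038    0.0264   0.0279  58.    ]
 [  0.042    0.0264   0.0278  57.    ]
 [  0.046    0.0268   0.028   53.    ]
 [  0.05     0.0297   0.0297   1.    ]
 [  0.074    0.0259   0.0275  37.    ]
 [  0.078    0.0259   0.0274  46.    ]
 [  0.082    0.0259   0.0272  38.    ]
 [  0.086    0.0274   0.0274   1.    ]]
```

Wrist depth gives a tilt reading good to about 0.2°, and the tube is level with the foot at tool z = -38 mm. The picture shows it clear of the cradle with one marble at (320,270). Now over the amber tray, with the yaw aligned to it.

Emit:
arm_command([
  [0.03, 0, 0.015, 0.006, 0],
  [0.03, 0, 0.03, 0.012, 0],
  [0.03, 0, 0.04, 0.014, 0],
  [0.03, 0, 0.04, 0.014, 0],
  [0.03, 0, 0.03, 0.012, 0.05],
  [0.03, 0, 0.025, 0.01, 0.05],
  [0.03, 0, 0, 0, 0.05],
  [0.03, 0, 0, 0, 0.037],
  [0.03, -0.02, 0, 0, 0],
  [0.03, 0, 0, 0, 0],
  [0.03, 0, 0, 0, 0],
])

```text
clock: 8.1
tool_pos: [0.4938, 0.1249, 0.1358]
eef_rot: [0.706, -0.039, -0.706, -0.039]
contact_force: [0.1, -0.7, -1.7]
opening: 0.391
```

Run:
```python
from h import *
shot('wrist','w4');shot('top','t4')
t=tilt('w4');print(t[:,[0,2]].T)
```

```text
8.1 tcp [0.4938 0.1249 0.1358] z [-0.9939  0.1102 -0.0001] F [ 0.0982 -0.6715 -1.6822] op 34.464450282339484
8.15 tcp [0.4936 0.1246 0.1357] z [-0.9939  0.1104  0.0005] F [-0.0753  1.2954 -0.8091] op 34.48148581639062
[[-0.038  -0.034  -0.03   -0.026  -0.022  -0.018  -0.014  -0.01   -0.006
  -0.002   0.002   0.018   0.022   0.026   0.03    0.034   0.038 ]
 [-0.0246 -0.0375 -0.0375 -0.0786 -0.0805 -0.0367 -0.0367 -0.0367 -0.0366
  -0.0366 -0.0365 -0.0366 -0.0366 -0.0365 -0.0365 -0.0365 -0.0364]]
```

View pics/w4.png

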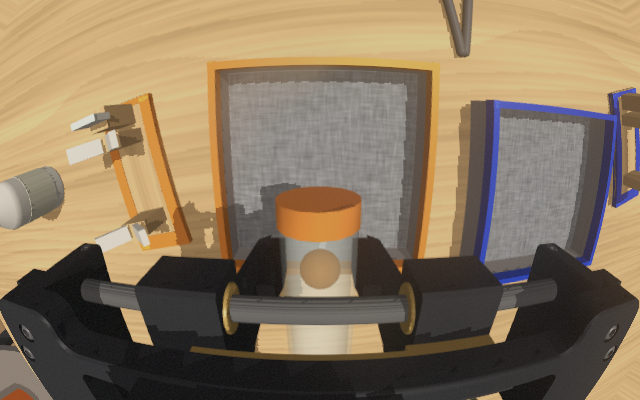

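View pics/t4.png

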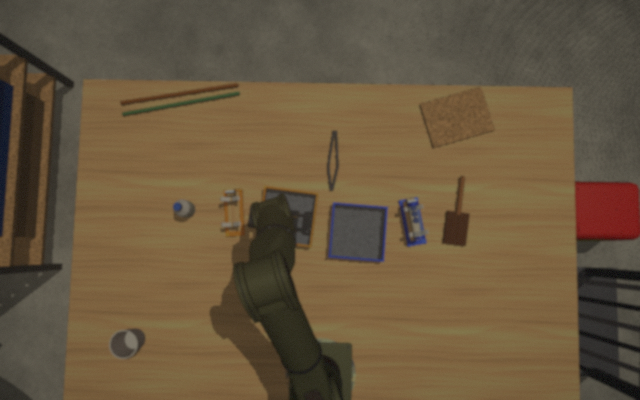

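```bash
cat >> h.py <<'E'
def trayfit(fn,hue=(4,20),smin=150,name='wrist'):
    f=np.load(f'pics/{fn}.npz');im=cv2.imread(f'pics/{fn}.png');W=cloud(name,im,f['d'],f['Rm'],f['p'])
    hs=cv2.cvtColor(im,cv2.COLOR_BGR2HSV)
    m=(W[...,2]>.036)&(W[...,2]<.052)&(hs[...,0]>=hue[0])&(hs[...,0]<=hue[1])&(hs[...,1]>smin)
    n,l,st,_=cv2.connectedComponentsWithStats(cv2.morphologyEx(m.astype(np.uint8),cv2.MORPH_CLOSE,np.ones((5,5))))
    i=1+np.argmax(st[1:,4]);q=W[m&(l==i)]
    return q,f
E
python3 - <<'E'
from h import *
q,f=trayfit('w4')
L=(q-f['p'])@f['Rm'];print(len(q),L.min(0),L.max(0),np.median(q[:,2]))
rc=cv2.minAreaRect(L[:,[2,1]].astype(np.float32)*1000);print(rc)
rc=cv2.minAreaRect(q[:,:2].astype(np.float32)*1000);print(rc)
E
```

```text
2254 [ 0.0885 -0.0887 -0.1134] [ 0.0999 -0.0398  0.0585] 0.0450803239107161
((-32.52415084838867, -83.64019012451172), (46.78236770629883, 175.95301818847656), 76.07904052734375)
((535.374267578125, 204.5299835205078), (46.782562255859375, 175.95303344726562), 69.75027465820312)
```

Emit:
arm_command([
  [0.03, 0.02, 0, 0, 0],
  [0.03, 0.03, 0, 0, 0],
  [0.03, 0.025, 0, 0, 0],
  [0.03, 0.01, 0, 0, 0],
  [0.03, 0.004, 0, 0, 0],
  [0.03, 0.003, 0, 0, 0],
  [0.03, 0.002, 0, 0, 0],
  [0.03, 0.002, 0, 0, 0],
  [0.03, 0.002, 0, 0, 0],
  [0.03, 0.002, 0, 0, 0],
  [0.03, 0, 0, 0, 0],
])

```text
clock: 9.57
tool_pos: [0.4942, 0.124, 0.0362]
eef_rot: [0.706, -0.039, -0.706, -0.04]
contact_force: [2.0, -0.2, 0.3]
opening: 0.391
```

Run:
```python
from h import *
shot('wrist','w5')
t=tilt('w5');print(t[:,[0,2]].T)
```

```text
9.575 tcp [0.4942 0.124  0.0362] z [-0.9938  0.1115 -0.0008] F [ 1.9645 -0.2127  0.289 ] op 34.45097906220304
[[-0.066  -0.062  -0.058  -0.054  -0.05   -0.046  -0.042  -0.038  -0.034
  -0.03   -0.026  -0.022  -0.018  -0.014  -0.01   -0.006  -0.002   0.002
   0.014   0.018   0.022   0.026   0.03    0.034 ]
 [ 0.0297  0.0296  0.0299  0.0296  0.0298  0.0298  0.0299 -0.0296 -0.034
  -0.0346 -0.0785 -0.0806 -0.0351 -0.0354 -0.0358 -0.0362 -0.0365 -0.0366
  -0.0393 -0.0387 -0.0391 -0.0394 -0.0399 -0.04  ]]
```

View pics/w5.png

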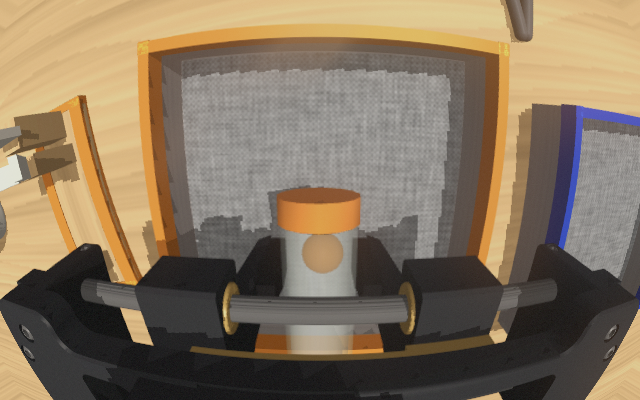

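Emit:
arm_command([
  [0.03, 0.002, 0, 0, 0],
  [0.03, 0.002, 0, 0, 0],
  [0.03, 0.002, 0, 0, 0],
  [0.03, 0.002, 0, 0, 0],
  [0.03, 0, 0, 0, 0],
  [0.03, -0.01, 0, 0, 0],
  [0.03, -0.015, 0, 0, 0],
  [0.03, -0.015, 0, -0.01, 0],
  [0.03, 0, 0, -0.015, 0],
  [0.03, 0, 0, -0.015, 0],
  [0.03, 0, 0, -0.01, 0],
  [0.03, 0, 0, 0, 0],
])

```text
clock: 11.12
tool_pos: [0.5438, 0.1183, 0.0687]
eef_rot: [0.706, -0.04, -0.706, -0.04]
contact_force: [-0.8, 0.2, -1.0]
opening: 0.393
```

Run:
```python
from h import *
shot('wrist','w6')
t=tilt('w6');print(t[:,[0,2]].T)
k=(t[:,0]>-.02)&(t[:,0]<.001)&(abs(t[:,2]+.037)<.006);pf=np.polyfit(t[k,0],t[k,2],1);print('tilt deg',-np.degrees(np.arctan(pf[0])))
q,f=trayfit('w6');L=(q-f['p'])@f['Rm'];print(L.min(0),L.max(0))
```

```text
11.125 tcp [0.5438 0.1183 0.0687] z [-0.9937  0.1118 -0.0006] F [-0.7565  0.1789 -0.9518] op 34.61049656426342
[[-0.062  -0.058  -0.042  -0.038  -0.034  -0.03   -0.026  -0.022  -0.018
  -0.014  -0.01   -0.006  -0.002   0.002   0.014   0.018   0.022   0.026
   0.03  ]
 [ 0.0233  0.0233 -0.0299 -0.0299 -0.0312 -0.0319 -0.0783 -0.0805 -0.0337
  -0.0344 -0.0353 -0.0361 -0.0369 -0.0373 -0.0406 -0.0409 -0.0417 -0.0426
  -0.043 ]]
tilt deg 11.48268697920997
[ 0.0211 -0.0898 -0.0632] [0.0327 0.0926 0.0216]
```

View pics/w6.png

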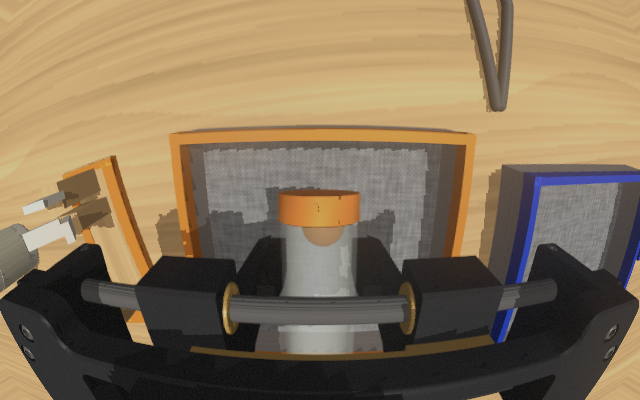

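Emit:
arm_command([
  [0.03, 0, 0, -0.008, 0],
  [0.03, 0, 0, -0.012, 0],
  [0.03, 0, 0, -0.008, 0],
  [0.03, 0.006, 0, 0, 0],
  [0.03, 0.007, 0, 0, 0],
  [0.03, 0.004, 0, 0, 0],
  [0.03, 0.001, 0, 0, 0],
  [0.03, 0.001, 0, 0, 0],
  [0.03, 0.001, 0, 0, 0],
  [0.03, 0.001, 0, 0, 0],
  [0.03, 0, 0, 0, 0],
])

```text
clock: 12.55
tool_pos: [0.5705, 0.1155, 0.0474]
eef_rot: [-0.706, 0.039, 0.706, 0.039]
contact_force: [-3.9, 0.8, 3.8]
opening: 0.396
```

```bash
cat >> h.py <<'E'
def tl(fn):
    shot('wrist',fn);t=tilt(fn)
    k=(t[:,0]>-.02)&(t[:,0]<.001)&(abs(t[:,2]+.037)<.012);pf=np.polyfit(t[k,0],t[k,2],1)
    k2=(t[:,0]>.012)&(t[:,0]<.035)
    print('tilt deg %.2f'%-np.degrees(np.arctan(pf[0])), 'far', t[k2][:,[0,2]].tolist()[:6:2], 'near',t[k][:,[0,2]].tolist()[::2])
E
python3 - <<'E'
from h import *
tl('w7')
E
```

```text
12.55 tcp [0.5705 0.1155 0.0474] z [-0.9938  0.1111  0.0013] F [-3.8591  0.7558  3.8247] op 34.89597176909933
tilt deg 8.84 far [[0.014000000000000068, -0.039789483378293244], [0.022000000000000075, -0.04049453175296071], [0.030000000000000082, -0.04167187869141454]] near [[-0.01799999999999996, -0.034364768202993654], [-0.009999999999999953, -0.03567754883603942], [-0.0019999999999999463, -0.036825545074134505]]
```

View pics/w7.png

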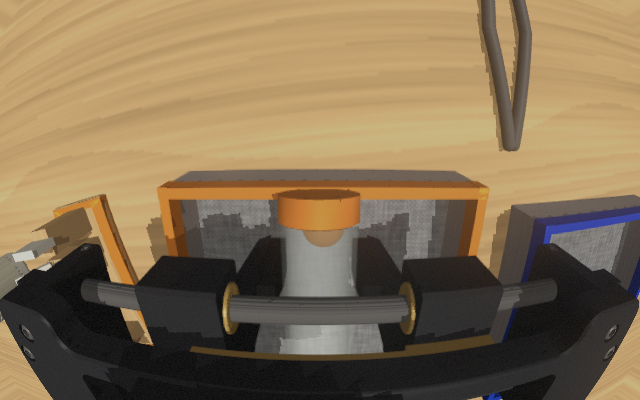

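Emit:
arm_command([
  [0.03, -0.004, 0, 0, 0],
  [0.03, -0.003, 0, 0, 0],
  [0.03, 0, 0, -0.005, 0],
  [0.03, 0, 0, -0.005, 0],
  [0.03, 0, 0, 0, 0],
  [0.03, 0.003, 0, 0, 0],
  [0.03, 0.002, 0, 0, 0],
  [0.03, 0.001, 0, 0, 0],
  [0.03, 0, 0, 0, 0],
])

```text
clock: 13.72
tool_pos: [0.5811, 0.1142, 0.0481]
eef_rot: [-0.706, 0.039, 0.706, 0.039]
contact_force: [-0.1, -0.2, -0.3]
opening: 0.394
```

Run:
```python
from h import *
tl('w8')
q,f=trayfit('w8');L=(q-f['p'])@f['Rm'];print(L.min(0),L.max(0))
```

```text
13.725 tcp [0.5811 0.1142 0.0481] z [-0.9938  0.1112  0.0002] F [-0.0864 -0.2427 -0.314 ] op 34.68364589090307
tilt deg 10.00 far [[0.014000000000000068, -0.040182717383983074], [0.022000000000000075, -0.041119184977678164], [0.030000000000000082, -0.04243058463163256]] near [[-0.01799999999999996, -0.03398682775155012], [-0.009999999999999953, -0.035441309932288056], [-0.0019999999999999463, -0.036857090594062475]]
[ 0.0009  0.0197 -0.026 ] [0.0121 0.0932 0.0097]
```

View pics/w8.png

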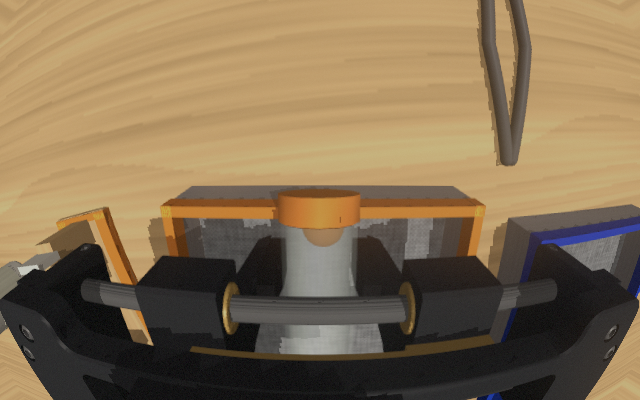

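Emit:
arm_command([
  [0.03, 0.0005, 0, 0, 0],
  [0.03, 0.0005, 0, 0, 0],
  [0.03, 0.0005, 0, 0, 0],
  [0.03, 0.0004, 0, 0, 0],
  [0.03, 0.0004, 0, 0, 0],
  [0.03, 0.0004, 0, 0, 0],
  [0.03, 0.0003, 0, 0, 0],
  [0.03, 0, 0, 0, 0],
])

```text
clock: 14.78
tool_pos: [0.5806, 0.1142, 0.0455]
eef_rot: [-0.706, 0.039, 0.706, 0.039]
contact_force: [-3.5, 0.2, 5.5]
opening: 0.391
```

Run:
```python
from h import *
tl('w9')
```

```text
14.775 tcp [0.5806 0.1142 0.0455] z [-0.9938  0.1112  0.001 ] F [-3.4689  0.1607  5.5227] op 34.47950471731253
tilt deg 7.60 far [[0.014000000000000068, -0.03957873689620656], [0.022000000000000075, -0.0400381035115004], [0.030000000000000082, -0.04116595343607247]] near [[-0.01799999999999996, -0.03473759707517536], [-0.009999999999999953, -0.035793261441976976], [-0.0019999999999999463, -0.036900757033946935]]
```

Emit:
arm_command([
  [0.03, 0, 0, 0, 0],
  [0.03, 0, 0, 0, 0],
  [0.03, 0.0004, 0, 0, 0],
  [0.03, 0.0004, 0, 0, 0],
  [0.03, 0.0004, 0, 0, 0],
  [0.03, 0.0004, 0, 0, 0],
  [0.03, 0, 0, 0, 0],
], force=8)

```text
clock: 15.7
tool_pos: [0.5811, 0.1142, 0.0435]
eef_rot: [-0.706, 0.039, 0.706, 0.039]
contact_force: [-2.3, 1.5, 2.1]
opening: 0.396
```

Run:
```python
from h import *
tl('w10')
```

```text
15.7 tcp [0.5811 0.1142 0.0435] z [-0.9938  0.1113  0.0001] F [-2.2515  1.4652  2.1325] op 34.90331435319088
tilt deg 3.37 far [[0.014000000000000068, -0.03908025435548207], [0.022000000000000075, -0.038280792250741845], [0.030000000000000082, -0.038890468339391596]] near [[-0.01799999999999996, -0.035997224468509045], [-0.009999999999999953, -0.036469782324865106], [-0.0019999999999999463, -0.03687087675735593]]
```

Emit:
arm_command([
  [0.03, 0.00012, 0, 0, 0],
  [0.03, 0.00012, 0, 0, 0],
  [0.03, 0.00012, 0, 0, 0],
  [0.03, 0.00012, 0, 0, 0],
  [0.03, 0.00012, 0, 0, 0],
  [0.03, 0.00012, 0, 0, 0],
  [0.03, 0.00012, 0, 0, 0],
  [0.03, 0.00012, 0, 0, 0],
  [0.03, 0.00012, 0, 0, 0],
  [0.03, 0.00012, 0, 0, 0],
])

```text
clock: 17.0
tool_pos: [0.5811, 0.1142, 0.0424]
eef_rot: [-0.706, 0.039, 0.706, 0.039]
contact_force: [-2.3, 0.2, 2.6]
opening: 0.39
```

Run:
```python
from h import *
tl('w11')
```

```text
17.0 tcp [0.5811 0.1142 0.0424] z [-0.9938  0.1113  0.0002] F [-2.2512  0.1763  2.5507] op 34.35699504816375
tilt deg 0.24 far [[0.01800000000000007, -0.03753794394849273], [0.02600000000000008, -0.03743972012236526], [0.034000000000000086, -0.03753331696059975]] near [[-0.01799999999999996, -0.036924519710078124], [-0.009999999999999953, -0.036990402027522226], [-0.0019999999999999463, -0.037018547341130234]]
```

View pics/w11.png

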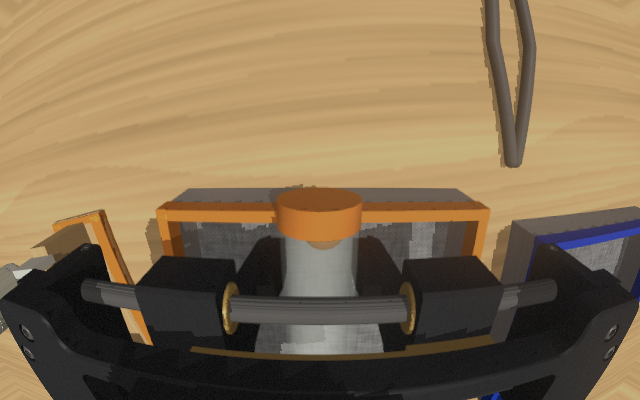

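Emit:
arm_command([
  [0.03, 0.0001, 0, 0, 0],
  [0.03, 0.0001, 0, 0, 0],
  [0.03, 0.0001, 0, 0, 0],
  [0.03, 0.0001, 0, 0, 0],
  [0.03, 0.0001, 0, 0, 0],
  [0.03, 0.0001, 0, 0, 0],
  [0.03, 0.0001, 0, 0, 0],
  [0.03, 0.0001, 0, 0, 0],
  [0.03, 0.0001, 0, 0, 0],
  [0.03, 0.0001, 0, 0, 0],
  [0.03, 0.0001, 0, 0, 0],
  [0.03, 0.0001, 0, 0, 0],
])

```text
clock: 18.55
tool_pos: [0.5811, 0.1142, 0.0412]
eef_rot: [-0.706, 0.039, 0.706, 0.039]
contact_force: [-3.8, -0.2, 3.2]
opening: 0.393
```

Run:
```python
from h import *
tl('w12')
im,d,_,_=shot('scene','s12')
cv2.imwrite('pics/s12z.png',cv2.resize(im[150:310,290:470,::-1],None,fx=4.4,fy=3.7,interpolation=cv2.INTER_CUBIC))
```

```text
18.55 tcp [0.5811 0.1142 0.0412] z [-0.9938  0.1113  0.0001] F [-3.7973 -0.2195  3.2444] op 34.63919108375642
tilt deg -1.96 far [[0.01800000000000007, -0.036739371862372826], [0.02600000000000008, -0.03643672699221187], [0.034000000000000086, -0.03606695550489652]] near [[-0.01799999999999996, -0.03786366230957069], [-0.009999999999999953, -0.03769947230003], [-0.0019999999999999463, -0.037334458652354435]]
18.6 tcp [0.5811 0.1142 0.0412] z [-0.9938  0.1113  0.0001] F [-2.3661  0.452   2.3966] op 35.19848948618795
```

View pics/w12.png

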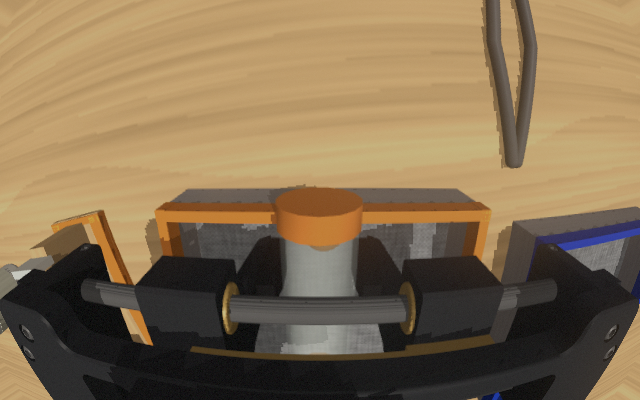

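View pics/s12z.png

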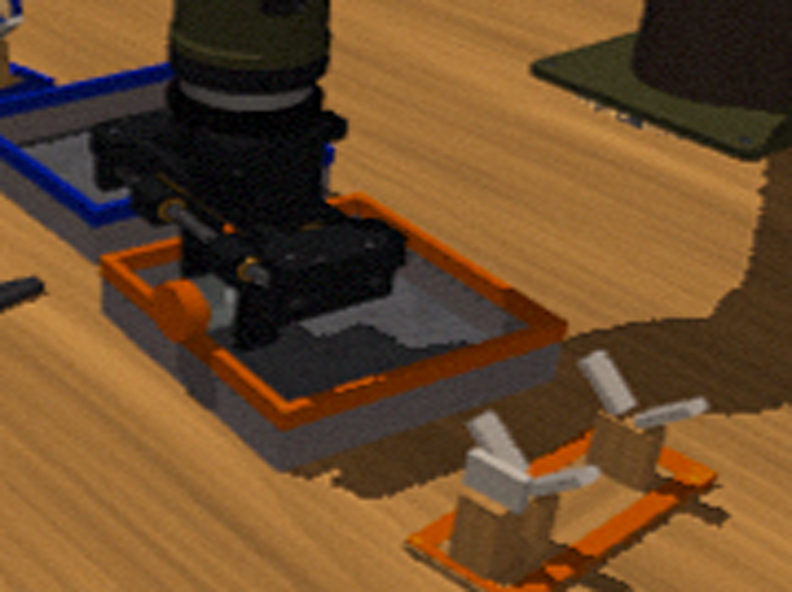

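Emit:
arm_command([
  [0.03, 0.0001, 0, 0, 0],
  [0.03, 0.0001, 0, 0, 0],
  [0.03, 0.0001, 0, 0, 0],
  [0.03, 0.0001, 0, 0, 0],
  [0.03, 0.0001, 0, 0, 0],
  [0.03, 0.0001, 0, 0, 0],
  [0.03, 0.0001, 0, 0, 0],
  [0.03, 0.0001, 0, 0, 0],
  [0.03, 0.0001, 0, 0, 0],
  [0.03, 0.0001, 0, 0, 0],
  [0.03, 0.0001, 0, 0, 0],
  [0.03, 0.0001, 0, 0, 0],
])

```text
clock: 20.15
tool_pos: [0.5812, 0.1142, 0.04]
eef_rot: [0.706, -0.039, -0.706, -0.039]
contact_force: [-3.1, 1.0, 3.4]
opening: 0.391
```

Run:
```python
from h import *
tl('w13')
```

```text
20.15 tcp [0.5812 0.1142 0.04  ] z [-0.9938  0.1114 -0.0001] F [-3.0644  0.9597  3.3733] op 34.44156023281765
tilt deg -4.81 far [[0.01800000000000007, -0.03584593956869962], [0.02600000000000008, -0.035235542860836105], [0.034000000000000086, -0.034603704141068295]] near [[-0.01799999999999996, -0.03908507082725858], [-0.009999999999999953, -0.03834992077659876], [-0.0019999999999999463, -0.037714611602725996]]
```

View pics/w13.png

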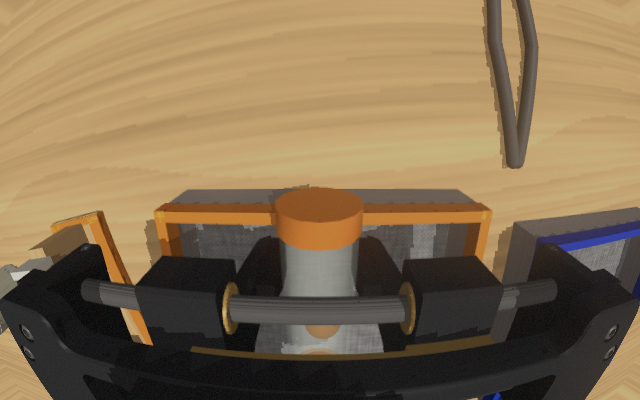

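Emit:
arm_command([
  [0.03, 0, 0, 0, 0],
  [0.03, 0, 0, 0, 0],
  [0.03, 0, 0, 0, 0],
  [0.03, 0, 0, 0, 0],
])

```text
clock: 20.7
tool_pos: [0.5815, 0.1141, 0.04]
eef_rot: [0.706, -0.039, -0.706, -0.039]
contact_force: [-3.1, 0.3, 1.7]
opening: 0.393
```

Run:
```python
from h import *
tl('w14')
im=cv2.imread('pics/w14.png');cv2.imwrite('pics/w14z.png',cv2.resize(im[230:370,230:410],None,fx=4,fy=4,interpolation=cv2.INTER_CUBIC))
im,d,_,_=shot('scene','s14')
cv2.imwrite('pics/s14z.png',cv2.resize(im[170:290,310:430,::-1],None,fx=5,fy=5,interpolation=cv2.INTER_CUBIC))
```

```text
20.7 tcp [0.5815 0.1141 0.04  ] z [-0.9938  0.1114 -0.0007] F [-3.0787  0.2979  1.686 ] op 34.5912480844401
tilt deg -4.95 far [[0.01800000000000007, -0.035923630783402], [0.02600000000000008, -0.03528527379263356], [0.034000000000000086, -0.034602087514051125]] near [[-0.01799999999999996, -0.039048988629256716], [-0.009999999999999953, -0.03852314674605668], [-0.0019999999999999463, -0.037607661749780544]]
20.75 tcp [0.5815 0.1141 0.04  ] z [-0.9938  0.1114 -0.0006] F [-2.3006  0.0746  2.6119] op 35.274639259185506
```

View pics/w14z.png

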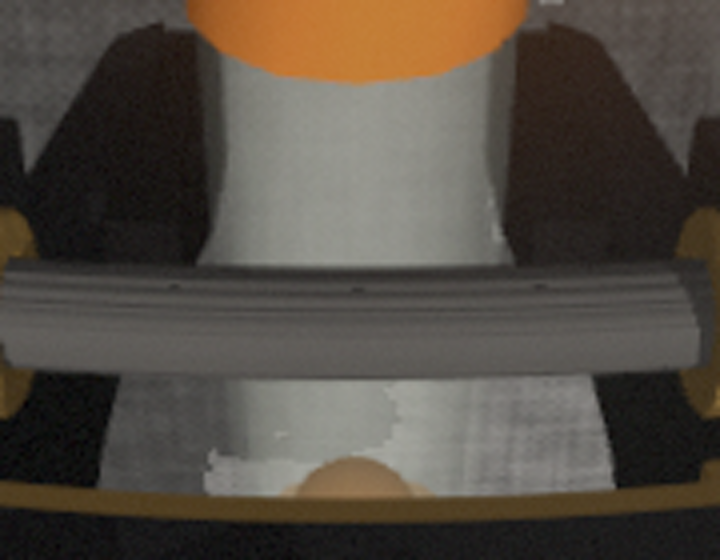

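View pics/s14z.png

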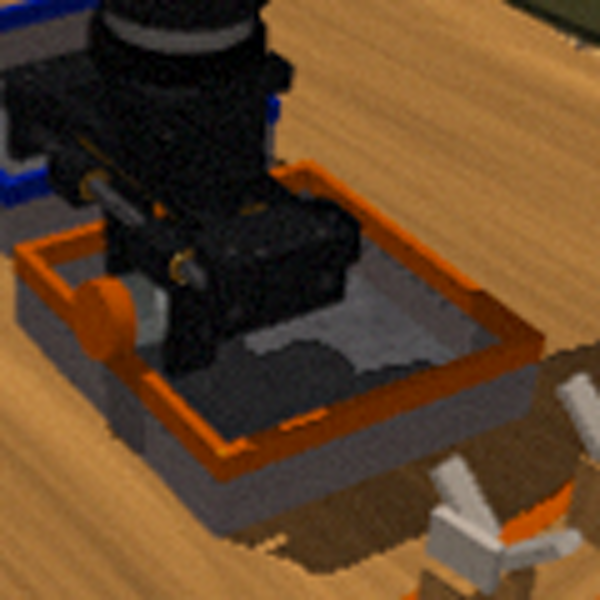

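```bash
cat >> h.py <<'E'
def wproj(L):
    c=r.calibration('wrist');M=np.linalg.inv(c['mount']);P=np.atleast_2d(L)@M[:3,:3].T+M[:3,3]
    rho=np.hypot(P[:,0],P[:,1]);th=np.arctan2(rho,P[:,2])
    return np.stack([c['cx']+c['fx']*th*P[:,0]/rho,c['cy']+c['fy']*th*P[:,1]/rho],-1)
def tubept(s,h,deg):
    # s along axis from grip toward mouth, h above axis ; tool frame (x down)
    a=np.radians(deg); return np.array([-.0190-(s*np.sin(a)+h*np.cos(a)),0,s*np.cos(a)-h*np.sin(a)])
E
python3 - <<'E'
from h import *
for s in (.05,.06,.068,.073): print(s,wproj(tubept(s,-.005,-5)),'top',wproj(tubept(s,.005,-5)), 'back',wproj(tubept(s-.007,.002,-5)))
print('rim',wproj(tubept(.082,.0185,-5)),wproj(tubept(.082,-.0185,-5)), wproj(tubept(.07,.0185,-5)))
E
```

```text
0.05 [[321.0825 335.1602]] top [[321.201  348.0303]] back [[321.2124 336.0002]]
0.06 [[321.0229 345.9946]] top [[321.1323 358.71  ]] back [[321.1447 347.3866]]
0.068 [[320.9768 354.0633]] top [[321.0795 366.624 ]] back [[321.0924 355.8311]]
0.073 [[320.9487 358.8542]] top [[321.0475 371.3074]] back [[321.0607 360.8305]]
rim [[321.1227 396.8938]] [[320.7815 351.5563]] [[321.211  386.6676]]
```

The marble's upper edge at row 344 puts its centre about 69 mm from the grip, so it is waiting at the rim with the tube at 5° below level. Now holding still.

Emit:
arm_command([
  [0.03, 0, 0, 0, 0],
  [0.03, 0, 0, 0, 0],
  [0.03, 0, 0, 0, 0],
  [0.03, 0, 0, 0, 0],
  [0.03, 0, 0, 0, 0],
  [0.03, 0, 0, 0, 0],
  [0.03, 0, 0, 0, 0],
  [0.03, 0, 0, 0, 0],
  [0.03, 0, 0, 0, 0],
  [0.03, 0, 0, 0, 0],
  [0.03, 0, 0, 0, 0],
  [0.03, 0, 0, 0, 0],
])

```text
clock: 22.3
tool_pos: [0.5814, 0.1142, 0.0401]
eef_rot: [0.706, -0.039, -0.706, -0.039]
contact_force: [0.1, 1.0, 0.6]
opening: 0.396
```

Run:
```python
from h import *
tl('w15')
im=cv2.imread('pics/w15.png');cv2.imwrite('pics/w15z.png',cv2.resize(im[230:370,230:410],None,fx=4,fy=4,interpolation=cv2.INTER_CUBIC))
```

```text
22.3 tcp [0.5814 0.1142 0.0401] z [-0.9938  0.1114 -0.0005] F [0.0703 0.9972 0.6062] op 34.870149010876055
tilt deg -4.69 far [[0.01800000000000007, -0.035968073426183154], [0.02600000000000008, -0.03514421247727703], [0.034000000000000086, -0.03451946476066404]] near [[-0.01799999999999996, -0.0390425431267761], [-0.009999999999999953, -0.03837175243727419], [-0.0019999999999999463, -0.037709182283097185]]
```

View pics/w15z.png

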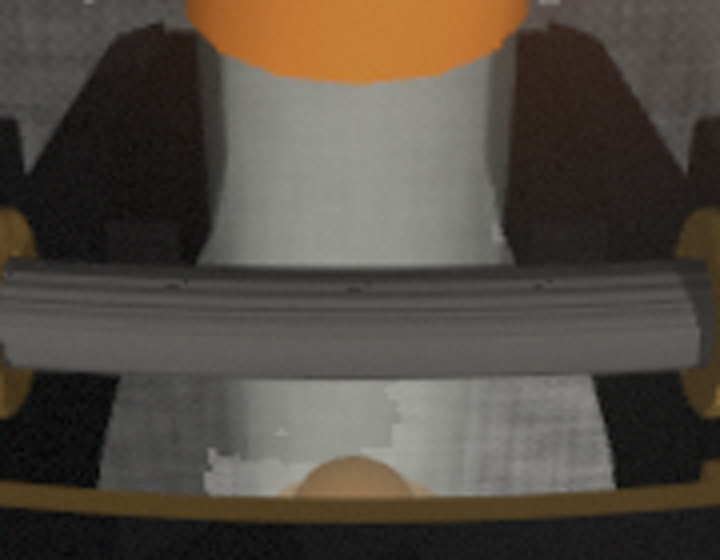

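Emit:
arm_command([
  [0.03, 0.0005, 0, 0, 0],
  [0.03, 0.0005, 0, 0, 0],
  [0.03, 0.0005, 0, 0, 0],
  [0.03, 0.0005, 0, 0, 0],
  [0.03, 0.0005, 0, 0, 0],
  [0.03, 0.0005, 0, 0, 0],
  [0.03, 0.0005, 0, 0, 0],
  [0.03, 0.0005, 0, 0, 0],
  [0.03, 0.0005, 0, 0, 0],
  [0.03, 0.0005, 0, 0, 0],
  [0.03, 0, 0, 0, 0],
])

```text
clock: 23.72
tool_pos: [0.5811, 0.1141, 0.0349]
eef_rot: [-0.706, 0.04, 0.706, 0.039]
contact_force: [-2.0, 0.5, 1.4]
opening: 0.391
```

Run:
```python
from h import *
tl('w16')
```

```text
23.725 tcp [0.5811 0.1141 0.0349] z [-0.9938  0.1114  0.0002] F [-1.9635  0.4811  1.3762] op 34.44627248758713
tilt deg -20.39 far [[0.022000000000000075, -0.03211048647021674], [0.030000000000000082, -0.029650269150862503]] near [[-0.01799999999999996, -0.04628015360000239], [-0.009999999999999953, -0.04268862113255359], [-0.0019999999999999463, -0.040082737107349206]]
```

View pics/w16.png

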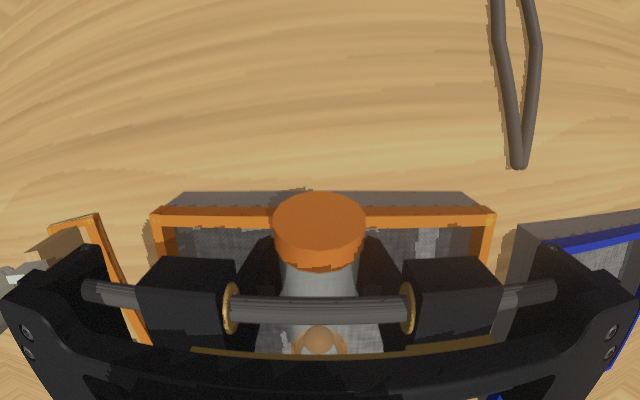

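Emit:
arm_command([
  [0.03, -0.004, 0, 0, 0],
  [0.03, -0.008, 0, 0, 0],
  [0.03, -0.012, 0, 0.003, 0],
  [0.03, -0.012, 0, 0.006, 0],
  [0.03, -0.01, 0, 0.008, 0],
  [0.03, -0.008, 0, 0.008, 0],
  [0.03, -0.004, 0, 0.006, 0],
  [0.03, 0, 0, 0.003, 0],
  [0.03, 0, 0, 0, 0],
])

```text
clock: 24.9
tool_pos: [0.5471, 0.118, 0.0927]
eef_rot: [-0.706, 0.039, 0.706, 0.039]
contact_force: [1.3, 0.4, -0.9]
opening: 0.393
```

Emit:
arm_command([
  [0.03, 0, 0, 0, 0],
  [0.03, 0, 0, 0, 0],
  [0.03, 0, 0, 0, 0],
  [0.03, 0, 0, 0, 0],
], force=3)

```text
clock: 25.4
tool_pos: [0.5474, 0.1179, 0.0929]
eef_rot: [-0.706, 0.04, 0.706, 0.039]
contact_force: [0.2, -0.9, -0.5]
opening: 0.397
```

Run:
```python
from h import *
tl('w17')
im,d,_,_=shot('scene','s17')
cv2.imwrite('pics/s17z.png',cv2.resize(im[150:290,300:440,::-1],None,fx=4.2,fy=4.2,interpolation=cv2.INTER_CUBIC))
```

```text
25.4 tcp [0.5474 0.1179 0.0929] z [-0.9938  0.1115  0.    ] F [ 0.173  -0.9479 -0.5233] op 34.955353576047024Traceback (most recent call last):
  File "<stdin>", line 2, in <module>
  File "h.py", line 50, in tl
    k=(t[:,0]>-.02)&(t[:,0]<.001)&(abs(t[:,2]+.037)<.012);pf=np.polyfit(t[k,0],t[k,2],1)
                                                             ~~~~~~~~~~^^^^^^^^^^^^^^^^^
    raise TypeError("expected non-empty vector for x")
TypeError: expected non-empty vector for x
```

View pics/w17.png

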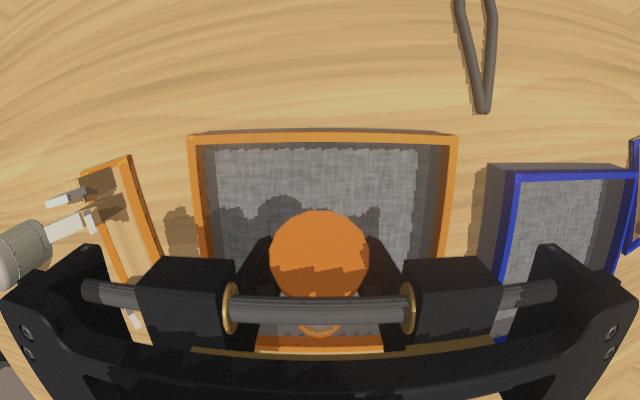

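Run:
```python
from h import *
print(tilt('w17')[:,[0,1,2]])
im,d,_,_=shot('scene','s17')
cv2.imwrite('pics/s17z.png',cv2.resize(im[150:290,300:440,::-1],None,fx=4.2,fy=4.2,interpolation=cv2.INTER_CUBIC))
```

```text
[[-0.034  -0.0364 -0.0333]
 [-0.03   -0.0418 -0.0374]
 [-0.026  -0.0825 -0.0776]
 [-0.022  -0.0826 -0.0491]
 [-0.018  -0.0802 -0.0513]
 [-0.014  -0.0581 -0.0553]
 [ 0.034  -0.0202 -0.0182]
 [ 0.038  -0.0163 -0.0142]
 [ 0.042  -0.0129 -0.0111]
 [ 0.046  -0.0088 -0.0073]
 [ 0.05   -0.0059 -0.004 ]
 [ 0.054  -0.0019 -0.0008]
 [ 0.058   0.0007  0.0033]
 [ 0.062   0.0049  0.0066]
 [ 0.066   0.0087  0.0098]
 [ 0.07    0.0121  0.0135]
 [ 0.074   0.0143  0.0157]
 [ 0.078   0.0178  0.0184]]
25.45 tcp [0.5475 0.118  0.093 ] z [-0.9938  0.1114 -0.0001] F [ 0.5741 -0.0924 -0.2193] op 35.20509563803507
```

View pics/s17z.png

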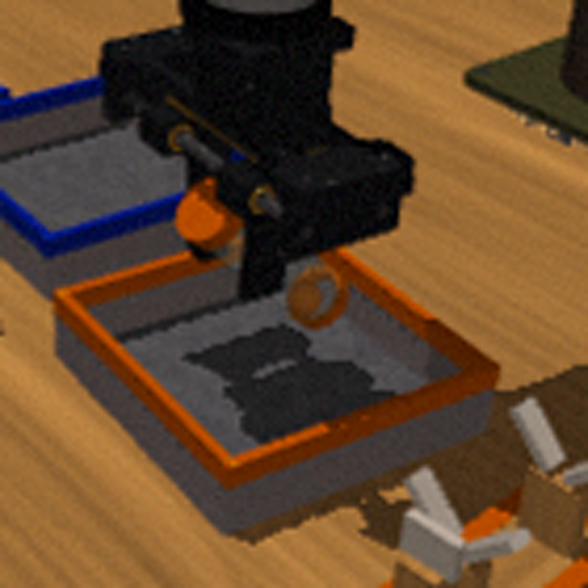

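Emit:
arm_command([
  [0.03, -0.02, 0, 0, 0],
  [0.03, -0.02, 0, 0, 0],
  [0.03, 0.02, 0, 0, 0],
  [0.03, 0.015, 0, 0, 0],
  [0.03, 0, 0, 0, 0],
  [0.03, 0, 0, 0, 0],
])

```text
clock: 26.25
tool_pos: [0.5474, 0.118, 0.0979]
eef_rot: [-0.706, 0.039, 0.706, 0.039]
contact_force: [-0.7, -0.3, -1.1]
opening: 0.399
```

```bash
cat >> h.py <<'E'
def look(k,box=(150,290,300,440),sc=4.2):
    s,Rm,p=T();im,d=r.snapshot('wrist');cv2.imwrite(f'pics/w{k}.png',im[:,:,::-1]);np.savez(f'pics/w{k}.npz',d=d,Rm=Rm,p=p)
    t=tilt(f'w{k}');a=t[(t[:,0]>.012)]
    if len(a)>3:
        pf=np.polyfit(a[:,0],a[:,2],1);print('far tilt',-np.degrees(np.arctan(pf[0])),'npts',len(a), 'off@0',pf[1])
    im2,d,_,_=shot('scene',f's{k}');a,b,c,e=box
    z=cv2.resize(im2[a:b,c:e,::-1],None,fx=sc,fy=sc,interpolation=cv2.INTER_CUBIC)
    w=im[:,:,::-1][110:360,120:520]
    w=cv2.resize(w,(int(400*.9),int(250*.9)))
    H=max(z.shape[0],w.shape[0]);out=np.zeros((H,z.shape[1]+w.shape[1],3),np.uint8);out[:z.shape[0],:z.shape[1]]=z;out[:w.shape[0],z.shape[1]:]=w
    f=min(1,800/out.shape[1],600/out.shape[0]);cv2.imwrite(f'pics/l{k}.png',cv2.resize(out,None,fx=f,fy=f))
E
python3 - <<'E'
from h import *
look(18,sc=3)
E
```

```text
far tilt -43.93609457633071 npts 9 off@0 -0.04897206054450843
26.3 tcp [0.5476 0.118  0.0982] z [-0.9938  0.1114 -0.0004] F [ 0.026  -0.3978  0.1917] op 34.858224260756415
```

View pics/l18.png

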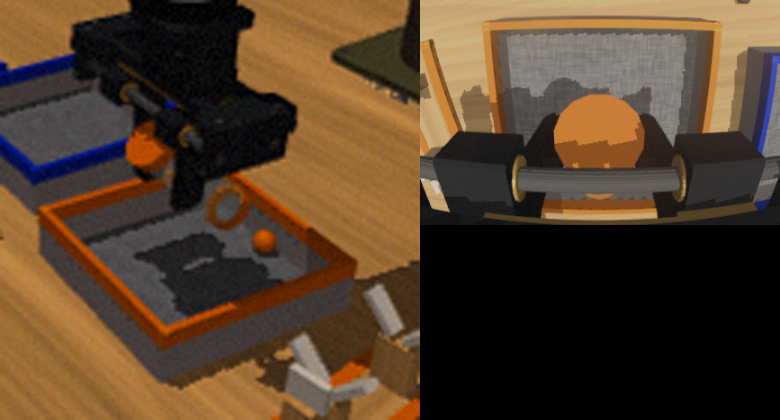

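The marble is out and lying in the tray at (265,240) in the scene crop, with the tube at 44° mouth-down. Next I need the tray edges for the rocking.

```bash
cat >> h.py <<'E'
def trayL(fn,hue=(4,20),smin=150):
    f=np.load(f'pics/{fn}.npz');im=cv2.imread(f'pics/{fn}.png');W=cloud('wrist',im,f['d'],f['Rm'],f['p'])
    hs=cv2.cvtColor(im,cv2.COLOR_BGR2HSV);L=(W-f['p'])@f['Rm']
    v,u=np.mgrid[0:400,0:640]
    m=(W[...,2]>.038)&(W[...,2]<.050)&(hs[...,0]>=hue[0])&(hs[...,0]<=hue[1])&(hs[...,1]>smin)&(abs(L[...,1])<.12)&(v<250)
    q=L[m]; k=q[abs(q[:,1])<.06]
    if len(k): print('foot wall z outer %.4f inner %.4f'%(np.percentile(k[:,2],1),np.percentile(k[:,2],99)))
    print('y range',np.percentile(q[:,1],[0.5,99.5]), 'rect',cv2.minAreaRect(k[:,[2,1]].astype(np.float32)*1000) if len(k)>5 else '')
E
python3 - <<'E'
from h import *
trayL('w18')
E
```

```text
foot wall z outer -0.0591 inner -0.0530
y range [-0.089   0.0917] rect ((-55.98786926269531, -0.00324249267578125), (6.371543884277344, 119.9761962890625), 0.05423342436552048)
```

Emit:
arm_command([
  [0.03, -0.01, 0, 0, 0],
  [0.03, -0.015, 0, 0.01, 0],
  [0.03, 0, 0, 0.02, 0],
  [0.03, 0, 0, 0.023, 0],
  [0.03, 0, 0, 0.02, 0],
  [0.03, 0, 0, 0.01, 0],
  [0.03, 0.012, 0, 0, 0],
  [0.03, 0.015, 0, 0, 0],
  [0.03, 0.015, 0, 0, 0],
  [0.03, 0.01, 0, 0, 0],
  [0.03, 0.008, 0, 0, 0],
  [0.03, 0, 0, 0, 0],
], force=6)

```text
clock: 27.85
tool_pos: [0.4644, 0.1271, 0.0623]
eef_rot: [-0.706, 0.04, 0.706, 0.039]
contact_force: [-1.1, 0.2, -1.0]
opening: 0.394
```

Run:
```python
from h import *
look(19,box=(150,290,300,440),sc=3)
```

```text
far tilt -27.89401079540158 npts 14 off@0 -0.04171183108894538
27.9 tcp [0.4646 0.1271 0.0627] z [-0.9938  0.1113  0.0007] F [ 0.3966  0.477  -0.9073] op 34.73186710563353
```

View pics/l19.png

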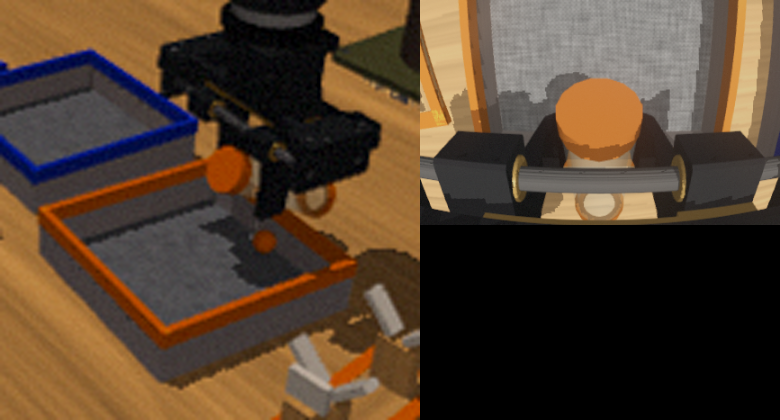

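Emit:
arm_command([
  [0.03, 0.005, 0, 0, 0],
  [0.03, 0.005, 0, 0, 0],
  [0.03, 0.004, 0, 0, 0],
  [0.03, 0.004, 0, 0, 0],
  [0.03, 0.004, 0, 0, 0],
  [0.03, 0.003, 0, 0, 0],
  [0.03, 0.002, 0, 0, 0],
  [0.03, 0, 0, 0, 0],
])

```text
clock: 28.95
tool_pos: [0.465, 0.1272, 0.0359]
eef_rot: [0.706, -0.039, -0.706, -0.039]
contact_force: [0.7, -1.1, 1.0]
opening: 0.396
```

Run:
```python
from h import *
tl('w20')
```

```text
28.95 tcp [0.465  0.1272 0.0359] z [-0.9938  0.1113 -0.0001] F [ 0.7067 -1.0864  0.99  ] op 34.88638990412861
tilt deg 8.41 far [[0.014000000000000068, -0.0410036018133883], [0.022000000000000075, -0.041793474418157096], [0.030000000000000082, -0.04268267826473493]] near [[-0.01799999999999996, -0.035918635595042214], [-0.009999999999999953, -0.03705185358526496], [-0.0019999999999999463, -0.038244418294218555]]
```

Emit:
arm_command([
  [0.03, 0.002, 0, 0, 0],
  [0.03, 0.001, 0, 0, 0],
  [0.03, -0.01, 0, 0, 0],
  [0.03, -0.015, 0, -0.01, 0],
  [0.03, -0.005, 0, -0.022, 0],
  [0.03, 0, 0, -0.026, 0],
  [0.03, 0, 0, -0.026, 0],
  [0.03, 0, 0, -0.022, 0],
  [0.03, 0, 0, -0.01, 0],
  [0.03, 0, 0, 0, 0],
  [0.03, 0, 0, 0, 0],
])

```text
clock: 30.38
tool_pos: [0.5787, 0.1145, 0.0629]
eef_rot: [-0.705, 0.039, 0.707, 0.039]
contact_force: [0.4, 0.9, -0.8]
opening: 0.397
```

Run:
```python
from h import *
look(21,sc=3);tl('w21');trayL('w21')
```

```text
far tilt 8.227040353735536 npts 5 off@0 -0.040116379222746495
30.425 tcp [0.5788 0.1145 0.0629] z [-0.9939  0.1106  0.0019] F [-0.2995  0.5507 -1.1243] op 34.74524768028589
30.475 tcp [0.579  0.1146 0.0629] z [-0.9939  0.1107  0.0015] F [ 0.0254 -0.028  -1.4035] op 35.01528953631516
tilt deg 11.42 far [[0.014000000000000068, -0.042031599597130126], [0.022000000000000075, -0.04355488873254921], [0.030000000000000082, -0.04441805937269913]] near [[-0.01799999999999996, -0.035151118622973834], [-0.009999999999999953, -0.036881769493407955], [-0.0019999999999999463, -0.03842817775801127]]
foot wall z outer -0.0276 inner -0.0212
y range [-0.089   0.0918] rect ((-24.424352645874023, -0.035213470458984375), (119.92416381835938, 7.001030921936035), 89.97313690185547)
```

View pics/l21.png

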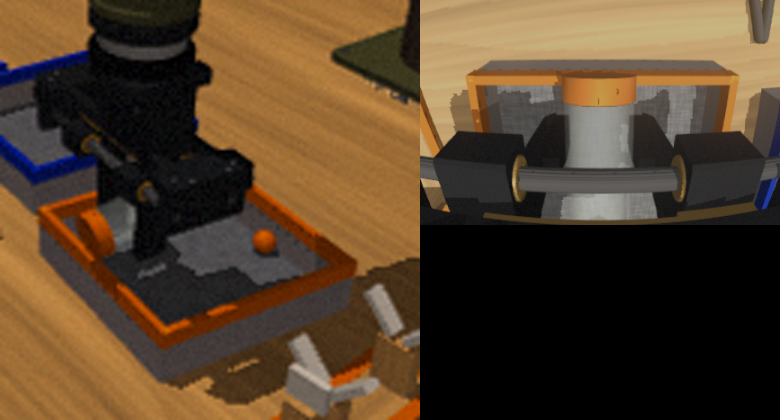

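Emit:
arm_command([
  [0.03, 0.006, 0, 0, 0],
  [0.03, 0.007, 0, 0, 0],
  [0.03, 0.003, 0, 0, 0],
  [0.03, 0.002, 0, 0, 0],
  [0.03, 0.002, 0, 0, 0],
  [0.03, 0.002, 0, 0, 0],
  [0.03, 0.002, 0, 0, 0],
  [0.03, 0.002, 0, 0, 0],
  [0.03, 0.002, 0, 0, 0],
  [0.03, 0.0015, 0, 0, 0],
  [0.03, 0, 0, 0, 0],
  [0.03, 0, 0, 0, 0],
])

```text
clock: 32.02
tool_pos: [0.5805, 0.1143, 0.0335]
eef_rot: [0.706, -0.039, -0.706, -0.039]
contact_force: [-1.0, 0.1, -0.9]
opening: 0.391
```

Run:
```python
from h import *
tl('w22');print(tilt('w22')[:,[0,2]].T)
```

```text
32.025 tcp [0.5805 0.1143 0.0335] z [-0.9938  0.1114 -0.0006] F [-0.9953  0.1309 -0.8638] op 34.46078827178526
tilt deg -20.06 far [[0.01800000000000007, -0.034672517022535265], [0.02600000000000008, -0.03232306189707925], [0.034000000000000086, -0.029561710056703536]] near [[-0.01799999999999996, -0.04761061840157815], [-0.009999999999999953, -0.04411411923152617], [-0.0019999999999999463, -0.04159101946393981]]
[[-0.038  -0.034  -0.03   -0.026  -0.022  -0.018  -0.014  -0.01   -0.006
  -0.002   0.018   0.022   0.026   0.03    0.034   0.038   0.042   0.046
   0.05  ]
 [-0.0198 -0.0298 -0.0416 -0.0778 -0.0806 -0.0476 -0.0454 -0.0441 -0.0429
  -0.0416 -0.0347 -0.0337 -0.0323 -0.0311 -0.0296 -0.0285 -0.0271 -0.0259
  -0.0244]]
```

Tilt is about 18° mouth-down and the threshold is 17.2°, so I'll get more margin by letting it droop at low grip force.

Emit:
arm_command([
  [0.03, -0.02, 0, 0.004, 0],
  [0.03, -0.03, 0, 0.008, 0],
  [0.03, -0.02, 0, 0.008, 0],
  [0.03, -0.02, 0, 0, 0],
  [0.03, 0.02, 0, 0, 0],
  [0.03, 0, 0, 0, 0],
  [0.03, -0.02, 0, 0, 0],
  [0.03, 0.02, 0, 0, 0],
  [0.03, 0, 0, 0, 0],
], force=3)

```text
clock: 33.2
tool_pos: [0.5596, 0.1163, 0.1035]
eef_rot: [-0.705, 0.04, 0.707, 0.039]
contact_force: [-0.4, 0.1, -1.1]
opening: 0.394
```

Run:
```python
from h import *
look(23,sc=3);print(tilt('w23')[:,[0,2]].T)
```

```text
far tilt -39.09671565684721 npts 15 off@0 -0.048027743589610934
33.25 tcp [0.56   0.1164 0.1039] z [-0.9938  0.1113  0.0006] F [ 0.3095 -0.2988 -0.7946] op 34.79238454516131
[[-0.034  -0.03   -0.026  -0.022  -0.018  -0.014   0.026   0.03    0.034
   0.038   0.042   0.046   0.05    0.054   0.058   0.062   0.066   0.07
   0.074   0.078   0.082 ]
 [-0.0339 -0.0381 -0.0777 -0.0499 -0.0527 -0.0564 -0.027  -0.0241 -0.0207
  -0.0168 -0.0137 -0.0107 -0.0075 -0.0038 -0.001   0.0023  0.0064  0.0096
   0.0122  0.0153  0.0173]]
```

View pics/l23.png

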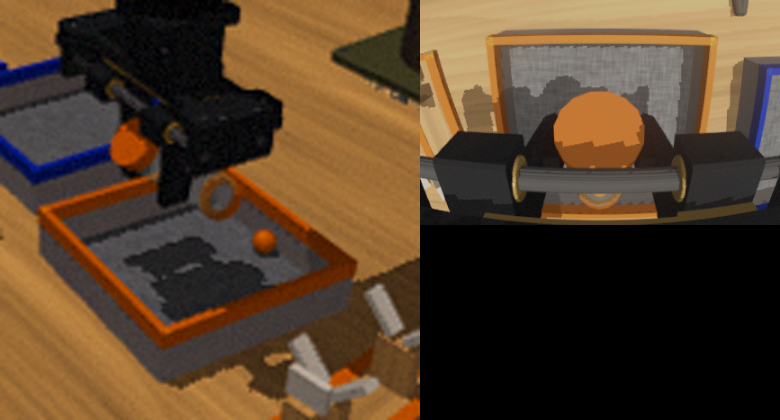

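Emit:
arm_command([
  [0.03, -0.01, 0, 0.01, 0],
  [0.03, 0, 0, 0.02, 0],
  [0.03, 0, 0, 0.025, 0],
  [0.03, 0, 0, 0.025, 0],
  [0.03, 0, 0, 0.015, 0],
  [0.03, 0.012, 0, 0, 0],
  [0.03, 0.015, 0, 0, 0],
  [0.03, 0.015, 0, 0, 0],
  [0.03, 0.01, 0, 0, 0],
  [0.03, 0.01, 0, 0, 0],
  [0.03, 0.01, 0, 0, 0],
  [0.03, 0, 0, 0, 0],
], force=6)

```text
clock: 34.8
tool_pos: [0.4659, 0.1271, 0.0408]
eef_rot: [-0.706, 0.04, 0.706, 0.039]
contact_force: [0.2, 0.2, 0.0]
opening: 0.391
```

Run:
```python
from h import *
tl('w24');t=tilt('w24');print(t[t[:,0]<-.028][:,[0,1,2]])
```

```text
34.8 tcp [0.4659 0.1271 0.0408] z [-0.9938  0.1114  0.0005] F [0.1992 0.1583 0.0437] op 34.42396345020951
tilt deg -1.29 far [[0.014000000000000068, -0.039499639961689266], [0.022000000000000075, -0.03867903828465153], [0.030000000000000082, -0.03872641573497226]] near [[-0.01799999999999996, -0.03979474495916076], [-0.009999999999999953, -0.039536666550034294], [-0.0019999999999999463, -0.039421048448114115]]
[[-0.038  -0.0415 -0.0189]
 [-0.034  -0.0425 -0.0395]
 [-0.03   -0.0425 -0.0407]]
```

Emit:
arm_command([
  [0.03, -0.015, 0, 0, 0],
  [0.03, -0.025, 0, 0, 0],
  [0.03, -0.022, 0, 0, 0],
  [0.03, 0, -0.0192, -0.0065, 0],
  [0.03, 0, -0.035, -0.0115, 0],
  [0.03, 0, -0.04, -0.0135, 0],
  [0.03, 0, -0.04, -0.0135, 0],
  [0.03, 0, -0.035, -0.0115, 0],
  [0.03, 0, -0.019, -0.006, 0],
  [0.03, 0, 0, 0, -0.09],
  [0.03, 0, 0, 0, -0.097],
  [0.03, 0, 0, 0, 0],
])

```text
clock: 36.35
tool_pos: [0.5488, 0.307, 0.1047]
eef_rot: [0.707, 0.026, -0.707, 0.026]
contact_force: [-0.7, 0.4, -1.1]
opening: 0.394
```

Run:
```python
from h import *
tl('w25')
f=np.load('pics/w25.npz');im=cv2.imread('pics/w25.png');W=cloud('wrist',im,f['d'],f['Rm'],f['p']);L=(W-f['p'])@f['Rm']
hs=cv2.cvtColor(im,cv2.COLOR_BGR2HSV);v,u=np.mgrid[0:400,0:640]
m=(hs[...,1]<60)&(W[...,2]>.06)&(W[...,2]<.09)&(v<230)&(u>240)&(u<400)
n,l,st,ce=cv2.connectedComponentsWithStats(m.astype(np.uint8))
for i in range(1,n):
    if st[i,4]>15: q=L[l==i];print(ce[i],st[i,4],q.min(0),q.max(0),W[l==i].max(0)[2])
t=tilt('w25');print(t[t[:,0]<-.028][:,[0,1,2]])
```

```text
36.35 tcp [0.5488 0.307  0.1047] z [-0.9972 -0.0743 -0.0002] F [-0.7036  0.3951 -1.0926] op 34.751216491990014
tilt deg -1.21 far [[0.014000000000000068, -0.0395079652487883], [0.022000000000000075, -0.03843163467672303], [0.030000000000000082, -0.038485924685825665]] near [[-0.01799999999999996, -0.03965668003693955], [-0.009999999999999953, -0.03947307035334587], [-0.0019999999999999463, -0.03931952666423002]]
[320.4284 160.5983] 712 [ 0.0273 -0.015  -0.0463] [ 0.0447  0.0145 -0.0399] 0.07742688899766854
[282.4352 192.6667] 324 [ 0.0267 -0.0313 -0.027 ] [ 0.0444 -0.01   -0.0128] 0.07804211716472793
[358.9761 193.85  ] 460 [ 0.0268  0.0097 -0.0275] [ 0.0446  0.0312 -0.0132] 0.07791439355372973
[[-0.046   0.0281  0.0295]
 [-0.042   0.0273  0.0291]
 [-0.038  -0.0428 -0.0217]
 [-0.034  -0.0427 -0.0404]
 [-0.03   -0.0439 -0.0409]]
```

View pics/w25.png

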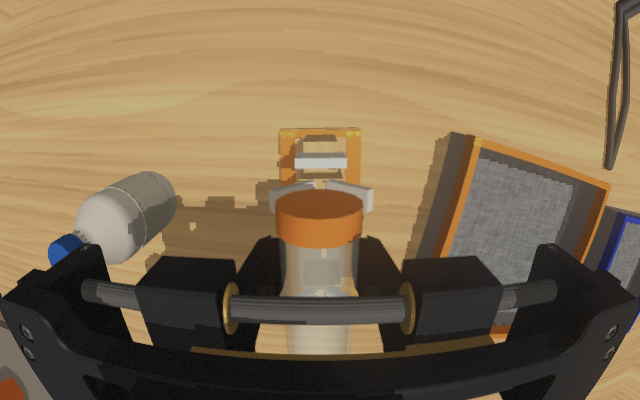

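Emit:
arm_command([
  [0.03, 0.012, 0, 0, 0],
  [0.03, 0.018, 0, 0, 0],
  [0.03, 0.012, 0, 0, 0],
  [0.03, 0.006, 0, 0, 0],
  [0.03, 0.003, 0, 0, 0],
  [0.03, 0.0006, 0, 0, 0],
  [0.03, 0, 0, 0, 0],
  [0.04, 0, 0, 0, 0],
  [0.06, 0, 0, 0, 0],
  [0.088, 0, 0, 0, 0],
  [0.088, 0, 0, 0, 0],
  [0.088, 0, 0, 0, 0],
])

```text
clock: 37.9
tool_pos: [0.5491, 0.3073, 0.0519]
eef_rot: [0.707, 0.027, -0.707, 0.027]
contact_force: [0.1, 1.0, 0.1]
opening: 0.882
```

Emit:
arm_command([
  [0.088, 0, 0, 0, 0],
  [0.088, 0, 0, 0, 0],
  [0.088, -0.02, 0, 0, 0],
  [0.088, -0.04, 0, 0, 0],
  [0.088, -0.06, 0, 0, 0],
  [0.088, -0.06, 0, 0, 0],
  [0.088, 0, 0, 0, 0],
])

```text
clock: 38.78
tool_pos: [0.5522, 0.3088, 0.2388]
eef_rot: [0.711, 0.029, -0.703, 0.024]
contact_force: [-0.5, 0.2, -0.8]
opening: 0.997
```

```bash
cat >> h.py <<'E'
def cradle_tube(fn,hue,smin,ubox):
    f=np.load(f'pics/{fn}.npz');im=cv2.imread(f'pics/{fn}.png');W=cloud('wrist',im,f['d'],f['Rm'],f['p']);L=(W-f['p'])@f['Rm']
    hs=cv2.cvtColor(im,cv2.COLOR_BGR2HSV);v,u=np.mgrid[0:400,0:640]
    ok=(u>ubox[0])&(u<ubox[1])&(v>ubox[2])&(v<ubox[3])
    m=ok&(hs[...,0]>=hue[0])&(hs[...,0]<=hue[1])&(hs[...,1]>smin)&(W[...,2]>.06)&(W[...,2]<.1)
    n,l,st,ce=cv2.connectedComponentsWithStats(m.astype(np.uint8))
    for i in range(1,n):
        if st[i,4]>20:
            q=W[l==i];print('ring',ce[i].round(1),st[i,4],'W',q.min(0),q.max(0),'L',L[l==i].min(0),L[l==i].max(0))
    o=[]
    for x0 in np.arange(.40,.64,.01):
        q=W[ok&(abs(W[...,0]-x0)<.005)&(W[...,2]>.083)&(W[...,2]<.1)]
        if len(q)>40: o.append((x0,(np.percentile(q[:,1],1)+np.percentile(q[:,1],99))/2,np.percentile(q[:,2],97)))
    o=np.array(o);print(o.T);print('line y= ',np.polyfit(o[:,0],o[:,1],1),' height slope',np.polyfit(o[:,0],o[:,2],1))
E
python3 - <<'E'
from h import *
shot('wrist','w26'); cradle_tube('w26',(4,16),170,(260,380,100,300))
E
```

```text
38.775 tcp [0.5522 0.3088 0.2388] z [-0.9971 -0.0748 -0.0114] F [-0.5314  0.2311 -0.8164] op 87.86794418544648
ring [322.3 156.8] 379 W [0.5721 0.2919 0.0691] [0.5859 0.3266 0.0943] L [ 0.1448 -0.0149 -0.0311] [ 0.1702  0.02   -0.0189]
ring [322.8 259.9] 177 W [0.4647 0.2834 0.0807] [0.4736 0.3167 0.0946] L [ 0.1433 -0.0131  0.081 ] [0.157  0.02   0.0887]
[[0.47   0.48   0.49   0.5    0.51   0.52   0.53   0.54   0.55   0.56
  0.57   0.58  ]
 [0.3007 0.3012 0.3023 0.3031 0.3034 0.3041 0.305  0.3056 0.3068 0.3075
  0.3086 0.3088]
 [0.0938 0.0931 0.0935 0.0931 0.093  0.0932 0.0931 0.0933 0.0932 0.0929
  0.0935 0.0939]]
line y=  [0.0764 0.2647]  height slope [0.0004 0.0931]
```

View pics/w26.png

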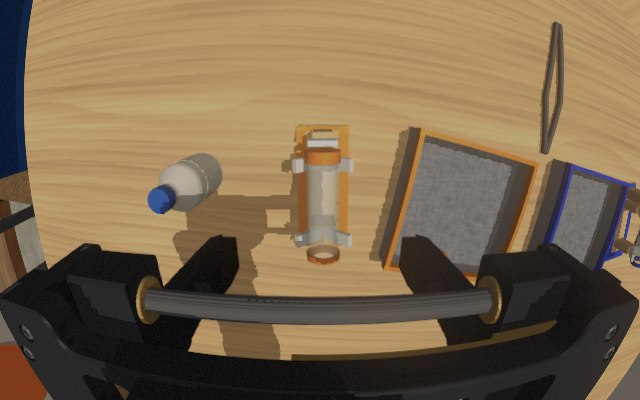

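Amber tube is home, level and on its original line. It shows at (322,205) in the cradle, with the marble hidden by tray wall perspective. Now on to the blue cradle.

Emit:
arm_command([
  [0.088, 0, 0.03, 0.003, 0],
  [0.088, 0, 0.05, 0.005, 0],
  [0.088, 0, 0.055, 0.005, 0],
  [0.088, 0, 0.055, 0.005, 0],
  [0.088, 0, 0.055, 0.005, 0],
  [0.088, 0, 0.055, 0.005, 0],
  [0.088, 0, 0.055, 0.005, 0],
  [0.088, 0, 0.055, 0.005, 0],
  [0.088, 0, 0.055, 0.005, 0],
  [0.088, 0, 0.055, 0.005, 0],
  [0.088, 0, 0.05, 0.005, 0],
  [0.088, 0, 0.031, 0.002, -0.1],
])

```text
clock: 40.33
tool_pos: [0.5374, -0.2992, 0.2306]
eef_rot: [-0.703, -0.062, 0.706, -0.062]
contact_force: [0.8, 0.3, 0.8]
opening: 1.0
```

Emit:
arm_command([
  [0.088, 0, 0, 0, -0.019],
  [0.088, 0, 0, 0, 0],
  [0.088, 0, 0, 0, 0],
])

```text
clock: 40.7
tool_pos: [0.5397, -0.294, 0.2317]
eef_rot: [-0.704, -0.07, 0.704, -0.069]
contact_force: [-0.8, -0.6, -0.3]
opening: 1.0
```

Run:
```python
from h import *
shot('wrist','w27'); print(T()[0]['q']); cradle_tube('w27',(105,130),100,(240,420,60,330)); shot('top','t27')
```

```text
40.7 tcp [ 0.5397 -0.294   0.2317] z [-0.9807 -0.1954  0.0002] F [-0.7773 -0.6481 -0.3015] op 88.07051111848948
[ 0.4858  0.68   -0.1089  1.6076  0.0893  0.8595 -1.0316]
ring [317.8 161.1] 470 W [ 0.5528 -0.3046  0.0724] [ 0.5702 -0.2689  0.0942] L [ 0.1375 -0.0198 -0.0286] [ 0.1593  0.016  -0.0158]
ring [335. 199.] 33 W [ 0.5061 -0.3165  0.0726] [ 0.5418 -0.3085  0.0809] L [0.1508 0.0149 0.0008] [0.1591 0.0158 0.0373]
ring [318.  264.4] 185 W [ 0.4474 -0.3253  0.0815] [ 0.4602 -0.2922  0.0941] L [ 0.1377 -0.0183  0.0834] [0.1502 0.0142 0.0915]
[[ 0.45    0.46    0.47    0.48    0.49    0.5     0.51    0.52    0.53
   0.54    0.55    0.56    0.57  ]
 [-0.3082 -0.3083 -0.306  -0.3035 -0.3017 -0.2997 -0.2978 -0.2958 -0.2937
  -0.2917 -0.2893 -0.2878 -0.2898]
 [ 0.0931  0.0931  0.0926  0.0929  0.0926  0.0929  0.0927  0.0926  0.0928
   0.0928  0.0927  0.0934  0.0933]]
line y=  [ 0.1841 -0.3918]  height slope [0.0014 0.0922]
40.75 tcp [ 0.5398 -0.2942  0.2318] z [-0.9807 -0.1954  0.0001] F [-0.9499  0.8562  0.7682] op 88.21760782821322
```

View pics/w27.png

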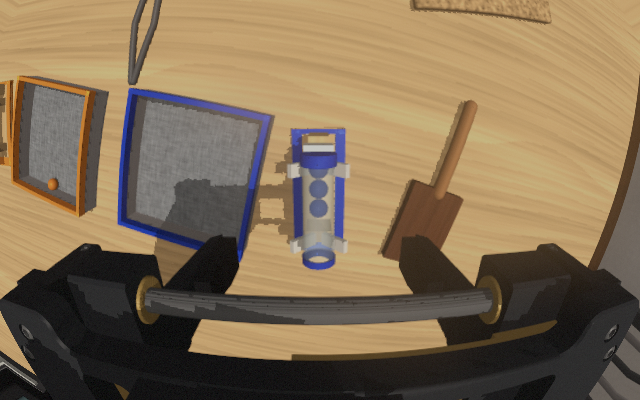

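View pics/t27.png

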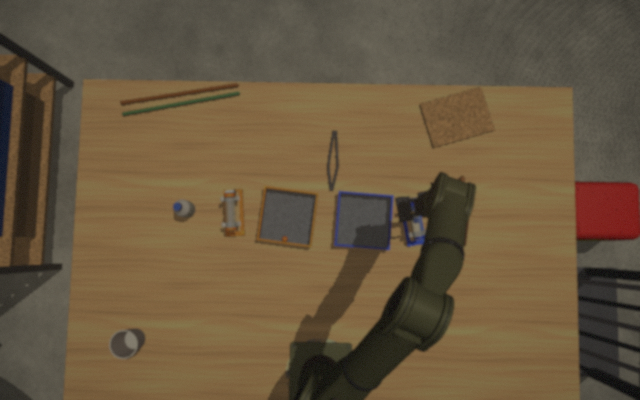

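The blue tray has been knocked: it now spans (335-392, 192-250) in the top view, shifted from before. The blue tube shows 3 marbles at (318,170), (319,189) and (319,208). The yaw is already right, so I correct the offset, descend partway and check.

Emit:
arm_command([
  [0.088, 0, -0.002, 0.0095, 0],
  [0.088, 0.03, 0, 0, 0],
  [0.088, 0.04, 0, 0, 0],
  [0.088, 0.03, 0, 0, 0],
  [0.088, 0.012, 0, 0, 0],
  [0.088, 0, 0, 0, 0],
  [0.088, 0, 0, 0, 0],
])

```text
clock: 41.68
tool_pos: [0.5305, -0.2966, 0.1212]
eef_rot: [0.704, 0.068, -0.703, 0.069]
contact_force: [0.1, -1.0, 0.7]
opening: 1.0
```

Run:
```python
from h import *
shot('wrist','w28')
f=np.load('pics/w28.npz');im=cv2.imread('pics/w28.png');W=cloud('wrist',im,f['d'],f['Rm'],f['p']);L=(W-f['p'])@f['Rm']
hs=cv2.cvtColor(im,cv2.COLOR_BGR2HSV);v,u=np.mgrid[0:400,0:640]
ok=(u>260)&(u<380)&(v<340)&(v>120)&(W[...,2]>.06)&(W[...,2]<.1)
c=ok&(hs[...,1]>100)&(hs[...,0]>105)&(hs[...,0]<130)
for a,b in [(150,200),(315,340)]:
    q=L[c&(v>=a)&(v<=b)];print(q.min(0),q.max(0)) if len(q) else 0
for z0 in np.arange(-.04,.05,.01):
    q=L[ok&(abs(L[...,2]-z0)<.005)&(W[...,2]>.083)]
    if len(q)>20:print('%.3f'%z0,len(q),(q[:,1].min()+q[:,1].max())/2,q[:,1].min(),q[:,1].max())
m=(hs[...,1]<60)&(W[...,2]>.06)&(W[...,2]<.09)&(v<250)&(u>240)&(u<400)
n,l,st,ce=cv2.connectedComponentsWithStats(m.astype(np.uint8))
for i in range(1,n):
    if st[i,4]>25: q=L[l==i];print('white',ce[i],st[i,4],q.min(0),q.max(0))
```

```text
41.675 tcp [ 0.5305 -0.2966  0.1212] z [-0.9812 -0.1931 -0.0019] F [ 0.1449 -1.0218  0.6501] op 88.0933548931474
[ 0.0269 -0.0209 -0.0385] [ 0.0546  0.0156 -0.025 ]
[ 0.0271 -0.0169  0.0736] [0.0361 0.0117 0.0826]
-0.040 413 -0.003224089236462121 -0.019307469111691983 0.01285929063876774
-0.030 815 -0.003143821588582019 -0.01935928051163071 0.013071637334466672
-0.020 775 -0.003297805544510371 -0.01855495622318402 0.01195934513416328
-0.010 740 -0.003267051162654357 -0.018712755145235935 0.012178652819927221
0.000 687 -0.0030516954280786343 -0.01853572932014163 0.01243233846398436
0.010 650 -0.002990640236707691 -0.01865231464126834 0.012671034167852958
0.020 611 -0.0026084502838994135 -0.017942492058675756 0.012725591490876929
0.030 561 -0.002645965131560313 -0.018305045850329382 0.013013115587208756
0.040 528 -0.002902234830397696 -0.01796886947652579 0.012164399815730398
white [315.9275 156.5967] 662 [ 0.044  -0.0188 -0.0464] [ 0.0595  0.0126 -0.0379]
white [289.1023 205.3366] 1007 [ 0.0312 -0.0344 -0.0273] [ 0.0587 -0.0098  0.0148]
white [342.6172 206.5238] 1092 [ 0.0312  0.0043 -0.0298] [0.0588 0.0283 0.0159]
```

View pics/w28.png

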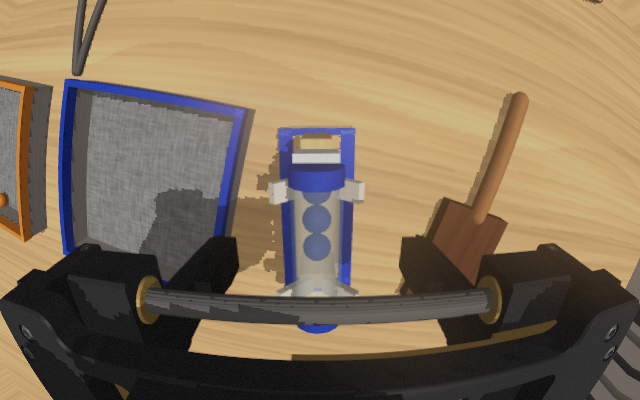

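Emit:
arm_command([
  [0.088, 0, -0.003, 0, 0],
  [0.088, 0.03, 0, 0, 0],
  [0.088, 0.026, 0, 0, 0],
  [0.088, 0.0095, 0, 0, 0],
  [0.088, 0, 0, 0, 0],
  [0.03, 0, 0, 0, 0],
  [0.03, 0, 0, 0, 0],
  [0.03, 0, 0, 0, 0],
  [0.03, 0, 0, 0, 0],
  [0.03, 0, 0, 0, 0],
  [0.03, 0, 0, 0, 0],
], force=15)

```text
clock: 43.1
tool_pos: [0.5295, -0.2952, 0.0548]
eef_rot: [0.704, 0.067, -0.703, 0.069]
contact_force: [1.3, -5.1, 0.6]
opening: 0.393
```

Emit:
arm_command([
  [0.03, -0.002, 0, 0, 0],
  [0.03, -0.005, 0, 0, 0],
  [0.03, -0.01, 0, 0, 0],
  [0.03, -0.015, 0, 0, 0],
  [0.03, -0.02, 0, 0, 0],
  [0.03, -0.015, 0, 0, 0],
  [0.03, -0.01, 0, 0, 0],
  [0.03, -0.004, 0, 0, 0],
  [0.03, 0, 0, 0, 0],
  [0.03, 0, 0, 0, 0],
])

```text
clock: 44.35
tool_pos: [0.5287, -0.293, 0.1348]
eef_rot: [-0.703, -0.069, 0.704, -0.068]
contact_force: [-0.1, -0.7, -1.7]
opening: 0.392
```

```bash
cat >> h.py <<'E'
def trayW(fn,hue,smin,zr=(.038,.050),ex=None):
    f=np.load(f'pics/{fn}.npz');im=cv2.imread(f'pics/{fn}.png');W=cloud('wrist',im,f['d'],f['Rm'],f['p'])
    hs=cv2.cvtColor(im,cv2.COLOR_BGR2HSV);v,u=np.mgrid[0:400,0:640]
    m=(W[...,2]>zr[0])&(W[...,2]<zr[1])&(hs[...,0]>=hue[0])&(hs[...,0]<=hue[1])&(hs[...,1]>smin)
    if ex: m&=ex(u,v)
    q=W[m];c,s,a=cv2.minAreaRect(q[:,:2].astype(np.float32)*1000);print('tray',len(q),c,s,a)
    return q
E
python3 - <<'E'
from h import *
tl('w29')
trayW('w28',(105,130),110,ex=lambda u,v:u<262)
trayW('w27',(105,130),110,ex=lambda u,v:u<280)
trayW('w29',(105,130),110,ex=lambda u,v:u<250)
E
```

```text
44.35 tcp [ 0.5287 -0.293   0.1348] z [-0.9812 -0.1932  0.001 ] F [-0.1478 -0.6916 -1.7421] op 34.492185258393405
tilt deg 0.33 far [[0.01800000000000007, -0.037140038636401584], [0.02600000000000008, -0.03703712082431243], [0.034000000000000086, -0.037095251897535014]] near [[-0.01799999999999996, -0.03706696996173222], [-0.009999999999999953, -0.03718615400824221], [-0.0019999999999999463, -0.037131020759491457]]
tray 3696 (507.9259033203125, -131.9494171142578) (183.1793670654297, 181.67791748046875) 86.32624053955078
tray 2571 (508.00103759765625, -132.46337890625) (181.9953155517578, 182.10919189453125) 86.57218933105469
tray 3904 (507.8397521972656, -132.50418090820312) (182.38937377929688, 181.59837341308594) 86.144775390625
```

View pics/w29.png

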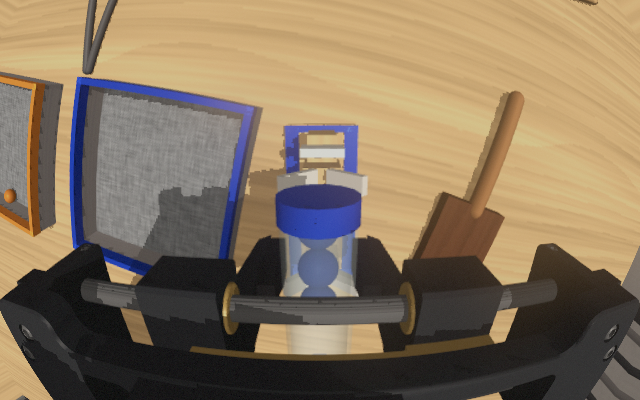

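Emit:
arm_command([
  [0.03, 0, -0.015, 0.001, 0],
  [0.03, 0, -0.028, 0.003, 0],
  [0.03, 0, -0.035, 0.004, 0],
  [0.03, 0, -0.035, 0.004, 0],
  [0.03, 0, -0.028, 0.003, 0],
  [0.03, 0, -0.018, 0.001, 0],
  [0.03, 0, -0.01, 0, 0],
  [0.03, 0, 0, 0, 0.07],
  [0.03, 0, 0, 0, 0.07],
  [0.03, 0, 0, 0, 0.07],
  [0.03, 0, 0, 0, 0.049],
  [0.03, 0, 0, 0, 0],
])

```text
clock: 45.9
tool_pos: [0.4809, -0.1308, 0.1354]
eef_rot: [0.707, -0.023, -0.707, -0.023]
contact_force: [-0.1, 0.5, -0.8]
opening: 0.395
```

Run:
```python
from h import *
tl('w30')
trayL('w30',(105,130),110)
im,d,_,_=shot('top','t30')
```

```text
45.9 tcp [ 0.4809 -0.1308  0.1354] z [-0.9979  0.0648 -0.0002] F [-0.086   0.5386 -0.8413] op 34.831495416625025
tilt deg 0.03 far [[0.01800000000000007, -0.037299059341357896], [0.02600000000000008, -0.03702065659215295], [0.034000000000000086, -0.03710217497214108]] near [[-0.01799999999999996, -0.037214863221819536], [-0.009999999999999953, -0.037172539427829374], [-0.0019999999999999463, -0.03717250984497924]]
foot wall z outer -0.1169 inner -0.1111
y range [-0.0904  0.0899] rect ((-113.96031188964844, 0.057758331298828125), (5.986215591430664, 119.85572052001953), 0.09597261250019073)
45.95 tcp [ 0.4809 -0.1307  0.1354] z [-0.9979  0.0641 -0.0002] F [ 0.2166 -0.0642 -0.5622] op 34.70337484823309
```

View pics/w30.png

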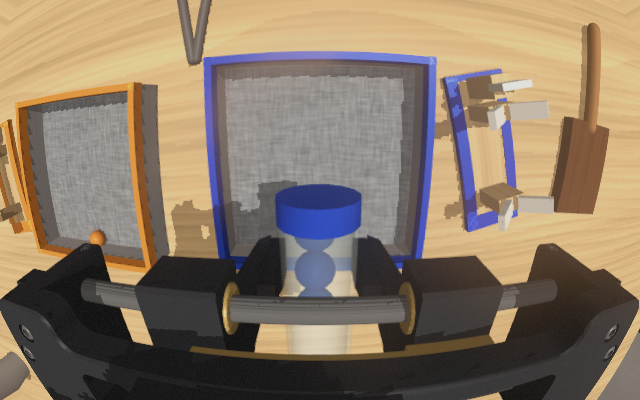

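Emit:
arm_command([
  [0.03, 0.02, 0, 0, 0],
  [0.03, 0.03, 0, 0, 0],
  [0.03, 0.025, 0, 0, 0],
  [0.03, 0.01, 0, 0, 0],
  [0.03, 0.004, 0, 0, 0],
  [0.03, 0.003, 0, 0, 0],
  [0.03, 0.003, 0, 0, 0],
  [0.03, 0.003, 0, 0, 0],
  [0.03, 0.003, 0, 0, 0],
  [0.03, 0.003, 0, 0, 0],
  [0.03, 0.003, 0, 0, 0],
  [0.03, 0, 0, 0, 0],
], force=8)

```text
clock: 47.5
tool_pos: [0.4807, -0.1304, 0.0282]
eef_rot: [-0.707, 0.023, 0.707, 0.023]
contact_force: [2.1, -1.3, 0.2]
opening: 0.398
```

Run:
```python
from h import *
tl('w31')
```

```text
47.5 tcp [ 0.4807 -0.1304  0.0282] z [-0.9979  0.0645  0.0003] F [ 2.0755 -1.2656  0.1757] op 35.066962147440755
tilt deg 13.55 far [[0.014000000000000068, -0.04180712338812809], [0.022000000000000075, -0.043189964030199514], [0.030000000000000082, -0.04438811196097262]] near [[-0.01799999999999996, -0.03368417321679397], [-0.009999999999999953, -0.03556397345906609], [-0.0019999999999999463, -0.03755455535275011]]
```

Emit:
arm_command([
  [0.03, -0.01, 0, 0, 0],
  [0.03, -0.018, 0, 0, 0],
  [0.03, -0.009, 0, -0.008, 0],
  [0.03, 0, 0, -0.015, 0],
  [0.03, 0, 0, -0.02, 0],
  [0.03, 0, 0, -0.02, 0],
  [0.03, 0, 0, -0.015, 0],
  [0.03, 0, 0, -0.009, 0],
  [0.03, 0, 0, -0.004, 0],
  [0.03, 0, 0, 0, 0],
  [0.03, 0, 0, 0, 0],
  [0.03, 0, 0, 0, 0],
])

```text
clock: 49.05
tool_pos: [0.5711, -0.1364, 0.0654]
eef_rot: [-0.706, 0.023, 0.707, 0.023]
contact_force: [0.4, 0.6, -0.9]
opening: 0.392
```

Run:
```python
from h import *
tl('w32'); trayL('w32',(105,130),110)
```

```text
49.05 tcp [ 0.5711 -0.1364  0.0654] z [-0.9979  0.0647  0.0007] F [ 0.3616  0.5852 -0.936 ] op 34.55603733384483
tilt deg 12.67 far [[0.014000000000000068, -0.04115628000075244], [0.022000000000000075, -0.042601134925010886], [0.030000000000000082, -0.04374030696964365]] near [[-0.01799999999999996, -0.03384062627051104], [-0.009999999999999953, -0.03563007487759474], [-0.0019999999999999463, -0.037483921505871834]]
foot wall z outer -0.0273 inner -0.0210
y range [-0.0903  0.0901] rect ((-24.273162841796875, 0.001743316650390625), (7.374256610870361, 119.9920654296875), 0.3678908348083496)
```

View pics/w32.png

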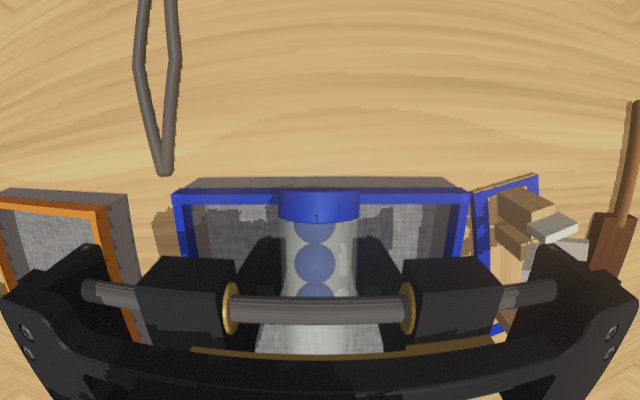

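Emit:
arm_command([
  [0.03, 0.006, 0, 0, 0],
  [0.03, 0.006, 0, 0, 0],
  [0.03, 0.003, 0, 0, 0],
  [0.03, 0.001, 0, 0, 0],
  [0.03, 0.0006, 0, 0, 0],
  [0.03, 0.0006, 0, 0, 0],
  [0.03, 0.0006, 0, 0, 0],
  [0.03, 0.0006, 0, 0, 0],
  [0.03, 0.0006, 0, 0, 0],
  [0.03, 0.0006, 0, 0, 0],
  [0.03, 0.0006, 0, 0, 0],
  [0.03, 0, 0, 0, 0],
])

```text
clock: 50.6
tool_pos: [0.5714, -0.1364, 0.0452]
eef_rot: [-0.707, 0.023, 0.707, 0.023]
contact_force: [-1.4, 0.2, 1.3]
opening: 0.395
```

Run:
```python
from h import *
tl('w33')
```

```text
50.6 tcp [ 0.5714 -0.1364  0.0452] z [-0.9979  0.0646  0.0003] F [-1.3714  0.2425  1.3195] op 34.84029207804085
tilt deg 7.28 far [[0.014000000000000068, -0.03973781321282566], [0.022000000000000075, -0.04013156613881998], [0.030000000000000082, -0.041317552810451796]] near [[-0.01799999999999996, -0.03525661825808514], [-0.009999999999999953, -0.036200513936697626], [-0.0019999999999999463, -0.0372961034219698]]
```

Emit:
arm_command([
  [0.03, 0.0003, 0, 0, 0],
  [0.03, 0.0003, 0, 0, 0],
  [0.03, 0.0003, 0, 0, 0],
  [0.03, 0.0003, 0, 0, 0],
  [0.03, 0.0002, 0, 0, 0],
  [0.03, 0.0002, 0, 0, 0],
  [0.03, 0.0002, 0, 0, 0],
  [0.03, 0.0001, 0, 0, 0],
  [0.03, 0.0001, 0, 0, 0],
  [0.03, 0, 0, 0, 0],
])

```text
clock: 51.9
tool_pos: [0.5715, -0.1363, 0.0432]
eef_rot: [-0.707, 0.023, 0.707, 0.023]
contact_force: [-1.5, -0.1, 2.4]
opening: 0.394
```

Run:
```python
from h import *
tl('w34')
```

```text
51.9 tcp [ 0.5715 -0.1363  0.0432] z [-0.9979  0.0645  0.0001] F [-1.5473 -0.1043  2.408 ] op 34.743645372473466
tilt deg 3.23 far [[0.014000000000000068, -0.03935915276324994], [0.022000000000000075, -0.03869194791699322], [0.030000000000000082, -0.039151743773108635]] near [[-0.01799999999999996, -0.036432117108487067], [-0.009999999999999953, -0.03675332467276729], [-0.0019999999999999463, -0.037387844336180115]]
```

Emit:
arm_command([
  [0.03, 0.0001, 0, 0, 0],
  [0.03, 0.0001, 0, 0, 0],
  [0.03, 0.0001, 0, 0, 0],
  [0.03, 0.0001, 0, 0, 0],
  [0.03, 0.0001, 0, 0, 0],
  [0.03, 0.0001, 0, 0, 0],
  [0.03, 0.0001, 0, 0, 0],
  [0.03, 0.0001, 0, 0, 0],
  [0.03, 0.0001, 0, 0, 0],
  [0.03, 0.0001, 0, 0, 0],
  [0.03, 0.0001, 0, 0, 0],
  [0.03, 0.0001, 0, 0, 0],
])

```text
clock: 53.45
tool_pos: [0.5716, -0.1363, 0.042]
eef_rot: [0.707, -0.023, -0.707, -0.023]
contact_force: [-1.8, 0.3, 2.1]
opening: 0.394
```

Run:
```python
from h import *
tl('w35')
im=cv2.imread('pics/w35.png');cv2.imwrite('pics/w35z.png',cv2.resize(im[180:370,230:410],None,fx=3,fy=3,interpolation=cv2.INTER_CUBIC))
```

```text
53.45 tcp [ 0.5716 -0.1363  0.042 ] z [-0.9979  0.0645 -0.0001] F [-1.7525  0.2824  2.1125] op 34.735527480508665
tilt deg 0.89 far [[0.01800000000000007, -0.03774529034549442], [0.02600000000000008, -0.037771630266881184], [0.034000000000000086, -0.03779075418747606]] near [[-0.01799999999999996, -0.037223189933567616], [-0.009999999999999953, -0.03728775317918919], [-0.0019999999999999463, -0.037468997282314516]]
```

View pics/w35z.png

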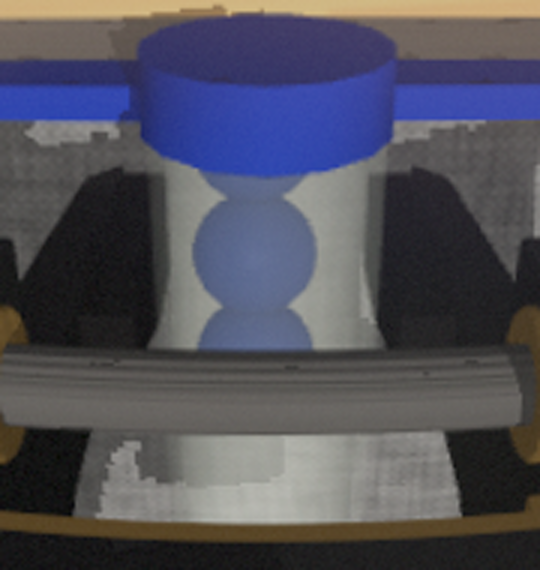

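Emit:
arm_command([
  [0.03, 8e-05, 0, 0, 0],
  [0.03, 8e-05, 0, 0, 0],
  [0.03, 8e-05, 0, 0, 0],
  [0.03, 8e-05, 0, 0, 0],
  [0.03, 8e-05, 0, 0, 0],
  [0.03, 8e-05, 0, 0, 0],
  [0.03, 8e-05, 0, 0, 0],
  [0.03, 8e-05, 0, 0, 0],
  [0.03, 8e-05, 0, 0, 0],
  [0.03, 8e-05, 0, 0, 0],
  [0.03, 8e-05, 0, 0, 0],
  [0.03, 8e-05, 0, 0, 0],
])

```text
clock: 55.0
tool_pos: [0.5714, -0.1363, 0.041]
eef_rot: [-0.707, 0.023, 0.707, 0.023]
contact_force: [-2.9, 0.4, 2.6]
opening: 0.396
```

Emit:
arm_command([
  [0.03, 8e-05, 0, 0, 0],
  [0.03, 8e-05, 0, 0, 0],
  [0.03, 8e-05, 0, 0, 0],
  [0.03, 8e-05, 0, 0, 0],
  [0.03, 8e-05, 0, 0, 0],
  [0.03, 8e-05, 0, 0, 0],
])

```text
clock: 55.75
tool_pos: [0.5715, -0.1364, 0.0406]
eef_rot: [-0.707, 0.023, 0.707, 0.023]
contact_force: [-3.3, 0.1, 2.8]
opening: 0.394
```

Run:
```python
from h import *
tl('w36')
im=cv2.imread('pics/w36.png');cv2.imwrite('pics/w36z.png',cv2.resize(im[180:370,230:410],None,fx=3,fy=3,interpolation=cv2.INTER_CUBIC))
```

```text
55.75 tcp [ 0.5715 -0.1364  0.0406] z [-0.9979  0.0646  0.0002] F [-3.3333  0.1317  2.8305] op 34.73449053623911
tilt deg -2.35 far [[0.01800000000000007, -0.036965372070974896], [0.02600000000000008, -0.03648199417647543], [0.034000000000000086, -0.036126729917796696]] near [[-0.01799999999999996, -0.03845032022921918], [-0.009999999999999953, -0.03804734382200278], [-0.0019999999999999463, -0.03778617344126957]]
```

View pics/w36z.png

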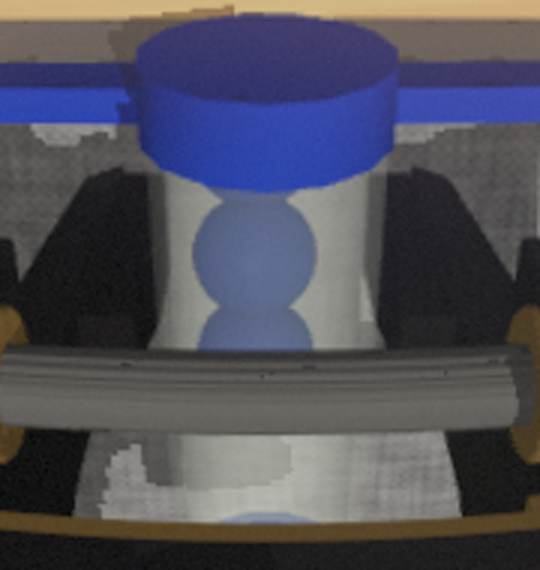

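Emit:
arm_command([
  [0.03, 7e-05, 0, 0, 0],
  [0.03, 7e-05, 0, 0, 0],
  [0.03, 7e-05, 0, 0, 0],
  [0.03, 7e-05, 0, 0, 0],
  [0.03, 7e-05, 0, 0, 0],
  [0.03, 7e-05, 0, 0, 0],
  [0.03, 7e-05, 0, 0, 0],
  [0.03, 7e-05, 0, 0, 0],
])

```text
clock: 56.8
tool_pos: [0.5717, -0.1363, 0.04]
eef_rot: [0.707, -0.023, -0.707, -0.023]
contact_force: [-2.9, 0.3, 2.8]
opening: 0.394
```

Run:
```python
from h import *
tl('w37')
im=cv2.imread('pics/w37.png');cv2.imwrite('pics/w37z.png',cv2.resize(im[180:370,230:410],None,fx=3,fy=3,interpolation=cv2.INTER_CUBIC))
```

```text
56.8 tcp [ 0.5717 -0.1363  0.04  ] z [-0.9979  0.0645 -0.0002] F [-2.9311  0.2606  2.8275] op 34.67272953925844
tilt deg -3.97 far [[0.01800000000000007, -0.036429364235900805], [0.02600000000000008, -0.03579593977751956], [0.034000000000000086, -0.03526122916917944]] near [[-0.01799999999999996, -0.03896819160866885], [-0.009999999999999953, -0.03850404989246365], [-0.0019999999999999463, -0.037855254564409996]]
```

View pics/w37z.png

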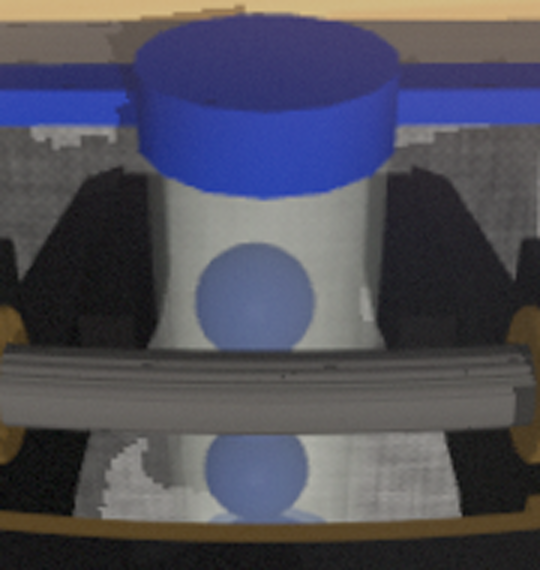

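Rolling has begun: marbles show at (315,280) and (315,335), with the collar at row 352. Now I hold still and let them arrive gently.

Emit:
arm_command([
  [0.03, 0, 0, 0, 0],
  [0.03, 0, 0, 0, 0],
  [0.03, 0, 0, 0, 0],
  [0.03, 0, 0, 0, 0],
  [0.03, 0, 0, 0, 0],
  [0.03, 0, 0, 0, 0],
])

```text
clock: 57.6
tool_pos: [0.5718, -0.1364, 0.04]
eef_rot: [0.707, -0.023, -0.707, -0.023]
contact_force: [-1.6, -0.7, 0.8]
opening: 0.398
```

Run:
```python
from h import *
tl('w38')
im=cv2.imread('pics/w38.png');a=cv2.resize(im[180:370,230:410],None,fx=2.2,fy=2.2,interpolation=cv2.INTER_CUBIC)
im2,d,_,_=shot('scene','s38');b=cv2.resize(im2[150:260,250:360,::-1],(418,418),interpolation=cv2.INTER_CUBIC)
cv2.imwrite('pics/w38z.png',np.hstack([a,b[:a.shape[0],:400]]))
```

```text
57.6 tcp [ 0.5718 -0.1364  0.04  ] z [-0.9979  0.0645 -0.0005] F [-1.5717 -0.7433  0.7791] op 35.1000446209242
tilt deg -3.91 far [[0.01800000000000007, -0.036450100698838604], [0.02600000000000008, -0.035756304446592224], [0.034000000000000086, -0.03538789150725931]] near [[-0.01799999999999996, -0.03891571300250486], [-0.009999999999999953, -0.038346489364843105], [-0.0019999999999999463, -0.03784389835957106]]
57.65 tcp [ 0.5718 -0.1363  0.0401] z [-0.9979  0.0645 -0.0005] F [-0.7959  1.5061  1.0827] op 34.7375109621329
```

View pics/w38z.png

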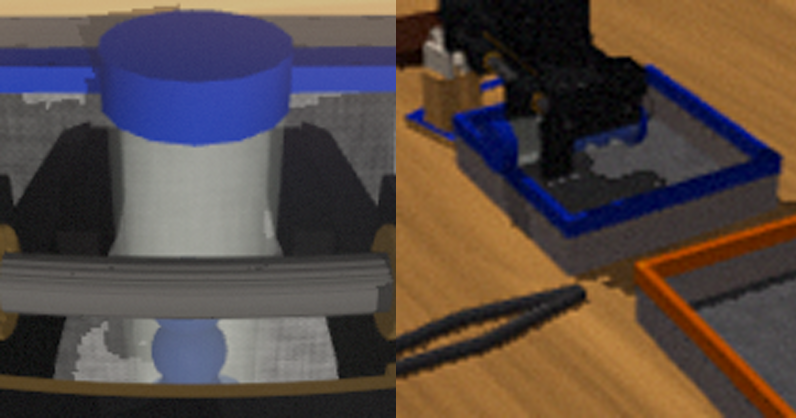

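Emit:
arm_command([
  [0.03, 0, 0, 0, 0],
  [0.03, 0, 0, 0, 0],
  [0.03, 0, 0, 0, 0],
  [0.03, 0, 0, 0, 0],
  [0.03, 0, 0, 0, 0],
  [0.03, 0, 0, 0, 0],
  [0.03, 0, 0, 0, 0],
  [0.03, 0, 0, 0, 0],
  [0.03, 0, 0, 0, 0],
  [0.03, 0, 0, 0, 0],
  [0.03, 0, 0, 0, 0],
  [0.03, 0, 0, 0, 0],
])

```text
clock: 59.2
tool_pos: [0.5717, -0.1363, 0.04]
eef_rot: [0.707, -0.023, -0.707, -0.023]
contact_force: [0.1, -0.4, 0.7]
opening: 0.395
```

Run:
```python
from h import *
tl('w39')
for s in (.03,.05,.052,.07,.072): print(s,wproj(tubept(s,-.005,-4)),wproj(tubept(s-.007,.002,-4)))
im=cv2.imread('pics/w39.png');a=cv2.resize(im[180:370,230:410],None,fx=3,fy=3,interpolation=cv2.INTER_CUBIC)
cv2.imwrite('pics/w39z.png',a)
```

```text
59.2 tcp [ 0.5717 -0.1363  0.04  ] z [-0.9979  0.0645 -0.0003] F [ 0.1488 -0.3751  0.7195] op 34.7572513877077
tilt deg -4.13 far [[0.01800000000000007, -0.03654385552961289], [0.02600000000000008, -0.03579781165814721], [0.034000000000000086, -0.035291700434069644]] near [[-0.01799999999999996, -0.03891614453063305], [-0.009999999999999953, -0.03830579920027308], [-0.0019999999999999463, -0.03774661307251888]]
0.03 [[321.2347 311.5468]] [[321.3828 310.6718]]
0.05 [[321.1118 336.4075]] [[321.2426 337.0142]]
0.052 [[321.0998 338.6831]] [[321.229  339.4127]]
0.07 [[320.9957 357.6248]] [[321.1109 359.2887]]
0.072 [[320.9845 359.5693]] [[321.0983 361.3197]]
```

View pics/w39z.png

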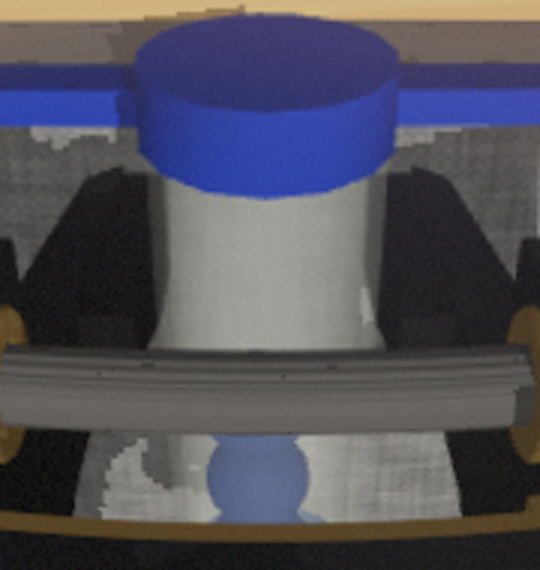

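Emit:
arm_command([
  [0.03, 0.0005, 0, 0, 0],
  [0.03, 0.0005, 0, 0, 0],
  [0.03, 0.0005, 0, 0, 0],
  [0.03, 0.0005, 0, 0, 0],
  [0.03, 0.0005, 0, 0, 0],
  [0.03, 0.0005, 0, 0, 0],
  [0.03, 0.0005, 0, 0, 0],
  [0.03, 0.0005, 0, 0, 0],
  [0.03, 0.0005, 0, 0, 0],
  [0.03, 0, 0, 0, 0],
])

```text
clock: 60.5
tool_pos: [0.5715, -0.1363, 0.0355]
eef_rot: [-0.707, 0.023, 0.707, 0.023]
contact_force: [-2.4, 0.3, 0.3]
opening: 0.396
```

Emit:
arm_command([
  [0.03, -0.004, 0, 0, 0],
  [0.03, -0.008, 0, 0, 0],
  [0.03, -0.012, 0, 0.003, 0],
  [0.03, -0.012, 0, 0.006, 0],
  [0.03, -0.01, 0, 0.008, 0],
  [0.03, -0.008, 0, 0.008, 0],
  [0.03, -0.006, 0, 0.006, 0],
  [0.03, -0.003, 0, 0.003, 0],
  [0.03, 0, 0, 0, 0],
])

```text
clock: 61.62
tool_pos: [0.5376, -0.1342, 0.0986]
eef_rot: [0.707, -0.023, -0.707, -0.023]
contact_force: [-0.3, -0.3, -0.1]
opening: 0.393
```

Run:
```python
from h import *
look(40,box=(140,250,250,370),sc=3.4)
```

```text
far tilt -15.343670196451 npts 8 off@0 -0.03903348989198017
61.675 tcp [ 0.5378 -0.1341  0.0984] z [-0.9979  0.0645 -0.0002] F [ 0.0574 -0.1613 -1.2251] op 34.577677703430524
```

View pics/l40.png

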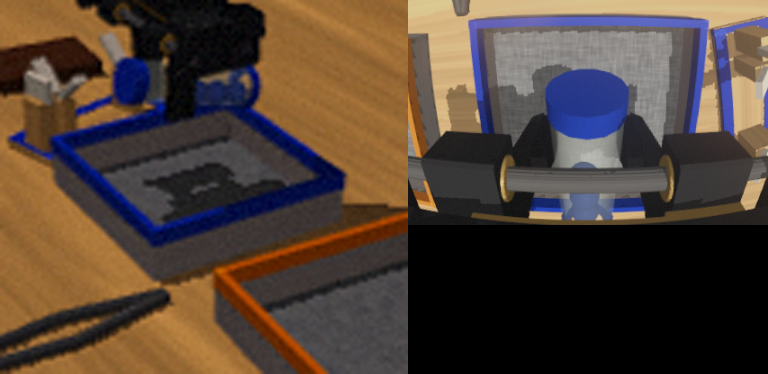

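Emit:
arm_command([
  [0.03, 0, 0, 0, 0],
  [0.03, 0, 0, 0, 0],
  [0.03, 0, 0, 0, 0],
  [0.03, 0, 0, 0, 0],
  [0.03, -0.015, 0, 0, 0],
  [0.03, -0.015, 0, 0, 0],
  [0.03, 0.015, 0, 0, 0],
  [0.03, 0.015, 0, 0, 0],
  [0.03, 0, 0, 0, 0],
  [0.03, 0, 0, 0, 0],
], force=3)

```text
clock: 62.98
tool_pos: [0.5373, -0.1341, 0.098]
eef_rot: [-0.706, 0.023, 0.707, 0.023]
contact_force: [-0.6, 0.1, -0.9]
opening: 0.397
```

Run:
```python
from h import *
look(41,box=(140,250,250,370),sc=3.4)
```

```text
63.025 tcp [ 0.5376 -0.1342  0.0983] z [-0.9979  0.0646  0.0004] F [ 0.1491  0.0317 -0.4002] op 34.99372666115997
```

View pics/l41.png

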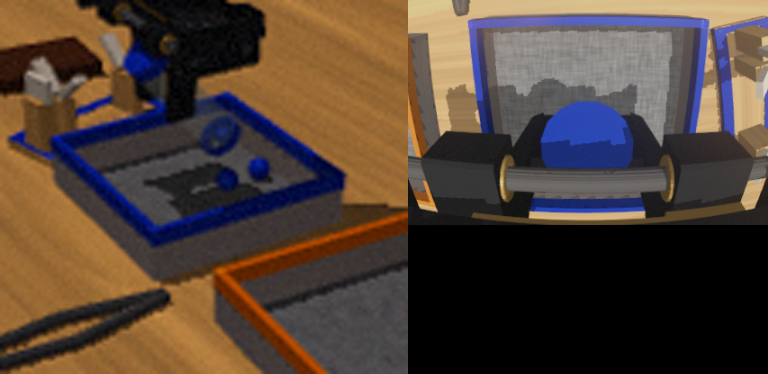

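Emit:
arm_command([
  [0.03, -0.02, 0, 0, 0],
  [0.03, -0.015, 0, 0, 0],
  [0.03, 0.02, 0, 0, 0],
  [0.03, 0.015, 0, 0, 0],
  [0.03, -0.015, 0, 0, 0],
  [0.03, 0.015, 0, 0, 0],
  [0.03, 0, 0, 0, 0],
  [0.03, 0, 0, 0, 0],
  [0.03, 0, 0, 0, 0],
])

```text
clock: 64.2
tool_pos: [0.5378, -0.1342, 0.0987]
eef_rot: [0.707, -0.023, -0.707, -0.023]
contact_force: [-0.6, 0.4, -1.2]
opening: 0.396
```

Run:
```python
from h import *
look(42,box=(140,250,250,370),sc=3.4)
im=cv2.imread('pics/s42.png');cv2.imwrite('pics/s42z.png',cv2.resize(im[155:225,270:370],None,fx=8,fy=8,interpolation=cv2.INTER_CUBIC))
print(tilt('w42')[:,[0,2]].T)
```

```text
64.25 tcp [ 0.5378 -0.1342  0.0987] z [-0.9979  0.0645 -0.0003] F [-0.2278 -0.2163 -0.0349] op 35.011445392648035
[[-0.034  -0.03   -0.026  -0.022  -0.018  -0.014  -0.01  ]
 [-0.0393 -0.0414 -0.078  -0.0498 -0.0511 -0.0543 -0.055 ]]
```

View pics/s42z.png

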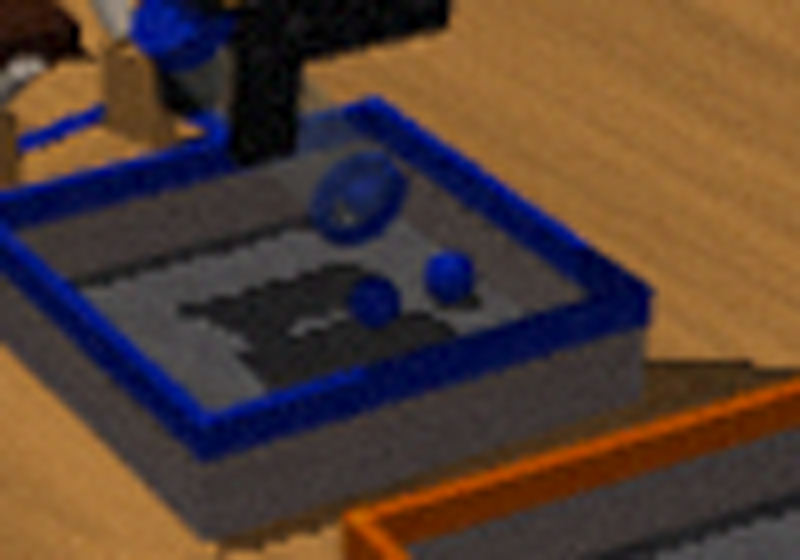

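View pics/w42.png

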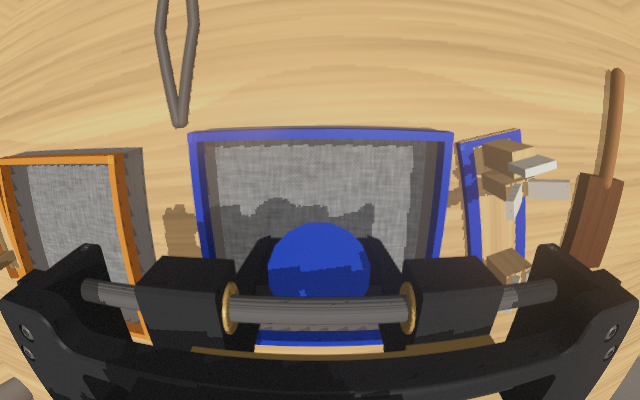

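```bash
cat >> h.py <<'E'
def facetilt(fn,hue):
    f=np.load(f'pics/{fn}.npz');im=cv2.imread(f'pics/{fn}.png');L=(cloud('wrist',im,f['d'],f['Rm'],f['p'])-f['p'])@f['Rm']
    hs=cv2.cvtColor(im,cv2.COLOR_BGR2HSV);v,u=np.mgrid[0:400,0:640]
    m=(u>265)&(u<375)&(v>180)&(v<296)&(hs[...,0]>=hue[0])&(hs[...,0]<=hue[1])&(hs[...,1]>100)&(L[...,0]<-.01)&(L[...,0]>-.065)
    P=L[m];best=None
    rng=np.random.default_rng(0)
    for _ in range(300):
        a=P[rng.choice(len(P),3,False)];n=np.cross(a[1]-a[0],a[2]-a[0]);n/=np.linalg.norm(n)+1e-12
        if abs(n[1])>.15: continue
        k=abs((P-a[0])@n)<.0015
        if best is None or k.sum()>best.sum(): best=k
    Q=P[best];n=np.linalg.svd(Q-Q.mean(0))[2][2]; n*=-np.sign(n[2]) if n[2] else 1
    print('face n',n,'inl',best.sum(),len(P),'tilt(mouth up+) %.1f'%np.degrees(np.arctan2(n[0],-n[2])), Q.mean(0))
E
python3 - <<'E'
from h import *
facetilt('w42',(105,130)); facetilt('w41',(105,130)); facetilt('w40',(105,130)); facetilt('w18',(4,20)); facetilt('w23',(4,20))
E
```

```text
face n [-0.7773  0.0017 -0.6291] inl 6221 6375 tilt(mouth up+) -51.0 [-0.0483 -0.0013 -0.0215]
face n [-0.7773  0.001  -0.6291] inl 6228 6383 tilt(mouth up+) -51.0 [-0.0483 -0.0014 -0.0215]
face n [-0.2762 -0.0019 -0.9611] inl 4264 5981 tilt(mouth up+) -16.0 [-0.0335 -0.0014 -0.0344]
face n [-0.6975 -0.0001 -0.7165] inl 6689 7195 tilt(mouth up+) -44.2 [-0.0459 -0.0013 -0.0222]
face n [-0.6403 -0.0004 -0.7682] inl 6916 7537 tilt(mouth up+) -39.8 [-0.046  -0.0013 -0.0235]
```

Emit:
arm_command([
  [0.03, -0.015, 0, -0.01, 0],
  [0.03, 0, 0, 0, 0],
  [0.03, 0.025, 0, 0.02, 0],
  [0.03, -0.03, 0, -0.025, 0],
  [0.03, 0.025, 0, 0.02, 0],
  [0.03, -0.03, 0, -0.025, 0],
  [0.03, 0.025, 0, 0.02, 0],
  [0.03, 0, 0, 0, 0],
  [0.03, 0, 0, 0, 0],
  [0.03, 0, 0, 0, 0],
], force=6)

```text
clock: 65.55
tool_pos: [0.5385, -0.1343, 0.0989]
eef_rot: [0.707, -0.023, -0.706, -0.023]
contact_force: [0.4, 0.1, -0.8]
opening: 0.394
```

Run:
```python
from h import *
look(43,box=(140,250,250,370),sc=3.4)
im=cv2.imread('pics/s43.png');cv2.imwrite('pics/s43z.png',cv2.resize(im[155:225,270:370],None,fx=8,fy=8,interpolation=cv2.INTER_CUBIC))
facetilt('w43',(105,130))
```

```text
65.6 tcp [ 0.5384 -0.1342  0.0989] z [-0.9979  0.0645 -0.0013] F [ 0.0249 -0.2926 -1.0759] op 34.796038956135334
face n [-0.7788  0.0007 -0.6273] inl 6219 6376 tilt(mouth up+) -51.1 [-0.0483 -0.0014 -0.0215]
```

View pics/s43z.png

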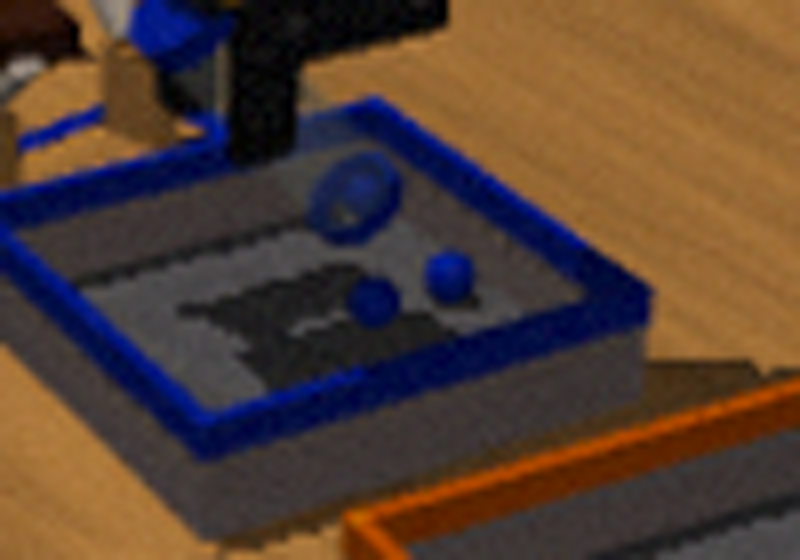

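Emit:
arm_command([
  [0.03, -0.015, 0, 0, 0],
  [0.03, -0.03, 0, -0.01, 0],
  [0.03, -0.02, 0, -0.01, 0],
  [0.03, 0, 0, 0, 0],
  [0.03, 0, 0, 0, 0],
])

```text
clock: 66.28
tool_pos: [0.5567, -0.1353, 0.1633]
eef_rot: [-0.706, 0.023, 0.707, 0.023]
contact_force: [0.0, 0.6, -0.7]
opening: 0.399
```

Run:
```python
from h import *
look(44,box=(140,250,250,370),sc=3.4)
im=cv2.imread('pics/s44.png');cv2.imwrite('pics/s44z.png',cv2.resize(im[145:215,270:370],None,fx=8,fy=8,interpolation=cv2.INTER_CUBIC))
facetilt('w44',(105,130))
```

```text
66.325 tcp [ 0.5564 -0.1353  0.1629] z [-0.9979  0.0645  0.0021] F [-1.0776  0.1834 -1.1917] op 34.987247187079035
face n [-0.7759  0.0014 -0.6309] inl 6217 6372 tilt(mouth up+) -50.9 [-0.0483 -0.0014 -0.0215]
```

View pics/s44z.png

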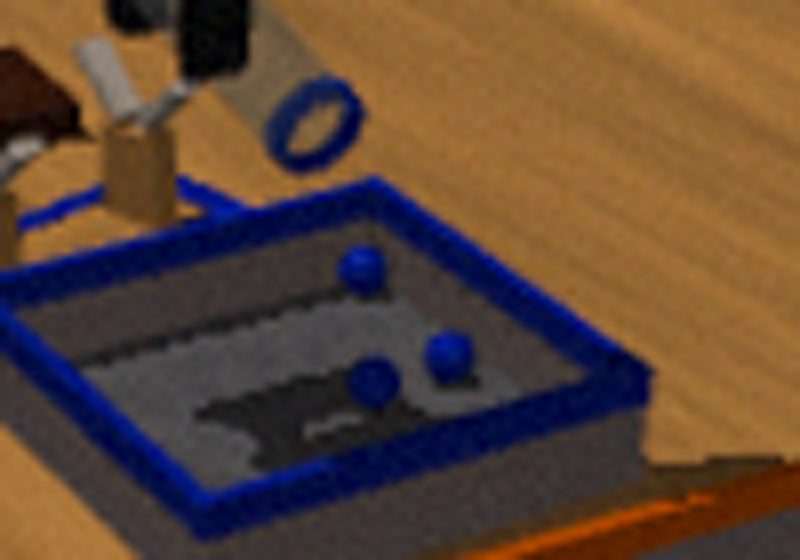

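View pics/w44.png

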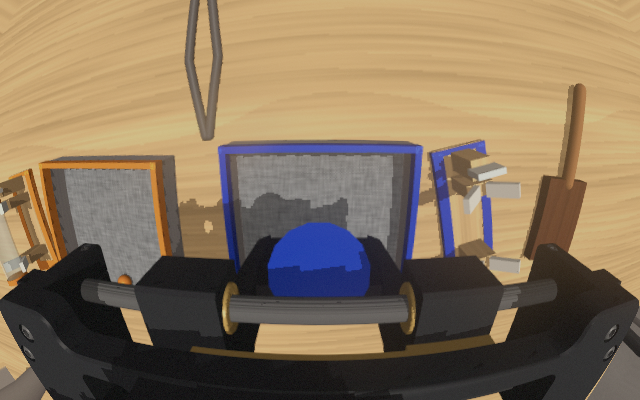

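All three blue marbles lie in the tray, at (362,268), (375,382) and (450,355) in the crop, and the tube is empty at 51° mouth-down. Now I rock it mouth-up on the near wall.

Run:
```python
from h import *
trayL('w44',(105,130),110)
```

```text
foot wall z outer -0.0416 inner -0.0358
y range [-0.0898  0.0902] rect ((-38.785133361816406, 0.03249359130859375), (119.88448333740234, 6.360630512237549), 89.86772918701172)
```

Emit:
arm_command([
  [0.03, 0, 0, 0.015, 0],
  [0.03, 0, 0, 0.025, 0],
  [0.03, 0, 0, 0.028, 0],
  [0.03, 0, 0, 0.025, 0],
  [0.03, 0.01, 0, 0.015, 0],
  [0.03, 0.02, 0, 0, 0],
  [0.03, 0.02, 0, 0, 0],
  [0.03, 0.012, 0, 0, 0],
  [0.03, 0, 0, 0, 0],
])

```text
clock: 67.5
tool_pos: [0.4491, -0.1283, 0.1007]
eef_rot: [-0.706, 0.023, 0.708, 0.023]
contact_force: [-0.3, 0.8, -0.5]
opening: 0.396
```

Run:
```python
from h import *
look(45,box=(140,250,250,370),sc=3.4)
facetilt('w45',(105,130))
```

```text
67.55 tcp [ 0.4495 -0.1285  0.1013] z [-0.9979  0.0646  0.0009] F [-0.5641 -0.1137 -1.3513] op 34.41505699408447
face n [-0.7786  0.0014 -0.6276] inl 6207 6380 tilt(mouth up+) -51.1 [-0.0483 -0.0014 -0.0215]
```

View pics/l45.png

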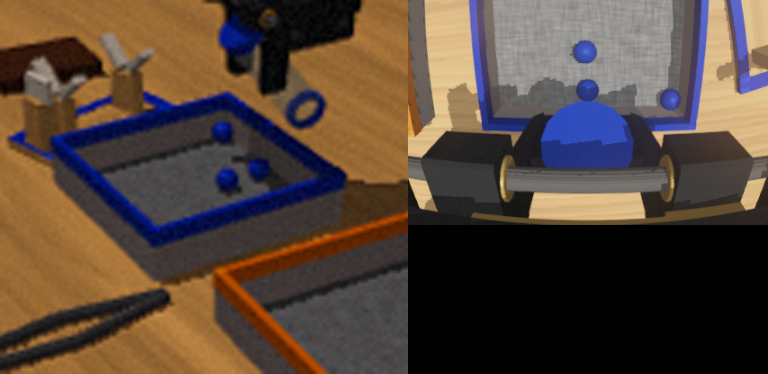

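Emit:
arm_command([
  [0.03, 0.008, 0, 0, 0],
  [0.03, 0.008, 0, 0, 0],
  [0.03, 0.008, 0, 0, 0],
  [0.03, 0.008, 0, 0, 0],
  [0.03, 0.008, 0, 0, 0],
  [0.03, 0.008, 0, 0, 0],
  [0.03, 0.006, 0, 0, 0],
  [0.03, 0.005, 0, 0, 0],
  [0.03, 0.003, 0, 0, 0],
  [0.03, 0, 0, 0, 0],
])

```text
clock: 68.85
tool_pos: [0.4501, -0.1285, 0.0395]
eef_rot: [0.707, -0.023, -0.707, -0.023]
contact_force: [0.6, -0.1, 1.4]
opening: 0.397
```

Run:
```python
from h import *
look(46,box=(140,250,250,370),sc=3.4)
print(tilt('w46')[:,[0,2]].T)
```

```text
far tilt 0.6951693267595078 npts 6 off@0 -0.03930978257837069
68.9 tcp [ 0.4498 -0.1285  0.0395] z [-0.9979  0.0645  0.0001] F [ 0.832  -0.2022  0.3489] op 34.95428433005375
[[-0.038  -0.034  -0.03   -0.026  -0.022  -0.018  -0.014  -0.01   -0.006
  -0.002   0.002   0.014   0.018   0.022   0.026   0.03    0.034 ]
 [-0.0281 -0.037  -0.0377 -0.0785 -0.0805 -0.0374 -0.0378 -0.0378 -0.0381
  -0.0382 -0.0378 -0.0397 -0.0394 -0.0394 -0.0396 -0.0398 -0.0397]]
```

View pics/l46.png

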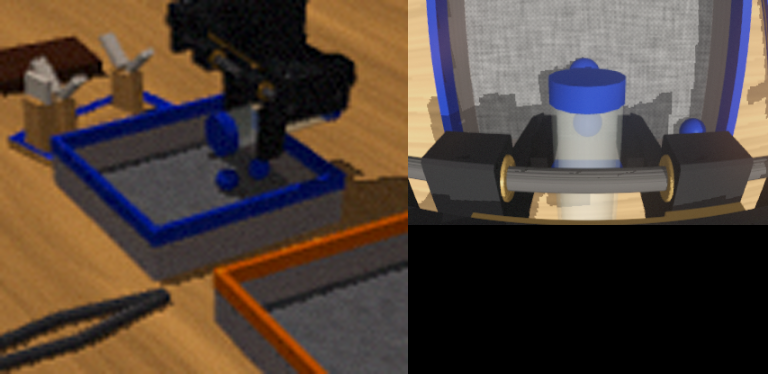

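Emit:
arm_command([
  [0.03, 0.002, 0, 0, 0],
  [0.03, 0.0015, 0, 0, 0],
  [0.03, 0.001, 0, 0, 0],
  [0.03, 0, 0, 0, 0],
  [0.03, -0.01, 0, 0, 0],
  [0.03, -0.015, 0, -0.01, 0],
  [0.03, -0.005, 0, -0.025, 0],
  [0.03, 0, 0, -0.028, 0],
  [0.03, 0, 0, -0.028, 0],
  [0.03, 0, 0, -0.0225, 0],
  [0.03, 0, 0, -0.01, 0],
  [0.03, 0, 0, 0, 0],
])

```text
clock: 70.45
tool_pos: [0.5722, -0.1363, 0.0649]
eef_rot: [-0.706, 0.023, 0.707, 0.023]
contact_force: [0.2, 0.6, -1.3]
opening: 0.394
```

Run:
```python
from h import *
tl('w47'); trayL('w47',(105,130),110)
```

```text
70.45 tcp [ 0.5722 -0.1363  0.0649] z [-0.9979  0.0645  0.0015] F [ 0.2277  0.5768 -1.2609] op 34.69824714690361
tilt deg 9.47 far [[0.014000000000000068, -0.041719484203606286], [0.022000000000000075, -0.042767449559078526], [0.030000000000000082, -0.04363624828179512]] near [[-0.01799999999999996, -0.035902067994290174], [-0.009999999999999953, -0.03721051670783916], [-0.0019999999999999463, -0.038525164669344]]
foot wall z outer -0.0260 inner -0.0195
y range [-0.0902  0.0903] rect ((-22.8524169921875, 0.0444488525390625), (7.062506198883057, 119.91326904296875), 0.20802289247512817)
```

View pics/w47.png

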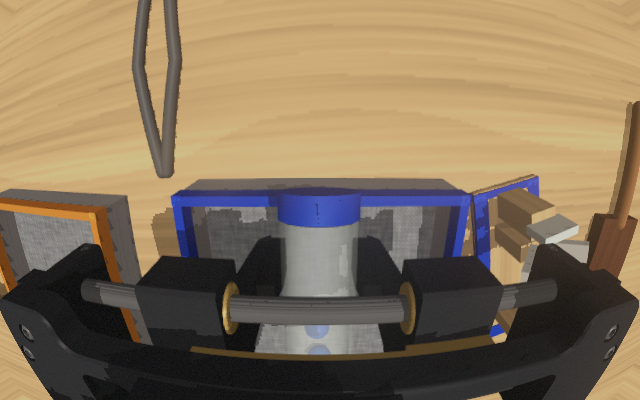

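Emit:
arm_command([
  [0.03, 0, -0.01, 0, 0],
  [0.03, 0, -0.015, 0, 0],
  [0.03, 0, -0.012, 0, 0],
  [0.03, 0.006, 0, 0, 0],
  [0.03, 0.006, 0, 0, 0],
  [0.03, 0.004, 0, 0, 0],
  [0.03, 0.003, 0, 0, 0],
  [0.03, 0.002, 0, 0, 0],
  [0.03, 0.002, 0, 0, 0],
  [0.03, 0.002, 0, 0, 0],
  [0.03, 0.002, 0, 0, 0],
  [0.03, 0, 0, 0, 0],
])

```text
clock: 72.0
tool_pos: [0.5752, -0.0995, 0.0378]
eef_rot: [-0.707, 0.023, 0.707, 0.023]
contact_force: [-1.8, -0.1, 0.3]
opening: 0.391
```

Run:
```python
from h import *
look(48,box=(140,250,250,370),sc=3.4)
tl('w48b'); facetilt('w48b',(105,130))
```

```text
far tilt -9.08337214268305 npts 7 off@0 -0.04031657449398029
72.05 tcp [ 0.5754 -0.0995  0.0379] z [-0.9979  0.0645  0.0001] F [-0.9817 -0.1756  0.1372] op 34.810247214522214
72.1 tcp [ 0.5757 -0.0995  0.038 ] z [-0.9979  0.0645 -0.0004] F [-0.4083 -0.634   0.5056] op 34.77339487472204
tilt deg -6.51 far [[0.01800000000000007, -0.037175712329553294], [0.02600000000000008, -0.03617673602524282], [0.034000000000000086, -0.03537304485423197]] near [[-0.01799999999999996, -0.041243318558411374], [-0.009999999999999953, -0.04026508258624084], [-0.0019999999999999463, -0.0394458590852974]]
face n [-0.1382 -0.001  -0.9904] inl 3068 4980 tilt(mouth up+) -7.9 [-0.0304 -0.0014 -0.0364]
```

View pics/l48.png

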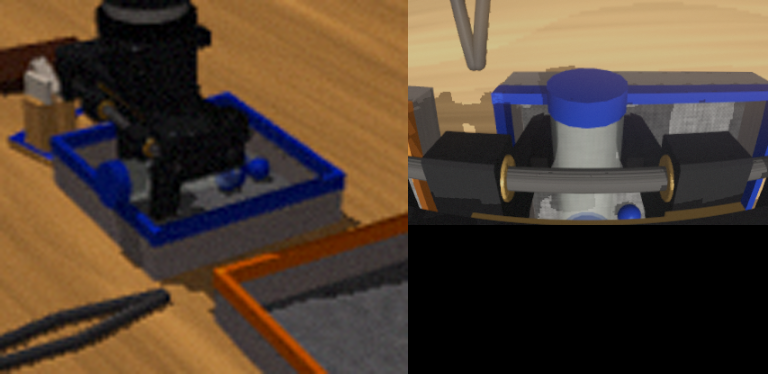

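Emit:
arm_command([
  [0.03, 0.001, 0, 0, 0],
  [0.03, 0.001, 0, 0, 0],
  [0.03, 0.001, 0, 0, 0],
  [0.03, 0.001, 0, 0, 0],
  [0.03, 0, 0, 0, 0],
  [0.03, -0.015, 0, 0.004, 0],
  [0.03, -0.025, 0, 0.008, 0],
  [0.03, -0.02, 0, 0.008, 0],
  [0.03, -0.01, 0, 0, 0],
  [0.03, 0, 0, 0, 0],
])

```text
clock: 73.4
tool_pos: [0.5568, -0.0983, 0.1051]
eef_rot: [0.708, -0.023, -0.706, -0.023]
contact_force: [0.5, -0.3, -1.3]
opening: 0.391
```

Emit:
arm_command([
  [0.03, 0, 0, 0, 0],
  [0.03, 0, 0, 0, 0],
  [0.03, -0.02, 0, 0, 0],
  [0.03, 0.02, 0, 0, 0],
  [0.03, 0, 0, 0, 0],
  [0.03, -0.02, 0, 0, 0],
  [0.03, 0.02, 0, 0, 0],
  [0.03, 0, 0, 0, 0],
  [0.03, 0, 0, 0, 0],
], force=3)

```text
clock: 74.53
tool_pos: [0.5555, -0.0982, 0.1042]
eef_rot: [-0.707, 0.023, 0.707, 0.023]
contact_force: [0.2, 0.1, -1.2]
opening: 0.392
```

Run:
```python
from h import *
look(49,box=(140,250,250,370),sc=3.4)
facetilt('w49',(105,130)); trayL('w49',(105,130),110)
```

```text
far tilt -38.02796239693065 npts 16 off@0 -0.04751727064514676
74.575 tcp [ 0.5557 -0.0983  0.1044] z [-0.9979  0.0646 -0.0002] F [-0.294   0.6036 -0.6866] op 34.18030615938042
face n [-0.6287 -0.0007 -0.7777] inl 7169 7465 tilt(mouth up+) -39.0 [-0.0472 -0.0014 -0.0247]
foot wall z outer -0.0450 inner 0.0234
y range [-0.0533  0.1181] rect ((-33.11779022216797, -11.313461303710938), (61.76509475708008, 133.7988739013672), 31.18917465209961)
```

View pics/l49.png

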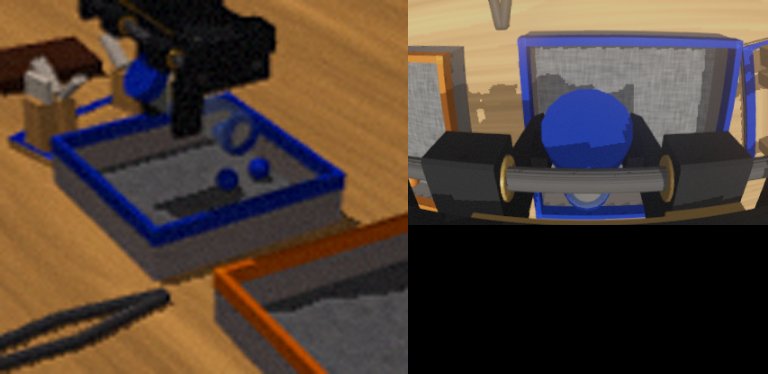

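Emit:
arm_command([
  [0.03, -0.01, 0, 0.01, 0],
  [0.03, 0, 0, 0.02, 0],
  [0.03, 0, 0, 0.027, 0],
  [0.03, 0, 0, 0.025, 0],
  [0.03, 0, 0, 0.0155, 0],
  [0.03, 0.012, 0, 0, 0],
  [0.03, 0.015, 0, 0, 0],
  [0.03, 0.015, 0, 0, 0],
  [0.03, 0.011, 0, 0, 0],
  [0.03, 0.01, 0, 0, 0],
  [0.03, 0.0105, 0, 0, 0],
  [0.03, 0, 0, 0, 0],
], force=6)

```text
clock: 76.12
tool_pos: [0.4583, -0.0919, 0.0399]
eef_rot: [-0.707, 0.023, 0.707, 0.023]
contact_force: [0.0, -1.3, -0.1]
opening: 0.393
```

Run:
```python
from h import *
tl('w50');t=tilt('w50');print(t[t[:,0]<-.028][:,[0,1,2]])
```

```text
76.125 tcp [ 0.4583 -0.0919  0.0399] z [-0.9979  0.0645  0.0003] F [ 0.026  -1.2623 -0.1045] op 34.631494026827085
tilt deg -0.33 far [[0.014000000000000068, -0.03969083241171317], [0.022000000000000075, -0.03939121481970752], [0.030000000000000082, -0.03945608576220085]] near [[-0.01799999999999996, -0.03963156186039477], [-0.009999999999999953, -0.039600135183572666], [-0.0019999999999999463, -0.03948815927720708]]
[[-0.038  -0.0422 -0.0294]
 [-0.034  -0.0422 -0.0405]
 [-0.03   -0.0419 -0.0404]]
```

Emit:
arm_command([
  [0.03, -0.015, 0, 0, 0],
  [0.03, -0.03, 0, 0, 0],
  [0.03, -0.025, 0, 0, 0],
  [0.03, 0, 0.02, -0.0083, 0],
  [0.03, 0, 0.04, -0.017, 0],
  [0.03, 0, 0.045, -0.019, 0],
  [0.03, 0, 0.045, -0.019, 0],
  [0.03, 0, 0.03, -0.013, 0],
  [0.03, 0, 0.016, -0.007, 0],
  [0.03, 0, 0, 0, -0.09],
  [0.03, 0, 0, 0, -0.09],
  [0.03, 0, 0, 0, -0.079],
])

```text
clock: 77.68
tool_pos: [0.528, -0.2929, 0.1119]
eef_rot: [-0.704, -0.069, 0.704, -0.07]
contact_force: [0.1, 0.2, -0.9]
opening: 0.396
```

Emit:
arm_command([
  [0.03, 0, 0, 0, 0],
  [0.03, 0, 0, 0, 0],
  [0.03, 0, 0, 0, 0],
])

```text
clock: 78.05
tool_pos: [0.5286, -0.2929, 0.1109]
eef_rot: [-0.704, -0.068, 0.704, -0.069]
contact_force: [0.4, 0.2, -1.0]
opening: 0.391
```

```bash
cat >> h.py <<'E'
def rests(fn):
    f=np.load(f'pics/{fn}.npz');im=cv2.imread(f'pics/{fn}.png');W=cloud('wrist',im,f['d'],f['Rm'],f['p']);L=(W-f['p'])@f['Rm']
    hs=cv2.cvtColor(im,cv2.COLOR_BGR2HSV);v,u=np.mgrid[0:400,0:640]
    m=(hs[...,1]<60)&(W[...,2]>.06)&(W[...,2]<.09)&(v<230)&(u>240)&(u<400)
    n,l,st,ce=cv2.connectedComponentsWithStats(m.astype(np.uint8))
    for i in range(1,n):
        if st[i,4]>15: q=L[l==i];print('white',ce[i].round(),st[i,4],q.min(0),q.max(0))
E
python3 - <<'E'
from h import *
tl('w51');rests('w51')
t=tilt('w51');print(t[t[:,0]<-.028][:,[0,1,2]])
E
```

```text
78.05 tcp [ 0.5286 -0.2929  0.1109] z [-0.9813 -0.1926  0.0001] F [ 0.4184  0.1683 -0.9642] op 34.42520505355862
tilt deg -0.80 far [[0.014000000000000068, -0.039571227283269894], [0.022000000000000075, -0.039291170746873626], [0.030000000000000082, -0.039149099747460135]] near [[-0.01799999999999996, -0.03968084873123655], [-0.009999999999999953, -0.03950753818664677], [-0.0019999999999999463, -0.03938141220909702]]
white [322. 157.] 748 [ 0.0338 -0.0142 -0.0476] [ 0.0509  0.0162 -0.0408]
white [287. 186.] 345 [ 0.0331 -0.0303 -0.0286] [ 0.0507 -0.0089 -0.0141]
white [359. 189.] 505 [ 0.0333  0.0107 -0.0286] [ 0.0508  0.0323 -0.0142]
[[-0.038  -0.0423 -0.0297]
 [-0.034  -0.0424 -0.0405]
 [-0.03   -0.0426 -0.0405]]
```

View pics/w51.png

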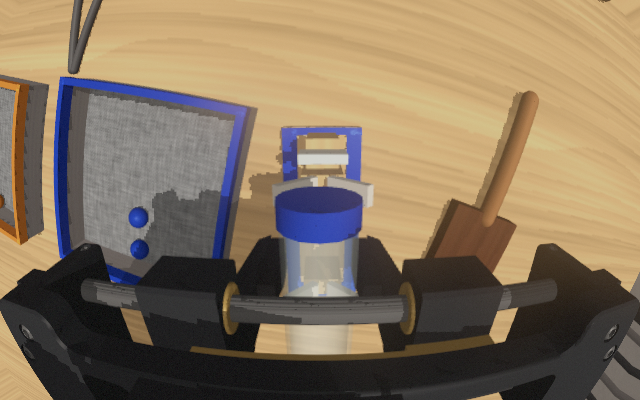

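Emit:
arm_command([
  [0.03, 0.012, 0.001, -0.001, 0],
  [0.03, 0.018, 0, 0, 0],
  [0.03, 0.015, 0, 0, 0],
  [0.03, 0.008, 0, 0, 0],
  [0.03, 0.004, 0, 0, 0],
  [0.03, 0.0008, 0, 0, 0],
  [0.03, 0, 0, 0, 0],
  [0.04, 0, 0, 0, 0],
  [0.06, 0, 0, 0, 0],
  [0.088, 0, 0, 0, 0],
  [0.088, 0, 0, 0, 0],
  [0.088, 0, 0, 0, 0],
])

```text
clock: 79.6
tool_pos: [0.5299, -0.2936, 0.0527]
eef_rot: [-0.704, -0.069, 0.704, -0.069]
contact_force: [0.1, -0.2, 0.4]
opening: 0.886
```

Emit:
arm_command([
  [0.088, 0, 0, 0, 0],
  [0.088, 0, 0, 0, 0],
  [0.088, -0.02, 0, 0, 0],
  [0.088, -0.04, 0, 0, 0],
  [0.088, -0.06, 0, 0, 0],
  [0.088, -0.05, 0, 0, 0],
  [0.088, -0.01, 0, 0, 0],
  [0.088, 0, 0, 0, 0],
  [0.088, 0, 0, 0, 0],
])

```text
clock: 80.72
tool_pos: [0.5288, -0.2932, 0.2314]
eef_rot: [-0.703, -0.069, 0.705, -0.068]
contact_force: [-0.0, -0.1, -0.7]
opening: 1.002
```

Run:
```python
from h import *
shot('wrist','w52'); cradle_tube('w52',(105,130),100,(260,380,100,320)); shot('scene','s52'); shot('top','t52')
```

```text
80.725 tcp [ 0.5288 -0.2932  0.2314] z [-0.9811 -0.1933  0.0025] F [-0.0287 -0.1052 -0.7351] op 88.29787017898755
ring [321.5 149.8] 451 W [ 0.5525 -0.3048  0.0747] [ 0.5706 -0.2709  0.0947] L [ 0.1365 -0.0154 -0.0397] [ 0.1565  0.0187 -0.0276]
ring [338.  201.5] 48 W [ 0.4874 -0.3201  0.0789] [ 0.5365 -0.3094  0.0824] L [ 0.1489  0.0177 -0.0047] [0.1526 0.0187 0.0454]
ring [321.1 255.6] 196 W [ 0.4478 -0.3265  0.0799] [ 0.46   -0.2915  0.0949] L [ 0.1366 -0.0161  0.0728] [0.1516 0.0184 0.0808]
[[ 0.45    0.46    0.47    0.48    0.49    0.5     0.51    0.52    0.53
   0.54    0.55    0.56    0.57  ]
 [-0.3084 -0.308  -0.3057 -0.3034 -0.3016 -0.2996 -0.2976 -0.2957 -0.2935
  -0.2916 -0.2896 -0.2874 -0.2887]
 [ 0.0939  0.0934  0.0931  0.093   0.0929  0.093   0.0928  0.0929  0.0929
   0.0931  0.0931  0.0937  0.0938]]
line y=  [ 0.1872 -0.3932]  height slope [0.001  0.0927]
80.775 tcp [ 0.5288 -0.2932  0.2311] z [-0.9811 -0.1933  0.0027] F [ 0.0515 -0.0228  0.8902] op 87.8546842320024
80.825 tcp [ 0.529  -0.2932  0.2311] z [-0.9811 -0.1934  0.0026] F [ 0.1168 -0.5326  0.2625] op 87.67819312073681
```

View pics/w52.png

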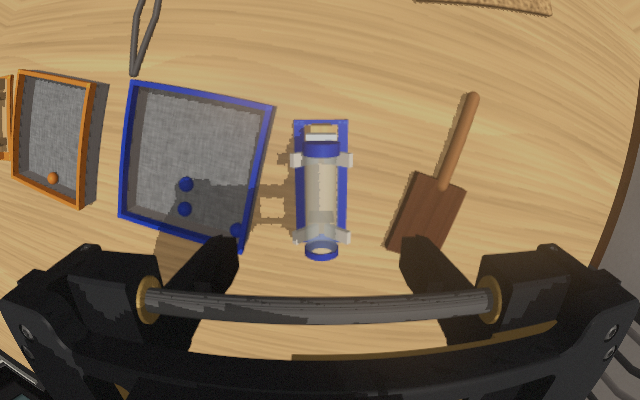

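View pics/s52.png

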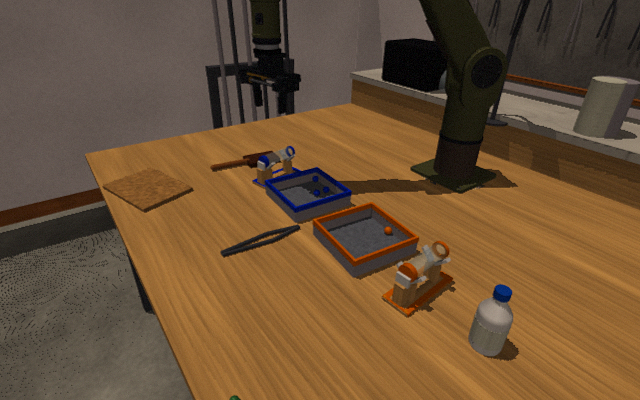

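Both tubes are home and released, three blue marbles are in the blue tray at (187,184), (185,209) and (236,230), and the amber marble is in the amber tray at (53,178). Robot is clear, so I'm handing in.

Run:
```python
from h import *
print(r.finish_job(), r.get_state()['clock'])
```

```text
the job is handed in; nothing more can be done
the job is handed in; nothing more can be done
```

I emptied both tubes into the trays of their own colour, amber first, laid each back in its own cradle and handed the job in at about 81 s of the 176 s. `finish_job` gave no verdict, so what follows rests on my own measurements.

- **Method:** The interface only turns the tool about the vertical. I gripped each tube 22 mm towards its closed end and pivoted it in the pads by pressing it on the rims of its own tray. For the steep pour I let the mouth droop under a 3 N grip.
- **Amber (1 marble):**
  - Mouth-up at 11°.
  - Held at the rim at 5° below level for over 1.5 s.
  - Poured at about 44° below level.
  - Rocked to 11° up, then 39° down.
- **Blue (3 marbles):**
  - Mouth-up at 13°.
  - Held at the rim at 4° below level for over 1.5 s.
  - Poured at 51° below level.
  - Rocked to 9.5° up, then 39° down.
- **Blue tray:** It had been knocked aside by the time I came to it. I measured it again before using it.

**Last checks:**
- Both tubes are level and released, with their ends within about 2 mm of where they started.
- One amber and three blue marbles lie in their own trays.
- The bottle, paddle and tweezers look unmoved in the pictures.
- The gripper is open and clear.

While pouring blue I could not tell at first whether the third marble was still in the tube. Raising the tube showed it was already in the tray. No final check failed or disagreed.

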